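# Stack the spare rollers in the rack and shut the keeper

## Task

Put the spare conveyor rollers away: swing the rack's yellow keeper bar wide open, then stack every roller in the rack as a pyramid, one in each groove and the rest saddled in the gaps of the row below, all lying along the grooves with their ends in line. When all are stacked, swing the keeper bar fully shut into its catch; leave the other things on the bench alone.

Things in the scene. Friction and masses are not known exactly. Their poses are not given: they have to be found in the camera images.
- rack: fixed blue base plate, 206 x 188 x 6 mm, with a steel block of three V grooves in its middle (44 mm apart and long, 35 degree slopes). Origin: centre of its underside; y runs along the grooves, x across them. The keeper bar stands at y = -64 mm. Nothing but the 6 mm plate is in the fingers' way at the groove ends while the bar is open
- keeper (a joint): angle (rad) of the yellow keeper bar, 180 mm long, 8 mm thick, 36 to 48 mm above the table, on the rack's -y side: 0 = shut, its free end home in the black catch (a stop); growing = swinging out to the rack's -y (counter-clockwise from above), to a stop at 1.9. Light friction (0.5 N at the knob) holds it wherever it is left; no spring or snap
- keeper_hinge (a point): the keeper bar's vertical hinge axis, at rack x = +88, y = -64 mm; height 42 mm
- keeper_knob (a point): top centre of the upright red round knob on the keeper bar, 14 mm in diameter, rising from the bar (48 mm above the table) to 92 mm; 130 mm from the hinge axis. Pinch it from above, its sides are free
- seat0 (a point): where the centre of a roller lies when it rests in a groove (bottom row; seat0, seat1, seat2 in order along the rack's x, 44 mm apart); 32 mm above the table; axes as the rack's
- seat1 (a point): where the centre of a roller lies when it rests in a groove (bottom row; seat0, seat1, seat2 in order along the rack's x, 44 mm apart); 32 mm above the table; axes as the rack's
- seat2 (a point): where the centre of a roller lies when it rests in a groove (bottom row; seat0, seat1, seat2 in order along the rack's x, 44 mm apart); 32 mm above the table; axes as the rack's
- seat3 (a point): where the centre of a roller lies when it is saddled in the gap between the rollers on seat0 and seat1 (second row); 66 mm above the table; axes as the rack's
- seat4 (a point): where the centre of a roller lies when it is saddled in the gap between the rollers on seat1 and seat2 (second row); 66 mm above the table; axes as the rack's
- seat5 (a point): where the centre of a roller lies when it is saddled in the gap between the rollers on seat3 and seat4 (top); 99 mm above the table; axes as the rack's
- tray: fixed shallow black tray that holds the spare rollers at the start, 340 (x) x 340 (y) mm, floor 3 mm thick, rim 5 mm thick and 18 mm high; origin: centre of its underside
- roller0: loose conveyor roller, white cylinder with orange ends, 40 mm in diameter and 60 mm long, about 0.12 kg; all rollers are alike; origin at its centre, x along its axis; lies on its side in the tray and rolls a little when pushed. Four to six rollers are there, the others are absent
- roller1: loose conveyor roller, white cylinder with orange ends, 40 mm in diameter and 60 mm long, about 0.12 kg; all rollers are alike; origin at its centre, x along its axis; lies on its side in the tray and rolls a little when pushed. Four to six rollers are there, the others are absent
- roller2: loose conveyor roller, white cylinder with orange ends, 40 mm in diameter and 60 mm long, about 0.12 kg; all rollers are alike; origin at its centre, x along its axis; lies on its side in the tray and rolls a little when pushed. Four to six rollers are there, the others are absent
- roller3: loose conveyor roller, white cylinder with orange ends, 40 mm in diameter and 60 mm long, about 0.12 kg; all rollers are alike; origin at its centre, x along its axis; lies on its side in the tray and rolls a little when pushed. Four to six rollers are there, the others are absent
- roller4: loose conveyor roller, white cylinder with orange ends, 40 mm in diameter and 60 mm long, about 0.12 kg; all rollers are alike; origin at its centre, x along its axis; lies on its side in the tray and rolls a little when pushed. Four to six rollers are there, the others are absent
- roller5: loose conveyor roller, white cylinder with orange ends, 40 mm in diameter and 60 mm long, about 0.12 kg; all rollers are alike; origin at its centre, x along its axis; lies on its side in the tray and rolls a little when pushed. Four to six rollers are there, the others are absent
- multimeter: yellow multimeter, 85 x 165 x 38 mm, a bystander lying on the bench; origin under its middle
- screwdriver: screwdriver, 200 mm long, a bystander lying on the bench; origin under its middle
- pliers: red-handled pliers, 165 mm long, a bystander lying on the bench; origin near the pivot, on the bench
- parts_pot: blue open pot, 80 mm wide and 70 mm tall, a bystander standing on the bench; origin under its middle

How it is judged (in metres and radians):
On the way, in this order (a step that is already met when the one before it is completed fails the run):
1. the keeper bar is swung wide open (value of joint keeper above 1.2 rad), for 0.2 s.
2. with the keeper still open, every roller lies in a seat of the pyramid ((distance between roller0 and seat0 below 0.015 m or distance between roller0 and seat1 below 0.015 m or distance between roller0 and seat2 below 0.015 m or distance between roller0 and seat3 below 0.015 m or distance between roller0 and seat4 below 0.015 m or distance between roller0 and seat5 below 0.015 m) and angle between the x axis of each of roller0, roller1, roller2, roller3, roller4, roller5 and the y axis of rack, either way round below 0.15 rad and (distance between roller1 and seat0 below 0.015 m or distance between roller1 and seat1 below 0.015 m or distance between roller1 and seat2 below 0.015 m or distance between roller1 and seat3 below 0.015 m or distance between roller1 and seat4 below 0.015 m or distance between roller1 and seat5 below 0.015 m) and (distance between roller2 and seat0 below 0.015 m or distance between roller2 and seat1 below 0.015 m or distance between roller2 and seat2 below 0.015 m or distance between roller2 and seat3 below 0.015 m or distance between roller2 and seat4 below 0.015 m or distance between roller2 and seat5 below 0.015 m) and (distance between roller3 and seat0 below 0.015 m or distance between roller3 and seat1 below 0.015 m or distance between roller3 and seat2 below 0.015 m or distance between roller3 and seat3 below 0.015 m or distance between roller3 and seat4 below 0.015 m or distance between roller3 and seat5 below 0.015 m) and (distance between roller4 and seat0 below 0.015 m or distance between roller4 and seat1 below 0.015 m or distance between roller4 and seat2 below 0.015 m or distance between roller4 and seat3 below 0.015 m or distance between roller4 and seat4 below 0.015 m or distance between roller4 and seat5 below 0.015 m) and (distance between roller5 and seat0 below 0.015 m or distance between roller5 and seat1 below 0.015 m or distance between roller5 and seat2 below 0.015 m or distance between roller5 and seat3 below 0.015 m or distance between roller5 and seat4 below 0.015 m or distance between roller5 and seat5 below 0.015 m) and value of joint keeper above 0.6 rad), for 0.3 s.
At the end, for the whole second after the job is handed in: every roller that is there lies within 15 mm of a seat of the pyramid (three grooves, then the gaps of the row below), its axis within 0.15 rad of the grooves, at rest; the keeper bar is shut to within 0.05 rad ((distance between roller0 and seat0 below 0.015 m or distance between roller0 and seat1 below 0.015 m or distance between roller0 and seat2 below 0.015 m or distance between roller0 and seat3 below 0.015 m or distance between roller0 and seat4 below 0.015 m or distance between roller0 and seat5 below 0.015 m) and angle between the x axis of each of roller0, roller1, roller2, roller3, roller4, roller5 and the y axis of rack, either way round below 0.15 rad and (distance between roller1 and seat0 below 0.015 m or distance between roller1 and seat1 below 0.015 m or distance between roller1 and seat2 below 0.015 m or distance between roller1 and seat3 below 0.015 m or distance between roller1 and seat4 below 0.015 m or distance between roller1 and seat5 below 0.015 m) and (distance between roller2 and seat0 below 0.015 m or distance between roller2 and seat1 below 0.015 m or distance between roller2 and seat2 below 0.015 m or distance between roller2 and seat3 below 0.015 m or distance between roller2 and seat4 below 0.015 m or distance between roller2 and seat5 below 0.015 m) and (distance between roller3 and seat0 below 0.015 m or distance between roller3 and seat1 below 0.015 m or distance between roller3 and seat2 below 0.015 m or distance between roller3 and seat3 below 0.015 m or distance between roller3 and seat4 below 0.015 m or distance between roller3 and seat5 below 0.015 m) and (distance between roller4 and seat0 below 0.015 m or distance between roller4 and seat1 below 0.015 m or distance between roller4 and seat2 below 0.015 m or distance between roller4 and seat3 below 0.015 m or distance between roller4 and seat4 below 0.015 m or distance between roller4 and seat5 below 0.015 m) and (distance between roller5 and seat0 below 0.015 m or distance between roller5 and seat1 below 0.015 m or distance between roller5 and seat2 below 0.015 m or distance between roller5 and seat3 below 0.015 m or distance between roller5 and seat4 below 0.015 m or distance between roller5 and seat5 below 0.015 m) and value of joint keeper below 0.05 rad and linear speed of each of roller0, roller1, roller2, roller3, roller4, roller5 below 0.02 m/s); the robot touches nothing.
It fails at once if the multimeter is moved more than 4 cm (distance of multimeter from where it was at the start of the episode above 0.04 m).
It fails at once if the screwdriver is moved more than 4 cm (distance of screwdriver from where it was at the start of the episode above 0.04 m).
It fails at once if the pliers is moved more than 4 cm (distance of pliers from where it was at the start of the episode above 0.04 m).
It fails at once if the blue pot is moved more than 4 cm (distance of parts_pot from where it was at the start of the episode above 0.04 m).
Of roller0, roller1, roller2, roller3, roller4, roller5 only 4 to 6 are there at a start; the rules pass over those that are not, and their reading is None.
At some moment in a run one of roller0, roller1, roller2, roller3, roller4, roller5 may be knocked a few centimetres aside while the robot is not near it.
Once in a run the grip may slacken for a moment while it holds something.
It also fails if it takes over 210 s, if anything falls off the work surface, if the arm or the gripper's body presses on something with over 40 N, if the wrist force passes 120 N, or if a joint passes its speed limit or range.

## Robot

A 6-joint arm with a two-finger parallel gripper is mounted at the origin on the work surface. World frame = base frame: x ahead of the robot, y to its left, z up, the work surface at z = 0. Lengths are in mm, angles in rad, forces in N, time in s.
With the tool pointing down it reaches from about 350 to 975 mm from the base axis. Payload 7.1 kg.
Tool frame: the origin (TCP) lies midway between the tips of the shut fingers; the grasp point (between the pads) lies 19 mm behind it; z points along the fingers, y is the direction in which the jaws open and shut (so a half turn about z gives the same grasp; the last joint's range is limited). The gripper opens to 88 mm and grips with 3 to 60 N. Pads are 20 mm wide; open, the fingers measure 115 mm over their backs; the gripper's body (75 mm by 178 mm) begins 61 mm behind the grasp point.
Start: joints at [-1.299, 0.423, 1.63, -0, 1.089, -0.019], TCP at [179.217, -598.737, 222.675] pointing down, gripper open.
Joint ranges: [-3, 3], [-0.9, 2.11], [0.09, 2.58], [-1.31, 4.45], [0.11, 2.69], [-2.54, 2.54]. Speed limits (rad/s): [2.39, 2.39, 3.01, 3.14, 3.14, 3.14].

## Interface

Orientations are given as a unit quaternion [w, x, y, z].
In Python, from plant import observe, camera, camera_info, sign_off, silhouettes gives the robot as it stands.
- The arm moves only by the shell command python3 -m creep 'ROWS' [OPENING]. ROWS is JSON, a list of rows, each an object of numbers: "tx", "ty", "tz": the shift along the tool's x, y, z in units of 30 mm (1.0 is 30 mm); "turn": the turn about the tool's z in units of 5 degrees (1.0 is 5 degrees). A call has 1 to 8 rows; each row shifts and turns the pose as measured when the row begins, along the tool's axes as they then stand; what a row does not reach is not made up. A row lasts 1/8 s, in which the tool goes at most 62.5 mm and 10.7 degrees, less where a joint would pass 70% of its speed; a pose out of reach is approached as far as the arm can. A call is refused whole if a number of a shift passes 1 or a number of a turn 1, either way. A call with a gripper value outside its range is refused whole. OPENING is the finger opening in mm, from 0 to 87.8, set as the call begins (- or left out, the last holds). The fingers move at their own pace and stop on an object; the grip force is fixed at half the most. Time passes only in rows, so rows that do not move let the fingers close. It gives the time, the measured TCP pose, the force and the opening at its end, in the units of the state.
- observe(): the state, without advancing time (a new reading comes with each control period).
- camera(name): name is "scene" or "top" or "wrist"; returns the picture (400x640x3 uint8, blue, green, red); there is no depth.
- camera_info(name): a dict with "intrinsics" (3x3 intrinsics, pixels), "R" (3x3) and "t" (3): a world point X has camera coordinates R X + t. Camera axes: x right, y down, z forward; pixel columns grow to the right and rows downward; lengths in mm; the calibration is good to about 2 mm. A picture is of the moment at which its call begins: read the wrist's pose just before it. camera_info takes no time and is no camera call; for the wrist camera it gives the pose at the moment of the call.
- sign_off(): hands the job in, once; it reports no verdict.
Trained networks look in the newest picture that a camera, given by its name, has taken for a name from the list of things; names that differ only in an ending like _2 or _b are one class to them, and where a whole thing is asked for, a point or a joint stands for the part that bears it (a point fixed in the world has none). Each returns a list of dicts, best first, with "score" (0 to 1); they miss things now and then, are a little off and sometimes report something else, mostly with a low value. They report only what shows in the picture. A call takes as long as a camera call.
- silhouettes(camera, target): "region" (400x640 bool, what is visible of it) and "position" ([row, column] in pixels, amid what is visible of it).
The state is a dict: "time": time; "joint_pos": joint angles; "joint_vel": joint speeds; "joint_torque": joint torques, N m; "tcp_pos": TCP position; "ee_rot": TCP orientation; "wrist_force": force on the tool from outside, world axes, zero at the start; "wrist_torque": the same for the moment, N m; "gripper_width": opening from 0.0 (shut) to 1.0 (fully open).
Only numpy, scipy, OpenCV 4.12 (cv2) and the standard library are available. Lean on these libraries where they do the work, as an engineer would, in place of code of your own. Each camera call takes 0.05 s, during which the arm holds its last target.

## Working session

There is one attempt and no reset: what is moved stays moved. The work goes in short steps, Python scripts to look and compute and a shell command to move; the robot and the scene stay as the last step left them, time stands still between calls to the robot, and variables do not carry over. Pictures are saved under pics/ and viewed, and the job is handed in when it is done.

```bash
ls; mkdir -p pics; python3 - <<'E'
from plant import *
import cv2
s=observe();print(s)
for n in("scene","top","wrist"):
    im=camera(n);cv2.imwrite(f"pics/a_{n}.png",im);i=camera_info(n);print(n,i)
E
```

```text
pics
{'time': 0.0, 'joint_pos': array([-1.29902495e+00,  4.23806780e-01,  1.63068485e+00, -6.37493153e-06,
        1.08859141e+00, -1.90091698e-02]), 'joint_vel': array([-0.00037889,  0.00126366,  0.00144796, -0.00016165,  0.00056884,
       -0.0012702 ]), 'joint_torque': array([ 2.98987070e-04, -5.44627047e+01, -2.73669219e+01,  6.45100814e-02,
        2.27206503e-02, -1.17235732e-04]), 'tcp_pos': array([ 179.05714953, -598.22684073,  221.924983  ]), 'ee_rot': array([-7.38897197e-04,  9.89448950e-01,  1.44880020e-01, -9.67286208e-05]), 'wrist_force': array([-0.06751873, -0.348019  ,  0.68150863]), 'wrist_torque': array([ 0.00488022,  0.03740199, -0.00807595]), 'gripper_width': 0.9987488757272946}
scene {'intrinsics': array([[399.9982376 ,   0.        , 317.51864346],
       [  0.        , 399.9982376 , 201.71499304],
       [  0.        ,   0.        ,   1.        ]]), 'R': array([[ 0.50621315,  0.86233072, -0.01157514],
       [ 0.51446389, -0.31272296, -0.79845554],
       [-0.69215255,  0.3982337 , -0.60194249]]), 't': array([-286.61525404, -195.58537164, 1724.90244696])}
top {'intrinsics': array([[432.14618487,   0.        , 318.00460828],
       [  0.        , 432.14618487, 194.00972946],
       [  0.        ,   0.        ,   1.        ]]), 'R': array([[-0.0224883 , -0.99968975, -0.01070906],
       [-0.98866215,  0.02382839, -0.14825435],
       [ 0.14846354,  0.00725366, -0.98889128]]), 't': array([  33.58923941,  533.96359005, 1427.89384814])}
wrist {'intrinsics': array([[306.44456898,   0.        , 321.46498901],
       [  0.        , 306.44456898, 198.31688373],
       [  0.        ,   0.        ,   1.        ]]), 'R': array([[ 2.86959981e-01, -9.57942559e-01, -1.54106179e-04],
       [-9.24289769e-01, -2.76921255e-01,  2.62684300e-01],
       [-2.51679146e-01, -7.52374431e-02, -9.64881824e-01]]), 't': array([-625.01900382,  -32.21017289,  390.01279772])}
```

View pics/a_scene.png

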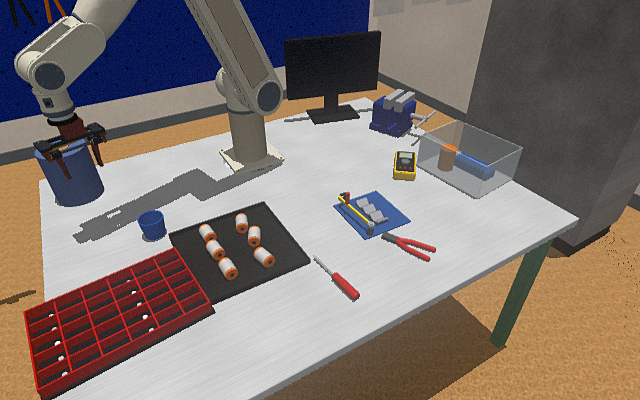

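View pics/a_top.png

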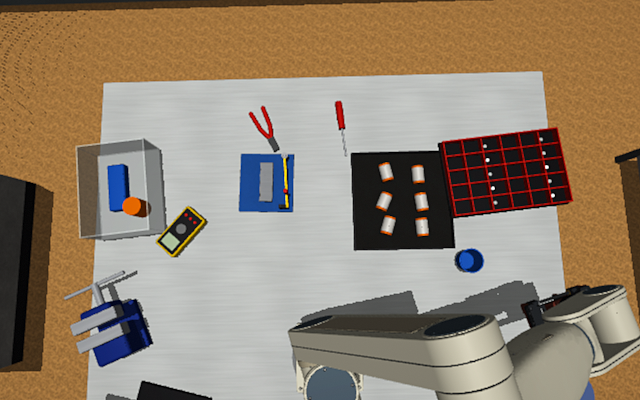

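View pics/a_wrist.png

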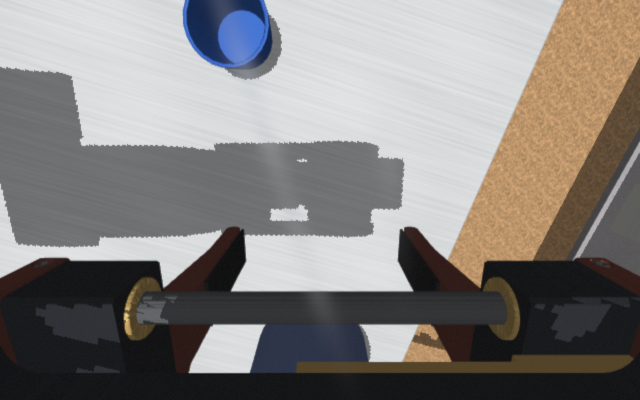

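The three views show the rack in the top view around (267,182), with the keeper bar along column 287 and its knob near (286,190). Six rollers lie in the tray at about (386,172), (418,174), (384,201), (421,200), (388,226) and (422,227). The pot is at (468,261).

```bash
cat > h.py <<'E'
from plant import *
import numpy as np, cv2
def ray(ci,r,c,z):
    K,R,t=ci["intrinsics"],ci["R"],ci["t"]
    d=R.T@np.linalg.solve(K,[c,r,1.]); o=-R.T@t
    return o+d*(z-o[2])/d[2]
def proj(ci,X):
    p=ci["intrinsics"]@(ci["R"]@np.asarray(X,float)+ci["t"]); return p[:2]/p[2]
def region_world(ci,reg,z):
    rr,cc=np.nonzero(reg); K,R,t=ci["intrinsics"],ci["R"],ci["t"]
    d=(R.T@np.linalg.solve(K,np.stack([cc,rr,np.ones_like(rr)]).astype(float))); o=-R.T@t
    return (o[:,None]+d*((z-o[2])/d[2])).T
def st():
    s=observe();w,x,y,z=s["ee_rot"];
    yaw=np.arctan2(2*(x*y+w*z),1-2*(y*y+z*z)); return s,s["tcp_pos"],yaw
def rows(target,tyaw=None):
    "print shift needed in tool units (yaw then shift)"
    s,p,yaw=st(); ty=yaw if tyaw is None else tyaw
    d=np.asarray(target,float)-p
    c,sn=np.cos(yaw),np.sin(yaw)
    print("t%.1f tcp"%s["time"],p.round(1),"yaw %.1f"%np.degrees(yaw),"toolshift/30 at present yaw: tx %.2f ty %.2f tz %.2f"%((c*d[0]+sn*d[1])/30,(sn*d[0]-c*d[1])/30,-d[2]/30), "turn %.2f"%(-np.degrees((ty-yaw+np.pi)%(2*np.pi)-np.pi)/5))
def rect(ci,reg,z):
    P=region_world(ci,reg,z)[:,:2].astype(np.float32)
    return cv2.minAreaRect(P),P
E
python3 - <<'E'
from h import *
ci=camera_info("top"); camera("top")
for n,z in(("rack",6),("roller0",23),("keeper",48),("keeper_knob",92),("tray",18)):
    for d in silhouettes("top",n):
        p=d["position"];q,P=rect(ci,d["region"],z)
        print(n,round(d["score"],2),np.round(p),ray(ci,*p,z).round(1),np.round(q[0],1),np.round(q[1],1),round(q[2],1),d["region"].sum())
w=camera_info("wrist");print(-w["R"].T@w["t"],st()[1:])
E
```

```text
rack 0.56 [182. 268.] [587.1 196.9   6. ] [582.2 201.1] [213.5 191. ] 0.1 3067
roller0 0.73 [232. 387.] [ 401.8 -210.4   23. ] [ 423.5 -213.8] [34.2 57.5] 71.6 159
roller0 0.65 [225. 423.] [ 421.6 -332.9   23. ] [ 416.2 -329. ] [61.1 40.2] 6.0 207
roller0 0.63 [175. 420.] [ 595.  -332.4   23. ] [ 595.2 -325.3] [48.1 63.2] 88.6 247
roller0 0.58 [203. 385.] [ 500.5 -207.4   23. ] [ 505.7 -206.1] [44.1 68.1] 69.2 235
roller0 0.54 [170. 388.] [ 614.2 -224.4   23. ] [ 607.3 -215.6] [60.2 34.3] 13.8 168
roller0 0.5 [203. 421.] [ 499.  -330.6   23. ] [ 500.8 -329.6] [62.5 40.1] 9.5 202
keeper 0.43 [181. 286.] [579.6 128.4  48. ] [585.  131.7] [187.   17.5] 0.8 185
keeper_knob 0.64 [177. 288.] [585.5 119.1  92. ] [578.5 127. ] [171.3  17. ] 1.6 219
tray 0.88 [202. 400.] [ 501.7 -258.3   18. ] [ 513.3 -266.4] [343.6 340.9] 0.1 8093
[ 247.7943975  -578.49483593  385.20125492] (array([ 179.2249303 , -598.69332232,  222.6034929 ]), np.float64(0.29079384150180354))
```

```bash
python3 -m creep '[{"tz":-0.5,"turn":1},{"tx":0.5,"ty":-1,"tz":-0.8,"turn":1},{"tx":1,"ty":-1,"turn":1},{"tx":1,"ty":-1,"turn":0.33},{"tx":1,"ty":-1},{"tx":1,"ty":-1},{"tx":1,"ty":-1},{"tx":1,"ty":-1}]' ; python3 -m creep '[{"tx":1,"ty":-1},{"tx":1,"ty":-1},{"tx":1,"ty":-1},{"ty":-1},{}]' | tail -3; python3 - <<'E'
from h import *
rows([420,-265,260],0)
E
```

```text
t0.5 tcp [ 179.2 -598.7  222.6] yaw 16.7 toolshift/30 at present yaw: tx 10.88 ty -8.36 tz -1.25 turn 3.33validation failed for argument at $[0]...
validation failed for argument at $[0]...
```

```bash
python3 -m creep --help | head -30; python3 -m creep '[{"tx":0,"ty":0,"tz":-0.5,"turn":1}]'
```

```text
time: 0.57
tcp_pos: [179.0, -597.9, 236.6]
ee_rot: [-0.001, 0.995, 0.101, -0.0]
wrist_force: [-0.2, 0.1, 0.2]
gripper_width: 0.997invalid input: not JSON, or not a number
```

```bash
python3 -c "
from h import *
rows([420,-265,260],0)"
```

```text
t0.6 tcp [ 179.  -597.9  236.6] yaw 11.6 toolshift/30 at present yaw: tx 10.09 ty -9.26 tz -0.78 turn 2.31
```

```bash
python3 -m creep '[{"tx":0.5,"ty":-1,"tz":-0.8,"turn":1},{"tx":1,"ty":-1,"tz":0,"turn":1},{"tx":1,"ty":-1,"tz":0,"turn":0.31},{"tx":1,"ty":-1,"tz":0,"turn":0},{"tx":1,"ty":-1,"tz":0,"turn":0},{"tx":1,"ty":-1,"tz":0,"turn":0},{"tx":1,"ty":-1,"tz":0,"turn":0},{"tx":1,"ty":-1,"tz":0,"turn":0}]' ; python3 -c "
from h import *
rows([420,-265,260],0)"
```

```text
time: 1.58
tcp_pos: [399.8, -349.1, 263.8]
ee_rot: [0.001, 1.0, -0.007, 0.001]
wrist_force: [1.2, 0.1, 0.4]
gripper_width: 1.001
t1.6 tcp [ 399.8 -349.1  263.8] yaw -0.8 toolshift/30 at present yaw: tx 0.64 ty -2.81 tz 0.13 turn -0.16
```

```bash
python3 -m creep '[{"tx":0.6,"ty":-1,"tz":0,"turn":-0.16},{"tx":0,"ty":-1,"tz":0,"turn":0},{"tx":0,"ty":-0.8,"tz":0,"turn":0},{"tx":0,"ty":0,"tz":0,"turn":0}]' ; cat >> h.py <<'E'
def look(fn,items,cam="wrist"):
    ci=camera_info(cam); im=camera(cam); cv2.imwrite("pics/"+fn,im); out=[]
    for n,z in items:
        for d in silhouettes(cam,n):
            q,P=rect(ci,d["region"],z); out.append((n,d,q))
            print(n,round(d["score"],2),np.round(d["position"]),ray(ci,*d["position"],z).round(1),"rect",np.round(q[0],1),np.round(q[1],1),round(q[2],1),d["region"].sum())
    return ci,im,out
E
python3 -c "
from h import *
rows([420,-265,260],0)
look('b.png',[('roller0',23),('tray',18)])"
```

```text
time: 2.08
tcp_pos: [420.8, -260.9, 264.0]
ee_rot: [0.002, 1.0, 0.003, 0.002]
wrist_force: [-0.1, -0.6, -0.2]
gripper_width: 1.001
t2.1 tcp [ 420.8 -260.9  264. ] yaw 0.3 toolshift/30 at present yaw: tx -0.03 ty 0.14 tz 0.13 turn 0.06
roller0 0.8 [168. 285.] [ 424.7 -213.9   23. ] rect [ 423.8 -211. ] [40.3 65.8] 70.2 1422
roller0 0.8 [ 26. 376.] [ 596.  -325.9   23. ] rect [ 594.5 -323.4] [57.  40.2] 1.3 1801
roller0 0.76 [173. 370.] [ 419.4 -327.5   23. ] rect [ 416.1 -327. ] [66.8 42.4] 1.5 1469
roller0 0.71 [ 18. 281.] [ 603.4 -213.9   23. ] rect [ 600.9 -214.6] [50.8 40.1] 12.4 1465
roller0 0.66 [104. 273.] [ 506.3 -200.5   23. ] rect [ 507.  -201.2] [41.5 63.3] 64.9 1673
roller0 0.6 [107. 378.] [ 503.2 -333.9   23. ] rect [ 503.3 -329.3] [63.  40.7] 6.1 1641
tray 0.63 [116. 316.] [ 492.6 -255.2   18. ] rect [ 483.3 -264.7] [281.2 344. ] 0.4 48606
tray 0.48 [74. 15.] [539.7 118.9  18. ] rect [548.4 108.1] [ 52.1 148.1] 75.2 3902
```

View pics/b.png

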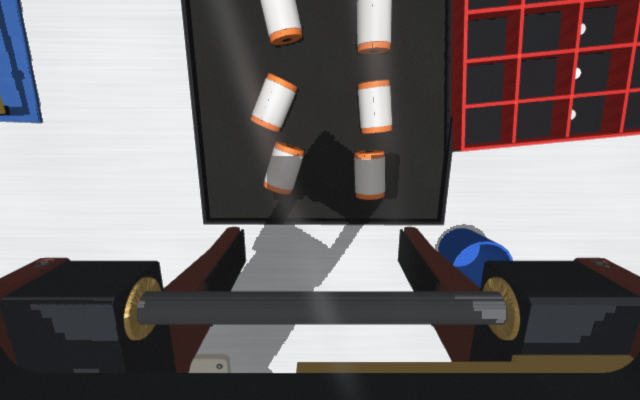

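Six rollers sit in two columns, three near image column 275 and three near 372, roughly along world x. The rack edge shows at top left. Next I'll look at the rack.

```bash
python3 -m creep '[{"tx":0.5,"ty":-1,"tz":0,"turn":0},{"tx":0.5,"ty":-1,"tz":0,"turn":0},{"tx":0.5,"ty":-1,"tz":0,"turn":0},{"tx":0.5,"ty":-1,"tz":0,"turn":0},{"tx":0.5,"ty":-1,"tz":0,"turn":0},{"tx":0.5,"ty":-1,"tz":0,"turn":0},{"tx":0.5,"ty":-1,"tz":0,"turn":0},{"tx":0,"ty":-1,"tz":0,"turn":0}]' >/dev/null;  python3 -m creep '[{"tx":0,"ty":-1,"tz":0,"turn":0},{"tx":0,"ty":-1,"tz":0,"turn":0},{"tx":0,"ty":-1,"tz":0,"turn":0},{"tx":0,"ty":-1,"tz":0,"turn":0},{"tx":0,"ty":-1,"tz":0,"turn":0},{"tx":0,"ty":-1,"tz":0,"turn":0},{"tx":0,"ty":0,"tz":0,"turn":0},{"tx":0,"ty":0,"tz":0,"turn":0}]'; python3 -c "
from h import *
rows([530,180,260],0)
look('c.png',[('rack',6),('keeper_knob',92),('keeper',48)])"
```

```text
time: 4.22
tcp_pos: [541.1, 152.9, 261.4]
ee_rot: [0.004, 1.0, -0.009, 0.004]
wrist_force: [-0.0, -0.7, 0.2]
gripper_width: 0.999
t4.2 tcp [541.1 152.9 261.4] yaw -1.1 toolshift/30 at present yaw: tx -0.39 ty -0.90 tz 0.05 turn -0.22
rack 0.81 [129. 281.] [598.2 203.3   6. ] rect [586.2 202.4] [188.8 215. ] 87.7 22097
keeper_knob 0.73 [128. 283.] [601.9 190.2  92. ] rect [590.6 192.1] [150.4 170.6] 88.6 22099
keeper_knob 0.67 [132. 335.] [596.4 135.2  92. ] rect [590.4 135.8] [168.7  19.3] 1.9 1394
keeper 0.56 [113. 607.] [ 610.3 -191.5   48. ] rect [ 608.5 -192.4] [62.5 49.9] 11.4 2127
```

View pics/c.png

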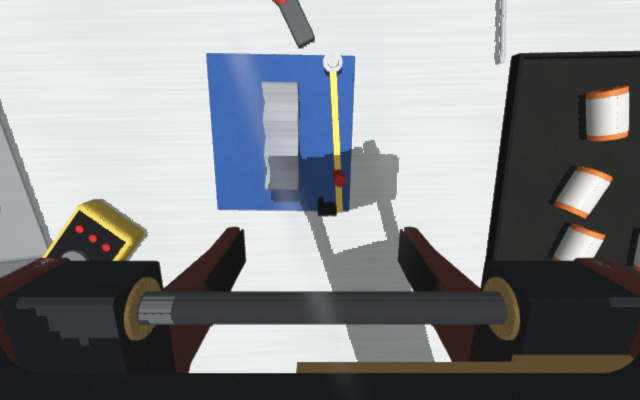

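The wrist view shows the blue plate's corners near (207,54), (355,56), (350,209) and (218,209), the hinge at (333,63), the red knob at (340,177) and the black catch at (327,206).

```bash
python3 - <<'E'
from h import *
from scipy.optimize import least_squares
ci=camera_info("wrist"); im=cv2.imread("pics/c.png")
g=cv2.cvtColor(im,cv2.COLOR_BGR2HSV)
m=((g[...,0]>100)&(g[...,0]<125)&(g[...,1]>120)&(g[...,2]>60)).astype(np.uint8)
cs,_=cv2.findContours(m,0,2); c=max(cs,key=cv2.contourArea); h=cv2.convexHull(c)
M=np.zeros_like(m);cv2.fillConvexPoly(M,h,1)
# fit plate box (206x188x6) by corner hull
obs=cv2.approxPolyDP(h,5,True)[:,0]; print(obs.tolist())
for o in obs: print(o, ray(ci,o[1],o[0],6)[:2].round(1))
def model(p):
    x,y,a=p; C=[]
    for z in(0,6):
        for u,v in((1,1),(1,-1),(-1,-1),(-1,1)):
            X=u*103;Y=v*94
            C.append(proj(ci,[x+X*np.cos(a)-Y*np.sin(a),y+X*np.sin(a)+Y*np.cos(a),z]))
    return cv2.convexHull(np.array(C,np.float32))
def res(p):
    H=model(p); return [cv2.pointPolygonTest(H,(float(q[0]),float(q[1])),True) for q in h[:,0]]
# resample hull densely
hp=h[:,0].astype(float); pts=[]
for i in range(len(hp)):
    a,b=hp[i],hp[(i+1)%len(hp)]; n=max(1,int(np.linalg.norm(b-a)/3))
    pts+= [a+(b-a)*k/n for k in range(n)]
def res(p):
    H=model(p); return [cv2.pointPolygonTest(H,(float(q[0]),float(q[1])),True) for q in pts]
r=least_squares(res,[586,202,0],loss="soft_l1",x_scale=[1,1,.01],diff_step=1e-4); x,y,a=r.x
print(r.x, np.abs(r.fun).mean())
# knob
m2=((g[...,0]<8)|(g[...,0]>172))&(g[...,1]>150)&(g[...,2]>50); m2[:, :320]=0;m2[:,360:]=0;m2[:100]=0;m2[230:]=0
rr,cc=np.nonzero(m2); print("red",rr.min(),rr.max(),cc.min(),cc.max())
for n,(X,Y,Z) in dict(knob=(88-130,-64,92),knobbase=(-42,-64,48),hinge=(88,-64,48)).items():
    W=[x+X*np.cos(a)-Y*np.sin(a),y+X*np.sin(a)+Y*np.cos(a),Z]; print(n,np.round(W,1),proj(ci,W).round(1))
E
```

```text
[[207, 54], [230, 57], [261, 129], [279, 209], [218, 208]]
[207  54] [691.3 290.8]
[230  57] [687.3 262.4]
[261 129] [598.3 229.6]
[279 209] [486.7 211.7]
[218 208] [490.1 298.2]
[ 5.89265401e+02  2.00353864e+02 -2.83888257e-02] 13.737683115083453
red 170 186 333 345
knob [545.5 137.6  92. ] [333.4 179. ]
knobbase [545.5 137.6  48. ] [331.8 172.2]
hinge [675.4 133.9  48. ] [333.8  59. ]
```

```bash
cat > fit.py <<'E'
from h import *
from scipy.optimize import least_squares
def fitrack(im,ci,box,x0=(587,203,0),verbose=True):
    g=cv2.cvtColor(im,cv2.COLOR_BGR2HSV)
    m=((g[...,0]>100)&(g[...,0]<125)&(g[...,1]>120)&(g[...,2]>60)).astype(np.uint8)
    k=np.zeros_like(m);k[box[0]:box[1],box[2]:box[3]]=1;m&=k
    m=cv2.morphologyEx(m,cv2.MORPH_OPEN,np.ones((3,3),np.uint8))
    h=cv2.convexHull(cv2.findNonZero(m)); hp=h[:,0].astype(float); pts=[]
    for i in range(len(hp)):
        a,b=hp[i],hp[(i+1)%len(hp)]; n=max(1,int(np.linalg.norm(b-a)/3))
        pts+= [a+(b-a)*j/n for j in range(n)]
    def model(p):
        x,y,a=p; C=[]
        for z in(0,6):
            for u,v in((1,1),(1,-1),(-1,-1),(-1,1)):
                X=u*103;Y=v*94
                C.append(proj(ci,[x+X*np.cos(a)-Y*np.sin(a),y+X*np.sin(a)+Y*np.cos(a),z]))
        return cv2.convexHull(np.array(C,np.float32))
    def res(p):
        H=model(p); return [cv2.pointPolygonTest(H,(float(q[0]),float(q[1])),True) for q in pts]
    r=least_squares(res,x0,loss="soft_l1",x_scale=[1,1,.01],diff_step=1e-4)
    print("rack",r.x.round(3), "res px",np.abs(r.fun).mean().round(2)); return r.x
E
python3 - <<'E'
from fit import *
ci=camera_info("wrist"); im=cv2.imread("pics/c.png")
x,y,a=fitrack(im,ci,(40,216,195,365))
for n,(X,Y,Z) in dict(knob=(88-130,-64,92),knobbase=(-42,-64,48),hinge=(88,-64,48)).items():
    W=[x+X*np.cos(a)-Y*np.sin(a),y+X*np.sin(a)+Y*np.cos(a),Z]; print(n,np.round(W,1),proj(ci,W).round(1))
fitrack(cv2.imread("pics/a_top.png"),camera_info("top"),(145,220,232,300))
E
```

```text
rack [587.316 202.482   0.   ] res px 1.47
knob [545.3 138.5  92. ] [332.6 179.1]
knobbase [545.3 138.5  48. ] [331.1 172.3]
hinge [675.3 138.5  48. ] [329.7  59.2]
rack [ 5.86300e+02  2.01727e+02 -3.30000e-02] res px 0.64
```

```bash
sed -i 's/x,y,a=p; C=\[\]/x,y,a=p; a=(a-100)*0.01; C=[]/; s/x0=(587,203,0)/x0=(587,203,98.)/; s/x_scale=\[1,1,.01\],diff_step=1e-4)/diff_step=1e-3); r.x[2]=(r.x[2]-100)*.01/' fit.py
python3 - <<'E'
from fit import *
ci=camera_info("wrist"); im=cv2.imread("pics/c.png")
x,y,a=fitrack(im,ci,(40,216,195,365))
for n,(X,Y,Z) in dict(knob=(88-130,-64,92),knobbase=(-42,-64,48),hinge=(88,-64,48)).items():
    W=[x+X*np.cos(a)-Y*np.sin(a),y+X*np.sin(a)+Y*np.cos(a),Z]; print(n,np.round(W,1),proj(ci,W).round(1))
fitrack(cv2.imread("pics/a_top.png"),camera_info("top"),(145,220,232,300))
print([ray(ci,r,c,6)[:2].round(1) for c,r in((207,54),(355,56),(350,209),(218,209))])
E
```

```text
rack [ 5.86645e+02  2.02654e+02 -3.20000e-02] res px 1.19
knob [542.6 140.   92. ] [331.2 181.6]
knobbase [542.6 140.   48. ] [329.8 174.5]
hinge [672.5 135.8  48. ] [332.1  61.8]
rack [ 5.86292e+02  2.01742e+02 -3.30000e-02] res px 0.64
[array([691.3, 290.8]), array([685.6, 105.1]), array([484.4, 110.5]), array([488.6, 298.3])]
```

```bash
python3 - <<'E'
from fit import *
im=cv2.imread("pics/c.png"); cv2.imwrite("pics/c2.png",cv2.resize(im[40:230,190:380],None,fx=3,fy=3,interpolation=0))
ci=camera_info("wrist")
for r,c in((181,340),(180,339)): print(ray(ci,r,c,92).round(1))
x,y,a=586.5,202.1,-.032
for th in (0,.05,.1,.15,.2):
    b=a+np.pi+th; hx=x+88*np.cos(a)+64*np.sin(a); hy=y+88*np.sin(a)-64*np.cos(a)
    print(th,[ (np.round([hx+130*np.cos(b),hy+130*np.sin(b)],1),proj(ci,[hx+130*np.cos(b),hy+130*np.sin(b),z]).round(1)) for z in (48,92)])
E
```

```text
[543.1 130.3  92. ]
[544.2 131.4  92. ]
0 [(array([542.5, 139.5]), array([330.3, 174.6])), (array([542.5, 139.5]), array([331.7, 181.7]))]
0.05 [(array([542.4, 133. ]), array([335.5, 174.5])), (array([542.4, 133. ]), array([337.6, 181.6]))]
0.1 [(array([542.7, 126.5]), array([340.7, 174.2])), (array([542.7, 126.5]), array([343.5, 181.2]))]
0.15 [(array([543.3, 120. ]), array([345.9, 173.6])), (array([543.3, 120. ]), array([349.3, 180.6]))]
0.2 [(array([544.2, 113.6]), array([351.1, 172.7])), (array([544.2, 113.6]), array([355.1, 179.6]))]
```

View pics/c2.png

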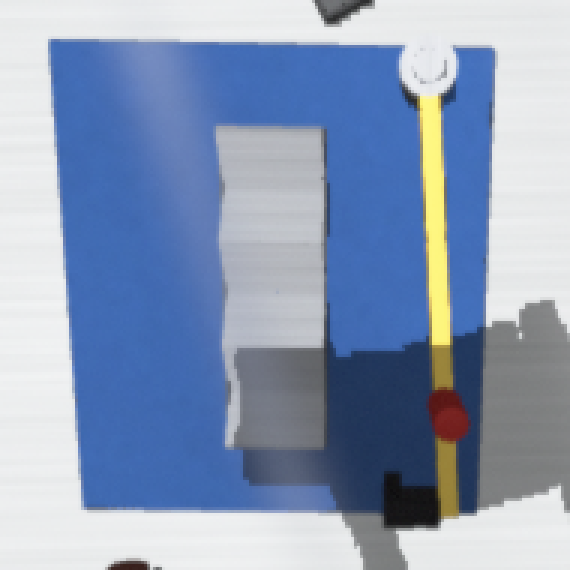

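Close-up: the knob top is at about (341,182), so the knob stands near (542.5,130). The bar is just outside the catch, at about 0.08 rad.

```bash
python3 -m creep '[{"tx":0,"ty":0.78,"tz":1,"turn":-0.2},{"tx":0,"ty":0,"tz":1,"turn":0},{"tx":0,"ty":0,"tz":1,"turn":0},{"tx":0,"ty":0,"tz":1,"turn":0},{"tx":0,"ty":0,"tz":0.8,"turn":0},{"tx":0,"ty":0,"tz":0,"turn":0}]' 40 >/dev/null; python3 -c "
from h import *
rows([542.5,129.6,58],0)"
```

```text
t5.2 tcp [543.8 124.  115.7] yaw -0.4 toolshift/30 at present yaw: tx -0.04 ty -0.19 tz 1.92 turn -0.07
```

```bash
python3 -m creep '[{"tx":-0.04,"ty":-0.19,"tz":0.9,"turn":0},{"tx":0,"ty":0,"tz":0.9,"turn":0},{"tx":0,"ty":0,"tz":0,"turn":0}]' 40 >/dev/null; python3 -m creep '[{"tx":0,"ty":0,"tz":0,"turn":0},{"tx":0,"ty":0,"tz":0,"turn":0},{"tx":0,"ty":0,"tz":0,"turn":0},{"tx":0,"ty":0,"tz":0,"turn":0}]' 5; python3 -c "
from h import *
rows([542.5,129.6,58],0)"
```

```text
time: 6.05
tcp_pos: [548.7, 129.2, 68.3]
ee_rot: [0.002, 1.0, -0.004, 0.012]
wrist_force: [1.8, 0.4, -9.1]
gripper_width: 0.151
t6.0 tcp [548.7 129.2  68.3] yaw -0.5 toolshift/30 at present yaw: tx -0.21 ty -0.01 tz 0.34 turn -0.10
```

```bash
python3 -m creep '[{"tx":0.06,"ty":0.43,"tz":0,"turn":0},{"tx":0.1,"ty":0.43,"tz":0,"turn":0},{"tx":0.14,"ty":0.41,"tz":0,"turn":0},{"tx":0.17,"ty":0.4,"tz":0,"turn":0},{"tx":0,"ty":0,"tz":0,"turn":0}]' 5;  cat >> h.py <<'E'
HX,HY,RA=672.4,135.3,-0.032
def keep(th):
    s,p,yaw=st(); print("implied th from tcp %.2f r %.1f"%((np.arctan2(HY-p[1],HX-p[0])-RA),np.hypot(p[0]-HX,p[1]-HY)),s["wrist_force"].round(1),s["gripper_width"])
    b=RA+np.pi+th; rows([HX+130*np.cos(b),HY+130*np.sin(b),p[2]])
E
python3 -c "
from h import *
keep(.6)"
```

```text
time: 6.68
tcp_pos: [561.1, 74.8, 68.2]
ee_rot: [0.003, 1.0, -0.004, 0.01]
wrist_force: [-1.1, 1.3, -1.6]
gripper_width: 0.152
implied th from tcp 0.53 r 126.6 [-1.1  1.3 -1.6] 0.15160233092192857
t6.7 tcp [561.1  74.8  68.2] yaw -0.5 toolshift/30 at present yaw: tx 0.06 ty 0.31 tz -0.00 turn -0.00
```

```bash
python3 -m creep '[{"tx":0.35,"ty":0.55,"tz":0,"turn":0},{"tx":0.43,"ty":0.49,"tz":0,"turn":0},{"tx":0.5,"ty":0.42,"tz":0,"turn":0},{"tx":0.55,"ty":0.34,"tz":0,"turn":0},{"tx":0.6,"ty":0.25,"tz":0,"turn":0},{"tx":0.63,"ty":0.16,"tz":0,"turn":0},{"tx":0.65,"ty":0.07,"tz":0,"turn":0},{"tx":0,"ty":0,"tz":0,"turn":0}]' 5
python3 -c "
from h import *
keep(1.6)"
```

```text
time: 7.68
tcp_pos: [680.4, 6.6, 68.7]
ee_rot: [-0.003, 1.0, -0.006, 0.01]
wrist_force: [-1.4, 2.0, -0.2]
gripper_width: 0.149
implied th from tcp 1.67 r 128.9 [-1.4  2.  -0.2] 0.14857253446441573
t7.7 tcp [680.4   6.6  68.7] yaw -0.7 toolshift/30 at present yaw: tx -0.28 ty 0.05 tz -0.00 turn -0.00
```

Keeper open to about 1.65 rad. I'll release it and head to the tray.

```bash
python3 -m creep '[{"tx":0,"ty":0,"tz":0,"turn":0},{"tx":0,"ty":0,"tz":0,"turn":0},{"tx":0,"ty":0,"tz":-1,"turn":0},{"tx":0,"ty":0,"tz":-1,"turn":0},{"tx":0,"ty":0,"tz":-1,"turn":0},{"tx":0,"ty":0,"tz":0,"turn":0}]' 50
cat >> h.py <<'E'
def plan(target,tyaw_deg,gain=1.0,maxs=0.98,n=None):
    "work out rows in tool axes"
    s,p,yaw=st(); p=p.copy(); t=np.asarray(target,float); ty=np.radians(tyaw_deg)
    dy=(ty-yaw+np.pi)%(2*np.pi)-np.pi; d=(t-p)/gain
    for N in range(1,60):
        out=[];ok=True
        for k in range(N):
            y=yaw+dy*k/N;c,sn=np.cos(y),np.sin(y); e=d/N
            v=np.array([c*e[0]+sn*e[1],sn*e[0]-c*e[1],-e[2]])/30; tu=-np.degrees(dy/N)/5
            ok&=np.abs(v).max()<=maxs and abs(tu)<=0.98 and np.linalg.norm(v)<1.9
            out.append((*v,tu))
        if ok and (n is None or N>=n): break
    print("t%.1f tcp"%s["time"],p.round(1),"yaw %.1f"%np.degrees(yaw),"F",s["wrist_force"].round(1),"w %.1f"%(s["gripper_width"]*87.8))
    for o in out: print('  {"tx":%.2f,"ty":%.2f,"tz":%.2f,"turn":%.2f},'%o)
E
python3 -c "
from h import *
plan([604,-214,150],100)"
```

```text
time: 8.43
tcp_pos: [682.7, 1.6, 163.6]
ee_rot: [-0.001, 1.0, -0.008, 0.014]
wrist_force: [-0.7, -0.1, -0.9]
gripper_width: 0.567
t8.4 tcp [682.7   1.6 163.6] yaw -0.9 F [-0.7 -0.1 -0.9] w 49.8
  {"tx":-0.12,"ty":0.34,"tz":0.02,"turn":-0.96},
  {"tx":-0.15,"ty":0.33,"tz":0.02,"turn":-0.96},
  {"tx":-0.18,"ty":0.32,"tz":0.02,"turn":-0.96},
  {"tx":-0.20,"ty":0.30,"tz":0.02,"turn":-0.96},
  {"tx":-0.23,"ty":0.29,"tz":0.02,"turn":-0.96},
  {"tx":-0.25,"ty":0.27,"tz":0.02,"turn":-0.96},
  {"tx":-0.27,"ty":0.24,"tz":0.02,"turn":-0.96},
  {"tx":-0.29,"ty":0.22,"tz":0.02,"turn":-0.96},
  {"tx":-0.31,"ty":0.20,"tz":0.02,"turn":-0.96},
  {"tx":-0.32,"ty":0.17,"tz":0.02,"turn":-0.96},
  {"tx":-0.34,"ty":0.14,"tz":0.02,"turn":-0.96},
  {"tx":-0.35,"ty":0.11,"tz":0.02,"turn":-0.96},
  {"tx":-0.35,"ty":0.08,"tz":0.02,"turn":-0.96},
  {"tx":-0.36,"ty":0.05,"tz":0.02,"turn":-0.96},
  {"tx":-0.36,"ty":0.02,"tz":0.02,"turn":-0.96},
  {"tx":-0.36,"ty":-0.01,"tz":0.02,"turn":-0.96},
  {"tx":-0.36,"ty":-0.04,"tz":0.02,"turn":-0.96},
  {"tx":-0.36,"ty":-0.07,"tz":0.02,"turn":-0.96},
  {"tx":-0.35,"ty":-0.10,"tz":0.02,"turn":-0.96},
  {"tx":-0.34,"ty":-0.13,"tz":0.02,"turn":-0.96},
  {"tx":-0.33,"ty":-0.16,"tz":0.02,"turn":-0.96},
```

```bash
python3 -m creep '[{"tx":-0.12,"ty":0.34,"tz":0,"turn":-1},{"tx":-0.15,"ty":0.33,"tz":0,"turn":-1},{"tx":-0.18,"ty":0.32,"tz":0,"turn":-1},{"tx":-0.2,"ty":0.3,"tz":0,"turn":-1},{"tx":-0.23,"ty":0.29,"tz":0,"turn":-1},{"tx":-0.25,"ty":0.27,"tz":0,"turn":-1},{"tx":-0.27,"ty":0.24,"tz":0,"turn":-1},{"tx":-0.29,"ty":0.22,"tz":0,"turn":-1}]' 74 >/dev/null; python3 -m creep '[{"tx":-0.31,"ty":0.2,"tz":0,"turn":-1},{"tx":-0.32,"ty":0.17,"tz":0,"turn":-1},{"tx":-0.34,"ty":0.14,"tz":0,"turn":-1},{"tx":-0.35,"ty":0.11,"tz":0,"turn":-1},{"tx":-0.36,"ty":0.08,"tz":0,"turn":-1},{"tx":-0.36,"ty":0.05,"tz":0,"turn":-1},{"tx":-0.36,"ty":0.02,"tz":0,"turn":-1},{"tx":-0.36,"ty":0,"tz":0,"turn":-1}]'
python3 -c "
from h import *
plan([604,-214,150],100)"
```

```text
time: 10.42
tcp_pos: [620.1, -176.0, 144.2]
ee_rot: [0.003, 0.757, 0.653, 0.004]
wrist_force: [0.1, -1.0, -0.1]
gripper_width: 0.839
t10.4 tcp [ 620.1 -176.   144.2] yaw 81.5 F [ 0.1 -1.  -0.1] w 73.7
  {"tx":-0.33,"ty":-0.09,"tz":-0.05,"turn":-0.92},
  {"tx":-0.33,"ty":-0.11,"tz":-0.05,"turn":-0.92},
  {"tx":-0.32,"ty":-0.14,"tz":-0.05,"turn":-0.92},
  {"tx":-0.30,"ty":-0.16,"tz":-0.05,"turn":-0.92},
```

```bash
python3 -m creep '[{"tx":-0.33,"ty":-0.09,"tz":-0.3,"turn":-0.92},{"tx":-0.3,"ty":-0.1,"tz":0,"turn":-0.92},{"tx":-0.3,"ty":-0.1,"tz":0,"turn":0},{"tx":0,"ty":0,"tz":0,"turn":0}]' >/dev/null;python3 -c "
from h import *
plan([604,-214,150],100)
look('d.png',[('roller0',23)])"
```

```text
t10.9 tcp [ 606.8 -205.8  149.1] yaw 90.8 F [-0.2  1.6  0.3] w 74.0
  {"tx":-0.14,"ty":-0.05,"tz":-0.01,"turn":-0.92},
  {"tx":-0.13,"ty":-0.06,"tz":-0.01,"turn":-0.92},
roller0 0.8 [283. 312.] [ 599.2 -306.1   23. ] rect [ 597.4 -307.9] [60.5 15.4] 0.6 735
roller0 0.66 [194. 131.] [ 423.3 -211.5   23. ] rect [ 422.3 -211. ] [43.6 79.6] 73.9 3212
roller0 0.58 [197. 323.] [ 609.3 -211.9   23. ] rect [ 608.5 -213.8] [64.3 43.5] 12.6 2688
roller0 0.56 [186. 216.] [ 505.3 -202.4   23. ] rect [ 504.7 -201.1] [42.9 68.3] 66.0 2948
roller0 0.42 [290. 252.] [ 535.7 -315.3   23. ] rect [ 532.8 -311. ] [11.   7.4] 87.4 66
```

View pics/d.png

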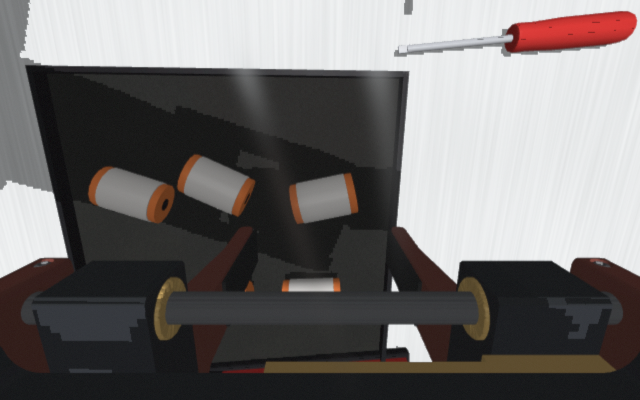

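The wrist view shows the first target roller at (323,197), clear of its neighbours at (216,186) and (131,194). I'll add a cylinder-silhouette fit.

```bash
cat > fr.py <<'E'
from h import *
from scipy.optimize import least_squares
TH=np.linspace(0,2*np.pi,24,endpoint=False)
def hull(ci,x,y,z,a):
    u=np.array([np.cos(a),np.sin(a),0]);v=np.array([-np.sin(a),np.cos(a),0]);w=np.array([0,0,1.])
    P=[np.array([x,y,z])+s*30*u+20*(np.cos(t)*v+np.sin(t)*w) for s in(-1,1) for t in TH]
    return cv2.convexHull(np.array([proj(ci,p) for p in P],np.float32))
def fitroller(ci,reg,z=23.,hint=None,bad=None):
    m=reg.astype(np.uint8); m=cv2.morphologyEx(m,cv2.MORPH_OPEN,np.ones((3,3),np.uint8))
    cs,_=cv2.findContours(m,0,cv2.CHAIN_APPROX_NONE)
    if not cs: return None
    c=max(cs,key=cv2.contourArea)[:,0].astype(float)
    c=c[(c[:,0]>1)&(c[:,0]<638)&(c[:,1]>1)&(c[:,1]<398)]
    (q,_)=rect(ci,reg,z); best=None
    for a0 in ([0,.5,1,1.5,2,2.5] if hint is None else [hint]):
        f=lambda p:[cv2.pointPolygonTest(hull(ci,p[0],p[1],z,(p[2]-100)*.02),(float(e[0]),float(e[1])),True) for e in c[::3]]
        r=least_squares(f,[q[0][0],q[0][1],100+a0/.02],loss="soft_l1",diff_step=1e-4,max_nfev=25)
        if best is None or r.cost<best.cost: best=r
    r=best;a=np.degrees((r.x[2]-100)*.02); a=(a+90)%180-90
    return r.x[0],r.x[1],a,np.abs(r.fun).mean()
def rollers(fn,cam="wrist",z=23.,minpx=300):
    ci=camera_info(cam); im=camera(cam); cv2.imwrite("pics/"+fn,im)
    for d in silhouettes(cam,"roller0"):
        if d["region"].sum()<minpx and cam=="wrist": continue
        f=fitroller(ci,d["region"],z)
        if f: print("%.2f px"%d["score"],np.round(d["position"]).astype(int),"xy %.1f %.1f axis %.1f res %.2f"%f)
E
python3 -c "
from fr import *
rollers('d2.png')"
```

```text
0.91 px [199 321] xy 609.7 -213.2 axis 13.2 res 0.38
0.78 px [191 132] xy 425.9 -211.8 axis -18.5 res 0.78
0.68 px [282 312] xy 599.0 -325.5 axis 3.2 res 4.23
```

```bash
python3 -c "
from h import *
plan([609.7,-213.2,70],103.2)"
```

```text
t11.1 tcp [ 607.3 -204.9  149.6] yaw 90.9 F [-0.3  0.   0. ] w 73.9
  {"tx":-0.09,"ty":0.03,"tz":0.88,"turn":-0.82},
  {"tx":-0.09,"ty":0.02,"tz":0.88,"turn":-0.82},
  {"tx":-0.10,"ty":0.01,"tz":0.88,"turn":-0.82},
```

```bash
python3 -m creep '[{"tx":-0.09,"ty":0.03,"tz":0.88,"turn":-0.82},{"tx":-0.1,"ty":0.02,"tz":0.88,"turn":-0.82},{"tx":-0.1,"ty":0.01,"tz":0.88,"turn":-0.82},{"tx":0,"ty":0,"tz":0,"turn":0}]' 74 >/dev/null; python3 -c "
from h import *
plan([609.7,-213.2,8],103.2)"
```

```text
t11.6 tcp [ 612.2 -212.2   69.5] yaw 103.6 F [-0.9  1.   0. ] w 74.3
  {"tx":-0.00,"ty":-0.03,"tz":0.68,"turn":0.02},
  {"tx":-0.00,"ty":-0.03,"tz":0.68,"turn":0.02},
  {"tx":-0.00,"ty":-0.03,"tz":0.68,"turn":0.02},
```

```bash
python3 -m creep '[{"tx":0,"ty":-0.03,"tz":0.7,"turn":0},{"tx":0,"ty":-0.03,"tz":0.7,"turn":0},{"tx":0,"ty":-0.03,"tz":0.6,"turn":0},{"tx":0,"ty":0,"tz":0,"turn":0}]' 74; python3 -m creep '[{"tx":0,"ty":0,"tz":0,"turn":0},{"tx":0,"ty":0,"tz":0,"turn":0},{"tx":0,"ty":0,"tz":0,"turn":0}]' 45;
```

```text
time: 12.12
tcp_pos: [611.1, -212.6, 7.2]
ee_rot: [0.004, 0.62, 0.785, 0.003]
wrist_force: [-0.3, -0.1, -0.3]
gripper_width: 0.843
time: 12.5
tcp_pos: [611.9, -212.9, 8.2]
ee_rot: [0.005, 0.62, 0.785, 0.004]
wrist_force: [-0.4, 0.0, -1.0]
gripper_width: 0.685
```

```bash
python3 -m creep '[{"tx":0,"ty":0,"tz":-0.6,"turn":0},{"tx":0,"ty":0,"tz":-1,"turn":0},{"tx":0,"ty":0,"tz":-1,"turn":0},{"tx":0,"ty":0,"tz":-1,"turn":0},{"tx":0,"ty":0,"tz":-0.5,"turn":0}]' 45;  python3 -c "
from h import *
plan([630.5,200.7,130],-1.8)"
```

```text
time: 13.12
tcp_pos: [610.7, -213.0, 139.6]
ee_rot: [0.006, 0.62, 0.785, 0.004]
wrist_force: [-0.5, 1.0, -0.8]
gripper_width: 0.68
t13.1 tcp [ 610.7 -213.   139.6] yaw 103.4 F [-0.5  1.  -0.8] w 59.7
  {"tx":0.60,"ty":0.17,"tz":0.01,"turn":0.96},
  {"tx":0.62,"ty":0.12,"tz":0.01,"turn":0.96},
  {"tx":0.62,"ty":0.07,"tz":0.01,"turn":0.96},
  {"tx":0.63,"ty":0.02,"tz":0.01,"turn":0.96},
  {"tx":0.63,"ty":-0.03,"tz":0.01,"turn":0.96},
  {"tx":0.62,"ty":-0.08,"tz":0.01,"turn":0.96},
  {"tx":0.61,"ty":-0.14,"tz":0.01,"turn":0.96},
  {"tx":0.60,"ty":-0.19,"tz":0.01,"turn":0.96},
  {"tx":0.58,"ty":-0.24,"tz":0.01,"turn":0.96},
  {"tx":0.56,"ty":-0.28,"tz":0.01,"turn":0.96},
  {"tx":0.53,"ty":-0.33,"tz":0.01,"turn":0.96},
  {"tx":0.50,"ty":-0.37,"tz":0.01,"turn":0.96},
  {"tx":0.47,"ty":-0.41,"tz":0.01,"turn":0.96},
  {"tx":0.44,"ty":-0.45,"tz":0.01,"turn":0.96},
  {"tx":0.40,"ty":-0.49,"tz":0.01,"turn":0.96},
  {"tx":0.35,"ty":-0.52,"tz":0.01,"turn":0.96},
  {"tx":0.31,"ty":-0.55,"tz":0.01,"turn":0.96},
  {"tx":0.26,"ty":-0.57,"tz":0.01,"turn":0.96},
  {"tx":0.22,"ty":-0.59,"tz":0.01,"turn":0.96},
  {"tx":0.17,"ty":-0.61,"tz":0.01,"turn":0.96},
  {"tx":0.11,"ty":-0.62,"tz":0.01,"turn":0.96},
  {"tx":0.06,"ty":-0.62,"tz":0.01,"turn":0.96},
```

```bash
python3 -m creep '[{"tx":0.6,"ty":0.17,"tz":0,"turn":0.96},{"tx":0.62,"ty":0.12,"tz":0,"turn":0.96},{"tx":0.62,"ty":0.07,"tz":0,"turn":0.96},{"tx":0.63,"ty":0.02,"tz":0,"turn":0.96},{"tx":0.63,"ty":-0.03,"tz":0,"turn":0.96},{"tx":0.62,"ty":-0.08,"tz":0,"turn":0.96},{"tx":0.61,"ty":-0.14,"tz":0,"turn":0.96},{"tx":0.6,"ty":-0.19,"tz":0,"turn":0.96}]'; python3 -m creep '[{"tx":0.58,"ty":-0.24,"tz":0,"turn":0.96},{"tx":0.56,"ty":-0.28,"tz":0,"turn":0.96},{"tx":0.53,"ty":-0.33,"tz":0,"turn":0.96},{"tx":0.5,"ty":-0.37,"tz":0,"turn":0.96},{"tx":0.47,"ty":-0.41,"tz":0,"turn":0.96},{"tx":0.44,"ty":-0.45,"tz":0,"turn":0.96},{"tx":0.4,"ty":-0.49,"tz":0,"turn":0.96},{"tx":0.35,"ty":-0.52,"tz":0,"turn":0.96}]';  python3 -c "
from h import *
plan([630.5,200.7,130],-1.8)"
```

```text
time: 14.12
tcp_pos: [619.2, -59.7, 144.8]
ee_rot: [0.006, 0.85, 0.527, 0.007]
wrist_force: [0.5, -0.2, 0.0]
gripper_width: 0.683
time: 15.12
tcp_pos: [630.3, 95.2, 146.6]
ee_rot: [0.004, 0.978, 0.207, 0.008]
wrist_force: [-0.1, 0.6, 0.3]
gripper_width: 0.683
t15.1 tcp [630.3  95.2 146.6] yaw 23.9 F [-0.1  0.6  0.3] w 60.0
  {"tx":0.24,"ty":-0.54,"tz":0.09,"turn":0.86},
  {"tx":0.20,"ty":-0.55,"tz":0.09,"turn":0.86},
  {"tx":0.16,"ty":-0.56,"tz":0.09,"turn":0.86},
  {"tx":0.11,"ty":-0.57,"tz":0.09,"turn":0.86},
  {"tx":0.07,"ty":-0.58,"tz":0.09,"turn":0.86},
  {"tx":0.03,"ty":-0.59,"tz":0.09,"turn":0.86},
```

```bash
python3 -m creep '[{"tx":0.24,"ty":-0.54,"tz":0.1,"turn":0.86},{"tx":0.2,"ty":-0.55,"tz":0.1,"turn":0.86},{"tx":0.16,"ty":-0.56,"tz":0.2,"turn":0.86},{"tx":0.11,"ty":-0.57,"tz":0.3,"turn":0.86},{"tx":0.07,"ty":-0.58,"tz":0.4,"turn":0.86},{"tx":0.03,"ty":-0.4,"tz":0.4,"turn":0.86},{"tx":0,"ty":0,"tz":0,"turn":0}]';  python3 -c "
from fr import *
plan([630.5,200.7,60],-1.8)
look('e.png',[])"
```

```text
time: 16.0
tcp_pos: [631.3, 199.1, 102.2]
ee_rot: [0.002, 1.0, -0.023, 0.009]
wrist_force: [0.3, -0.9, -0.5]
gripper_width: 0.683
t16.0 tcp [631.3 199.1 102.2] yaw -2.7 F [ 0.3 -0.9 -0.5] w 59.9
  {"tx":-0.01,"ty":-0.03,"tz":0.70,"turn":-0.09},
  {"tx":-0.01,"ty":-0.03,"tz":0.70,"turn":-0.09},
```

View pics/e.png

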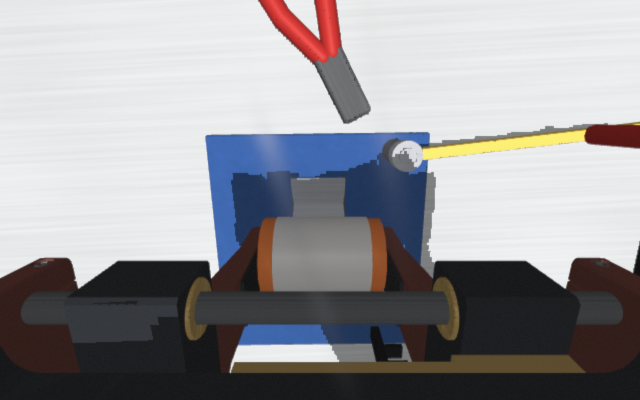

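The roller is held at columns 258–386, lined up over the groove block (292–345), and the keeper stands wide open to the right. Lowering.

```bash
python3 -m creep '[{"tx":0,"ty":-0.03,"tz":0.8,"turn":-0.15},{"tx":-0.02,"ty":-0.03,"tz":0.8,"turn":0},{"tx":0,"ty":0,"tz":0.5,"turn":0},{"tx":0,"ty":0,"tz":0.3,"turn":0},{"tx":0,"ty":0,"tz":0,"turn":0}]';  python3 -c "
from fr import *
plan([630.5,200.7,17],-1.8)"
```

```text
time: 16.68
tcp_pos: [635.1, 198.5, 32.9]
ee_rot: [0.001, 1.0, -0.015, 0.012]
wrist_force: [0.3, -0.3, -0.6]
gripper_width: 0.685
t16.7 tcp [635.1 198.5  32.9] yaw -1.7 F [ 0.3 -0.3 -0.6] w 60.1
  {"tx":-0.16,"ty":-0.07,"tz":0.53,"turn":0.03},
```

```bash
python3 -m creep '[{"tx":-0.16,"ty":-0.07,"tz":0.25,"turn":0},{"tx":-0.02,"ty":0,"tz":0.2,"turn":0},{"tx":0,"ty":0,"tz":0,"turn":0}]';  python3 -c "
from fr import *
plan([630.5,200.7,17],-1.8)"
```

```text
time: 17.05
tcp_pos: [630.6, 201.1, 19.8]
ee_rot: [0.001, 1.0, -0.014, 0.013]
wrist_force: [-1.1, 0.6, -1.2]
gripper_width: 0.68
t17.1 tcp [630.6 201.1  19.8] yaw -1.6 F [-1.1  0.6 -1.2] w 59.7
  {"tx":-0.00,"ty":0.01,"tz":0.09,"turn":0.03},
```

```bash
python3 -m creep '[{"tx":0,"ty":0,"tz":0.09,"turn":0},{"tx":0,"ty":0,"tz":0,"turn":0}]';python3 -m creep '[{"tx":0,"ty":0,"tz":0,"turn":0},{"tx":0,"ty":0,"tz":0,"turn":0},{"tx":0,"ty":0,"tz":-0.5,"turn":0},{"tx":0,"ty":0,"tz":-1,"turn":0},{"tx":0,"ty":0,"tz":-1,"turn":0},{"tx":0,"ty":0,"tz":-1,"turn":0},{"tx":0,"ty":0,"tz":-0.8,"turn":0},{"tx":0,"ty":0,"tz":0,"turn":0}]' 74;  python3 -c "
from fr import *
rollers('f.png',z=32)
plan([505,-202,150],65)"
```

```text
time: 17.3
tcp_pos: [631.1, 201.3, 17.5]
ee_rot: [0.001, 1.0, -0.014, 0.013]
wrist_force: [-0.8, -0.4, -0.9]
gripper_width: 0.684
time: 18.3
tcp_pos: [628.9, 201.8, 155.9]
ee_rot: [-0.0, 1.0, -0.014, 0.015]
wrist_force: [0.4, 0.6, -0.2]
gripper_width: 0.836
0.85 px [193 322] xy 631.3 200.9 axis 87.9 res 0.46
t18.4 tcp [627.4 201.3 153.2] yaw -1.6 F [-0.8  0.2  0.8] w 74.0
  {"tx":-0.26,"ty":0.97,"tz":0.01,"turn":-0.95},
  {"tx":-0.34,"ty":0.94,"tz":0.01,"turn":-0.95},
  {"tx":-0.42,"ty":0.91,"tz":0.01,"turn":-0.95},
  {"tx":-0.49,"ty":0.87,"tz":0.01,"turn":-0.95},
  {"tx":-0.57,"ty":0.83,"tz":0.01,"turn":-0.95},
  {"tx":-0.63,"ty":0.78,"tz":0.01,"turn":-0.95},
  {"tx":-0.69,"ty":0.72,"tz":0.01,"turn":-0.95},
  {"tx":-0.75,"ty":0.66,"tz":0.01,"turn":-0.95},
  {"tx":-0.80,"ty":0.60,"tz":0.01,"turn":-0.95},
  {"tx":-0.85,"ty":0.53,"tz":0.01,"turn":-0.95},
  {"tx":-0.89,"ty":0.46,"tz":0.01,"turn":-0.95},
  {"tx":-0.93,"ty":0.38,"tz":0.01,"turn":-0.95},
  {"tx":-0.96,"ty":0.30,"tz":0.01,"turn":-0.95},
  {"tx":-0.98,"ty":0.22,"tz":0.01,"turn":-0.95},
```

View pics/f.png

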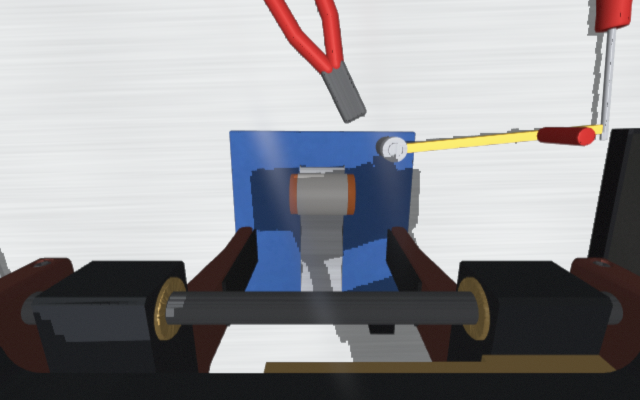

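The roller lies in the far groove, image (322,193), fitted at (631,201) with its axis at 88°. That is within 1 mm of seat2. On to the next.

```bash
python3 -m creep '[{"tx":-0.26,"ty":0.97,"tz":0,"turn":-0.95},{"tx":-0.34,"ty":0.94,"tz":0,"turn":-0.95},{"tx":-0.42,"ty":0.91,"tz":0,"turn":-0.95},{"tx":-0.49,"ty":0.87,"tz":0,"turn":-0.95},{"tx":-0.57,"ty":0.83,"tz":0,"turn":-0.95},{"tx":-0.63,"ty":0.78,"tz":0,"turn":-0.95},{"tx":-0.69,"ty":0.72,"tz":0,"turn":-0.95},{"tx":-0.75,"ty":0.66,"tz":0,"turn":-0.95}]' ; python3 -m creep '[{"tx":-0.8,"ty":0.6,"tz":0,"turn":-0.95},{"tx":-0.85,"ty":0.53,"tz":0,"turn":-0.95},{"tx":-0.89,"ty":0.46,"tz":0,"turn":-0.95},{"tx":-0.93,"ty":0.38,"tz":0,"turn":-0.95},{"tx":-0.96,"ty":0.3,"tz":0,"turn":-0.95},{"tx":-0.8,"ty":0.1,"tz":0,"turn":-0.8},{"tx":0,"ty":0,"tz":0,"turn":0}]' ;  python3 -c "
from fr import *
rollers('g.png')
rollers('g_top.png','top')
plan([505,-202,60],65)"
```

```text
time: 19.4
tcp_pos: [550.9, -34.8, 140.5]
ee_rot: [0.003, 0.946, 0.324, 0.003]
wrist_force: [0.6, -0.2, -0.0]
gripper_width: 0.841
time: 20.27
tcp_pos: [494.0, -207.8, 131.0]
ee_rot: [-0.003, 0.837, 0.547, -0.003]
wrist_force: [-0.3, -0.0, 0.2]
gripper_width: 0.844
0.92 px [288 384] xy 492.3 -333.4 axis 7.8 res 3.69
0.88 px [222 264] xy 426.2 -212.3 axis -17.1 res 3.74
0.81 px [251 473] xy 600.1 -320.0 axis 14.3 res 6.03
0.74 px [187 333] xy 507.6 -201.6 axis -24.3 res 0.66
0.56 px [335 296] xy 419.4 -325.3 axis 21.4 res 5.39
0.79 px [167 267] xy 633.4 200.1 axis -82.7 res 0.76
t20.5 tcp [ 495.2 -206.2  131.8] yaw 66.5 F [ 0.2 -0.8  0.1] w 73.9
  {"tx":0.09,"ty":0.08,"tz":0.80,"turn":0.10},
  {"tx":0.09,"ty":0.08,"tz":0.80,"turn":0.10},
  {"tx":0.09,"ty":0.08,"tz":0.80,"turn":0.10},
```

View pics/g.png

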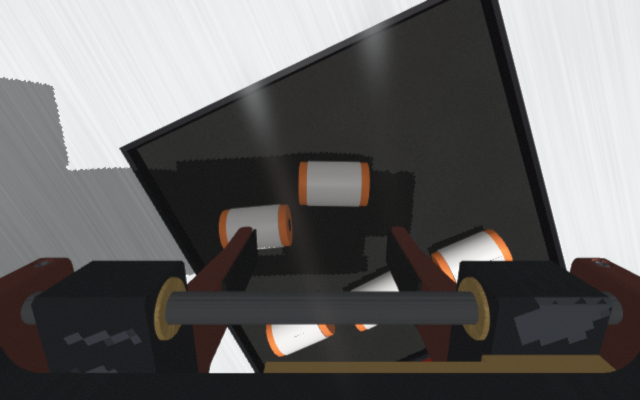

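Target roller at (333,187); its neighbour at (264,222) leaves room for the finger.

```bash
python3 -m creep '[{"tx":0.11,"ty":0.12,"tz":0.8,"turn":0.1},{"tx":0.1,"ty":0.12,"tz":0.8,"turn":0.05},{"tx":0.1,"ty":0.1,"tz":0.8,"turn":0},{"tx":0,"ty":0,"tz":0,"turn":0}]' 70 >/dev/null; python3 -c "
from h import *
plan([507.6,-201.6,8],65.7)"
```

```text
t21.0 tcp [ 510.2 -198.2   58.4] yaw 65.8 F [ 0.1 -0.2  1.1] w 69.9
  {"tx":-0.07,"ty":-0.02,"tz":0.84,"turn":0.01},
  {"tx":-0.07,"ty":-0.02,"tz":0.84,"turn":0.01},
```

```bash
python3 -m creep '[{"tx":-0.1,"ty":-0.03,"tz":0.84,"turn":0},{"tx":-0.05,"ty":-0.02,"tz":0.5,"turn":0},{"tx":0,"ty":0,"tz":0.3,"turn":0},{"tx":0,"ty":0,"tz":0,"turn":0}]' 70; python3 -m creep '[{"tx":0,"ty":0,"tz":0,"turn":0},{"tx":0,"ty":0,"tz":0,"turn":0},{"tx":0,"ty":0,"tz":0,"turn":0}]' 45; python3 -m creep '[{"tx":0,"ty":0,"tz":-0.6,"turn":0},{"tx":0,"ty":0,"tz":-1,"turn":0},{"tx":0,"ty":0,"tz":-1,"turn":0},{"tx":0,"ty":0,"tz":-1,"turn":0},{"tx":0,"ty":0,"tz":-0.5,"turn":0}]' 45;  python3 -c "
from h import *
plan([586.5,202.1,130],-1.8)"
```

```text
time: 21.48
tcp_pos: [509.2, -201.1, 10.7]
ee_rot: [-0.0, 0.839, 0.544, -0.001]
wrist_force: [-0.1, -0.2, -0.0]
gripper_width: 0.795
time: 21.85
tcp_pos: [509.9, -201.4, 12.0]
ee_rot: [0.0, 0.839, 0.544, -0.0]
wrist_force: [-0.3, 0.1, -2.2]
gripper_width: 0.685
time: 22.48
tcp_pos: [509.5, -201.3, 142.2]
ee_rot: [0.0, 0.839, 0.544, -0.0]
wrist_force: [0.6, 0.2, -1.8]
gripper_width: 0.68
t22.5 tcp [ 509.5 -201.3  142.2] yaw 65.9 F [ 0.6  0.2 -1.8] w 59.7
  {"tx":0.95,"ty":-0.22,"tz":0.03,"turn":0.97},
  {"tx":0.93,"ty":-0.30,"tz":0.03,"turn":0.97},
  {"tx":0.90,"ty":-0.38,"tz":0.03,"turn":0.97},
  {"tx":0.86,"ty":-0.46,"tz":0.03,"turn":0.97},
  {"tx":0.82,"ty":-0.53,"tz":0.03,"turn":0.97},
  {"tx":0.78,"ty":-0.59,"tz":0.03,"turn":0.97},
  {"tx":0.72,"ty":-0.66,"tz":0.03,"turn":0.97},
  {"tx":0.66,"ty":-0.72,"tz":0.03,"turn":0.97},
  {"tx":0.60,"ty":-0.77,"tz":0.03,"turn":0.97},
  {"tx":0.54,"ty":-0.82,"tz":0.03,"turn":0.97},
  {"tx":0.46,"ty":-0.86,"tz":0.03,"turn":0.97},
  {"tx":0.39,"ty":-0.90,"tz":0.03,"turn":0.97},
  {"tx":0.31,"ty":-0.93,"tz":0.03,"turn":0.97},
  {"tx":0.23,"ty":-0.95,"tz":0.03,"turn":0.97},
```

```bash
python3 -m creep '[{"tx":0.95,"ty":-0.22,"tz":0,"turn":0.97},{"tx":0.93,"ty":-0.3,"tz":0,"turn":0.97},{"tx":0.9,"ty":-0.38,"tz":0,"turn":0.97},{"tx":0.86,"ty":-0.46,"tz":0,"turn":0.97},{"tx":0.82,"ty":-0.53,"tz":0,"turn":0.97},{"tx":0.78,"ty":-0.59,"tz":0,"turn":0.97},{"tx":0.72,"ty":-0.66,"tz":0,"turn":0.97},{"tx":0.66,"ty":-0.72,"tz":0,"turn":0.97}]'; python3 -m creep '[{"tx":0.6,"ty":-0.77,"tz":0,"turn":0.97},{"tx":0.54,"ty":-0.82,"tz":0,"turn":0.97},{"tx":0.46,"ty":-0.86,"tz":0,"turn":0.97},{"tx":0.39,"ty":-0.9,"tz":0,"turn":0.97},{"tx":0.31,"ty":-0.7,"tz":0.1,"turn":0.97},{"tx":0.1,"ty":-0.5,"tz":0.1,"turn":0.6},{"tx":0,"ty":0,"tz":0,"turn":0}]';  python3 -c "
from h import *
plan([586.5,202.1,60],-1.8)"
```

```text
time: 23.48
tcp_pos: [556.3, 33.2, 146.0]
ee_rot: [0.002, 0.975, 0.221, 0.001]
wrist_force: [0.5, -0.1, -1.1]
gripper_width: 0.684
time: 24.35
tcp_pos: [590.8, 191.4, 140.2]
ee_rot: [0.001, 1.0, -0.021, 0.0]
wrist_force: [-0.9, 0.5, -2.5]
gripper_width: 0.682
t24.4 tcp [590.8 191.4 140.2] yaw -2.4 F [-0.9  0.5 -2.5] w 59.9
  {"tx":-0.05,"ty":-0.12,"tz":0.89,"turn":-0.04},
  {"tx":-0.05,"ty":-0.12,"tz":0.89,"turn":-0.04},
  {"tx":-0.05,"ty":-0.12,"tz":0.89,"turn":-0.04},
```

```bash
python3 -m creep '[{"tx":-0.06,"ty":-0.13,"tz":0.9,"turn":-0.1},{"tx":-0.06,"ty":-0.12,"tz":0.9,"turn":0},{"tx":-0.04,"ty":-0.1,"tz":0.8,"turn":0},{"tx":0,"ty":0,"tz":0,"turn":0},{"tx":0,"ty":0,"tz":0,"turn":0}]';  python3 -c "
from h import *
plan([586.5,202.1,21],-1.8)"
```

```text
time: 24.98
tcp_pos: [586.3, 198.9, 62.6]
ee_rot: [0.002, 1.0, -0.015, 0.001]
wrist_force: [0.3, -0.1, -0.9]
gripper_width: 0.68
t25.0 tcp [586.3 198.9  62.6] yaw -1.7 F [ 0.3 -0.1 -0.9] w 59.7
  {"tx":0.00,"ty":-0.05,"tz":0.69,"turn":0.01},
  {"tx":0.00,"ty":-0.05,"tz":0.69,"turn":0.01},
```

```bash
python3 -m creep '[{"tx":0,"ty":-0.07,"tz":0.6,"turn":0},{"tx":0,"ty":-0.04,"tz":0.4,"turn":0},{"tx":0,"ty":0,"tz":0.25,"turn":0},{"tx":0,"ty":0,"tz":0,"turn":0}]';  python3 -c "
from h import *
plan([586.5,202.1,21],-1.8)"
```

```text
time: 25.48
tcp_pos: [587.6, 202.0, 24.3]
ee_rot: [0.001, 1.0, -0.015, 0.002]
wrist_force: [-0.0, -0.9, -1.3]
gripper_width: 0.678
t25.5 tcp [587.6 202.   24.3] yaw -1.7 F [-0.  -0.9 -1.3] w 59.6
  {"tx":-0.04,"ty":-0.00,"tz":0.11,"turn":0.03},
```

```bash
python3 -m creep '[{"tx":-0.04,"ty":0,"tz":0.1,"turn":0},{"tx":0,"ty":0,"tz":0,"turn":0}]';python3 -m creep '[{"tx":0,"ty":0,"tz":0,"turn":0},{"tx":0,"ty":0,"tz":0,"turn":0},{"tx":0,"ty":0,"tz":-0.5,"turn":0},{"tx":0,"ty":0,"tz":-1,"turn":0},{"tx":0,"ty":0,"tz":-1,"turn":0},{"tx":0,"ty":0,"tz":-1,"turn":0},{"tx":0,"ty":0,"tz":-0.8,"turn":0},{"tx":0,"ty":0,"tz":0,"turn":0}]' 74;  python3 -c "
from fr import *
rollers('i.png',z=32)
rollers('i_top.png','top')
plan([425,-212,140],72)"
```

```text
time: 25.72
tcp_pos: [586.8, 202.3, 21.5]
ee_rot: [0.001, 1.0, -0.014, 0.002]
wrist_force: [0.9, -0.6, -2.2]
gripper_width: 0.682
time: 26.72
tcp_pos: [587.5, 203.1, 160.8]
ee_rot: [0.0, 1.0, -0.014, 0.005]
wrist_force: [-0.4, -0.6, 0.2]
gripper_width: 0.84
0.94 px [148 321] xy 630.8 201.0 axis 88.6 res 0.50
0.68 px [196 322] xy 586.7 201.9 axis 88.3 res 0.84
0.56 px [169 332] xy 646.0 129.7 axis -42.3 res 90.76
0.62 px [225 422] xy 415.7 -329.2 axis 4.4 res 0.44
0.56 px [229 387] xy 424.0 -214.5 axis -18.3 res 0.30
0.50 px [176 420] xy 595.6 -325.8 axis 3.9 res 0.65
0.22 px [186 287] xy 581.0 128.5 axis 6.4 res 8.11
t26.9 tcp [585.2 202.3 156.8] yaw -1.7 F [0.3 0.4 0.3] w 74.0
  {"tx":-0.31,"ty":0.87,"tz":0.04,"turn":-0.92},
  {"tx":-0.38,"ty":0.84,"tz":0.04,"turn":-0.92},
  {"tx":-0.44,"ty":0.81,"tz":0.04,"turn":-0.92},
  {"tx":-0.51,"ty":0.77,"tz":0.04,"turn":-0.92},
  {"tx":-0.57,"ty":0.73,"tz":0.04,"turn":-0.92},
  {"tx":-0.63,"ty":0.68,"tz":0.04,"turn":-0.92},
  {"tx":-0.68,"ty":0.63,"tz":0.04,"turn":-0.92},
  {"tx":-0.73,"ty":0.57,"tz":0.04,"turn":-0.92},
  {"tx":-0.77,"ty":0.51,"tz":0.04,"turn":-0.92},
  {"tx":-0.81,"ty":0.45,"tz":0.04,"turn":-0.92},
  {"tx":-0.84,"ty":0.38,"tz":0.04,"turn":-0.92},
  {"tx":-0.87,"ty":0.31,"tz":0.04,"turn":-0.92},
  {"tx":-0.89,"ty":0.24,"tz":0.04,"turn":-0.92},
  {"tx":-0.91,"ty":0.17,"tz":0.04,"turn":-0.92},
  {"tx":-0.92,"ty":0.10,"tz":0.04,"turn":-0.92},
  {"tx":-0.93,"ty":0.02,"tz":0.04,"turn":-0.92},
```

Two seated rollers fit at (630.8,201.0) and (586.7,201.9). Next is the one at (425,-212).

```bash
python3 -m creep '[{"tx":-0.31,"ty":0.87,"tz":0,"turn":-0.92},{"tx":-0.38,"ty":0.84,"tz":0,"turn":-0.92},{"tx":-0.44,"ty":0.81,"tz":0,"turn":-0.92},{"tx":-0.51,"ty":0.77,"tz":0,"turn":-0.92},{"tx":-0.57,"ty":0.73,"tz":0,"turn":-0.92},{"tx":-0.63,"ty":0.68,"tz":0,"turn":-0.92},{"tx":-0.68,"ty":0.63,"tz":0,"turn":-0.92},{"tx":-0.73,"ty":0.57,"tz":0,"turn":-0.92}]' ; python3 -m creep '[{"tx":-0.77,"ty":0.51,"tz":0,"turn":-0.92},{"tx":-0.81,"ty":0.45,"tz":0,"turn":-0.92},{"tx":-0.84,"ty":0.38,"tz":0,"turn":-0.92},{"tx":-0.87,"ty":0.31,"tz":0,"turn":-0.92},{"tx":-0.89,"ty":0.24,"tz":0,"turn":-0.92},{"tx":-0.91,"ty":0.17,"tz":0,"turn":-0.92},{"tx":-0.8,"ty":0.1,"tz":0,"turn":-0.8},{"tx":0,"ty":0,"tz":0,"turn":0}]' 72;  python3 -c "
from fr import *
rollers('j.png')
plan([425,-212,60],71.7)"
```

```text
time: 27.92
tcp_pos: [498.4, -10.4, 147.4]
ee_rot: [0.0, 0.95, 0.313, -0.008]
wrist_force: [0.3, -0.9, -0.2]
gripper_width: 0.841
time: 28.92
tcp_pos: [426.4, -195.4, 140.8]
ee_rot: [-0.009, 0.824, 0.567, -0.013]
wrist_force: [0.2, 0.0, -0.1]
gripper_width: 0.82
0.98 px [244 547] xy 598.8 -323.3 axis 4.8 res 4.09
0.61 px [323 362] xy 419.7 -325.0 axis 2.9 res 2.51
0.57 px [207 333] xy 425.2 -212.0 axis -17.9 res 0.55
t29.0 tcp [ 426.8 -194.3  140.9] yaw 69.1 F [ 1.  -0.4  0.1] w 72.2
  {"tx":-0.19,"ty":0.05,"tz":0.90,"turn":-0.17},
  {"tx":-0.19,"ty":0.05,"tz":0.90,"turn":-0.17},
  {"tx":-0.19,"ty":0.05,"tz":0.90,"turn":-0.17},
```

View pics/j.png

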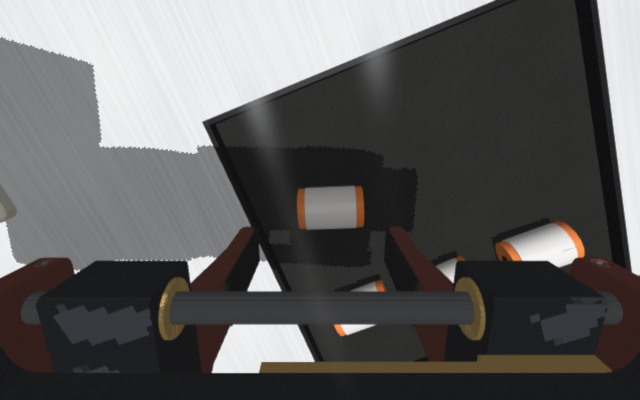

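Target is at (333,207), undisturbed.

```bash
python3 -m creep '[{"tx":-0.19,"ty":0.05,"tz":0.9,"turn":-0.25},{"tx":-0.19,"ty":0.05,"tz":0.9,"turn":-0.25},{"tx":-0.19,"ty":0.05,"tz":0.8,"turn":0},{"tx":0,"ty":0,"tz":0,"turn":0}]' 72 >/dev/null; python3 -c "
from h import *
plan([425.2,-212,8],71.9)"
```

```text
t29.5 tcp [ 424.1 -208.8   60.5] yaw 71.7 F [ 0.8 -0.2  0.4] w 72.1
  {"tx":-0.05,"ty":0.03,"tz":0.88,"turn":-0.02},
  {"tx":-0.05,"ty":0.03,"tz":0.88,"turn":-0.02},
```

```bash
python3 -m creep '[{"tx":-0.05,"ty":0.03,"tz":0.84,"turn":0},{"tx":-0.05,"ty":0.03,"tz":0.6,"turn":0},{"tx":0,"ty":0,"tz":0.3,"turn":0},{"tx":0,"ty":0,"tz":0,"turn":0}]' 72; python3 -m creep '[{"tx":0,"ty":0,"tz":0,"turn":0},{"tx":0,"ty":0,"tz":0,"turn":0},{"tx":0,"ty":0,"tz":0,"turn":0}]' 45; python3 -m creep '[{"tx":0,"ty":0,"tz":-0.6,"turn":0},{"tx":0,"ty":0,"tz":-1,"turn":0},{"tx":0,"ty":0,"tz":-1,"turn":0},{"tx":0,"ty":0,"tz":-1,"turn":0},{"tx":0,"ty":0,"tz":-0.5,"turn":0}]' 45;  python3 -c "
from h import *
plan([542.5,203.5,130],-1.8)"
```

```text
time: 30.02
tcp_pos: [426.0, -210.5, 9.7]
ee_rot: [-0.008, 0.81, 0.586, -0.012]
wrist_force: [0.1, -0.9, -1.4]
gripper_width: 0.817
time: 30.4
tcp_pos: [427.1, -210.6, 11.4]
ee_rot: [-0.007, 0.81, 0.586, -0.011]
wrist_force: [0.2, 0.0, -1.6]
gripper_width: 0.686
time: 31.02
tcp_pos: [429.2, -210.0, 137.3]
ee_rot: [-0.008, 0.81, 0.586, -0.012]
wrist_force: [0.0, -0.1, -2.0]
gripper_width: 0.682
t31.0 tcp [ 429.2 -210.   137.3] yaw 71.7 F [ 0.  -0.1 -2. ] w 59.8
  {"tx":0.89,"ty":-0.05,"tz":0.02,"turn":0.92},
  {"tx":0.89,"ty":-0.12,"tz":0.02,"turn":0.92},
  {"tx":0.87,"ty":-0.19,"tz":0.02,"turn":0.92},
  {"tx":0.86,"ty":-0.26,"tz":0.02,"turn":0.92},
  {"tx":0.83,"ty":-0.33,"tz":0.02,"turn":0.92},
  {"tx":0.80,"ty":-0.39,"tz":0.02,"turn":0.92},
  {"tx":0.77,"ty":-0.45,"tz":0.02,"turn":0.92},
  {"tx":0.73,"ty":-0.51,"tz":0.02,"turn":0.92},
  {"tx":0.69,"ty":-0.57,"tz":0.02,"turn":0.92},
  {"tx":0.64,"ty":-0.62,"tz":0.02,"turn":0.92},
  {"tx":0.59,"ty":-0.67,"tz":0.02,"turn":0.92},
  {"tx":0.53,"ty":-0.72,"tz":0.02,"turn":0.92},
  {"tx":0.47,"ty":-0.76,"tz":0.02,"turn":0.92},
  {"tx":0.41,"ty":-0.79,"tz":0.02,"turn":0.92},
  {"tx":0.34,"ty":-0.82,"tz":0.02,"turn":0.92},
  {"tx":0.28,"ty":-0.85,"tz":0.02,"turn":0.92},
```

```bash
python3 -m creep '[{"tx":0.89,"ty":-0.05,"tz":0,"turn":0.92},{"tx":0.89,"ty":-0.12,"tz":0,"turn":0.92},{"tx":0.87,"ty":-0.19,"tz":0,"turn":0.92},{"tx":0.86,"ty":-0.26,"tz":0,"turn":0.92},{"tx":0.83,"ty":-0.33,"tz":0,"turn":0.92},{"tx":0.8,"ty":-0.39,"tz":0,"turn":0.92},{"tx":0.77,"ty":-0.45,"tz":0,"turn":0.92},{"tx":0.73,"ty":-0.51,"tz":0,"turn":0.92}]'; python3 -m creep '[{"tx":0.69,"ty":-0.57,"tz":0,"turn":0.92},{"tx":0.64,"ty":-0.62,"tz":0,"turn":0.92},{"tx":0.59,"ty":-0.67,"tz":0,"turn":0.92},{"tx":0.53,"ty":-0.72,"tz":0,"turn":0.92},{"tx":0.47,"ty":-0.76,"tz":0,"turn":0.92},{"tx":0.36,"ty":-0.79,"tz":0,"turn":0.92},{"tx":0.2,"ty":-0.5,"tz":0,"turn":0.6},{"tx":0,"ty":0,"tz":0,"turn":0}]';  python3 -c "
from h import *
plan([542.5,203.5,62],-1.8)"
```

```text
time: 32.02
tcp_pos: [487.4, 0.7, 134.3]
ee_rot: [-0.004, 0.958, 0.288, -0.015]
wrist_force: [-0.3, -0.4, -1.5]
gripper_width: 0.684
time: 33.02
tcp_pos: [536.5, 175.8, 127.7]
ee_rot: [0.001, 1.0, 0.017, -0.02]
wrist_force: [0.6, -0.7, -1.0]
gripper_width: 0.688
t33.0 tcp [536.5 175.8 127.7] yaw 1.9 F [ 0.6 -0.7 -1. ] w 60.4
  {"tx":0.08,"ty":-0.31,"tz":0.73,"turn":0.25},
  {"tx":0.07,"ty":-0.31,"tz":0.73,"turn":0.25},
  {"tx":0.06,"ty":-0.31,"tz":0.73,"turn":0.25},
```

```bash
python3 -m creep '[{"tx":0.1,"ty":-0.34,"tz":0.7,"turn":0.35},{"tx":0.1,"ty":-0.33,"tz":0.7,"turn":0.35},{"tx":0.08,"ty":-0.25,"tz":0.6,"turn":0},{"tx":0,"ty":0,"tz":0,"turn":0},{"tx":0,"ty":0,"tz":0,"turn":0}]';  python3 -c "
from h import *
plan([542.5,203.5,21],-1.8)"
```

```text
time: 33.65
tcp_pos: [541.1, 200.7, 64.8]
ee_rot: [0.002, 1.0, -0.013, -0.021]
wrist_force: [0.5, -0.3, 0.2]
gripper_width: 0.683
t33.6 tcp [541.1 200.7  64.8] yaw -1.5 F [ 0.5 -0.3  0.2] w 60.0
  {"tx":0.02,"ty":-0.05,"tz":0.73,"turn":0.03},
  {"tx":0.02,"ty":-0.05,"tz":0.73,"turn":0.03},
```

```bash
python3 -m creep '[{"tx":0.05,"ty":-0.05,"tz":0.6,"turn":0},{"tx":0.03,"ty":-0.05,"tz":0.45,"turn":0},{"tx":0,"ty":0,"tz":0.25,"turn":0},{"tx":0,"ty":0,"tz":0,"turn":0}]';  python3 -c "
from h import *
plan([542.5,203.5,21],-1.8)"
```

```text
time: 34.15
tcp_pos: [542.5, 203.1, 23.9]
ee_rot: [0.002, 1.0, -0.013, -0.02]
wrist_force: [-0.1, -0.2, -1.4]
gripper_width: 0.684
t34.1 tcp [542.5 203.1  23.9] yaw -1.5 F [-0.1 -0.2 -1.4] w 60.1
  {"tx":0.00,"ty":-0.01,"tz":0.10,"turn":0.07},
```

```bash
python3 -m creep '[{"tx":0,"ty":0,"tz":0.09,"turn":0.05},{"tx":0,"ty":0,"tz":0,"turn":0}]';python3 -m creep '[{"tx":0,"ty":0,"tz":0,"turn":0},{"tx":0,"ty":0,"tz":0,"turn":0},{"tx":0,"ty":0,"tz":-0.5,"turn":0},{"tx":0,"ty":0,"tz":-1,"turn":0},{"tx":0,"ty":0,"tz":-1,"turn":0},{"tx":0,"ty":0,"tz":-1,"turn":0},{"tx":0,"ty":0,"tz":-0.8,"turn":0},{"tx":0,"ty":0,"tz":0,"turn":0}]' 74;  python3 -c "
from fr import *
rollers('k.png',z=32)
rollers('k_top.png','top')
plan([596,-325,140],94)"
```

```text
time: 34.4
tcp_pos: [542.9, 203.3, 21.5]
ee_rot: [0.002, 1.0, -0.015, -0.02]
wrist_force: [0.3, -0.8, -1.1]
gripper_width: 0.683
time: 35.4
tcp_pos: [549.3, 204.2, 160.3]
ee_rot: [0.001, 1.0, -0.015, -0.017]
wrist_force: [0.7, -0.4, 0.3]
gripper_width: 0.844
0.77 px [149 323] xy 586.9 201.6 axis 87.9 res 0.64
0.66 px [192 325] xy 542.5 202.1 axis 88.4 res 0.62
0.55 px [ 98 320] xy 631.2 200.8 axis 87.8 res 0.51
0.16 px [119 344] xy 647.2 131.3 axis -43.2 res 95.52
0.77 px [176 417] xy 595.3 -324.8 axis 9.3 res 0.67
0.63 px [223 421] xy 416.1 -328.7 axis 7.6 res 0.50
0.52 px [202 420] xy 501.3 -331.3 axis 6.5 res 0.49
t35.6 tcp [547.  203.5 156.6] yaw -1.7 F [-0.   0.1  0.1] w 74.4
  {"tx":0.11,"ty":0.88,"tz":0.03,"turn":-0.96},
  {"tx":0.03,"ty":0.88,"tz":0.03,"turn":-0.96},
  {"tx":-0.04,"ty":0.88,"tz":0.03,"turn":-0.96},
  {"tx":-0.11,"ty":0.88,"tz":0.03,"turn":-0.96},
  {"tx":-0.19,"ty":0.86,"tz":0.03,"turn":-0.96},
  {"tx":-0.26,"ty":0.85,"tz":0.03,"turn":-0.96},
  {"tx":-0.33,"ty":0.82,"tz":0.03,"turn":-0.96},
  {"tx":-0.39,"ty":0.79,"tz":0.03,"turn":-0.96},
  {"tx":-0.46,"ty":0.76,"tz":0.03,"turn":-0.96},
  {"tx":-0.52,"ty":0.72,"tz":0.03,"turn":-0.96},
  {"tx":-0.58,"ty":0.67,"tz":0.03,"turn":-0.96},
  {"tx":-0.63,"ty":0.62,"tz":0.03,"turn":-0.96},
  {"tx":-0.68,"ty":0.56,"tz":0.03,"turn":-0.96},
  {"tx":-0.73,"ty":0.50,"tz":0.03,"turn":-0.96},
  {"tx":-0.77,"ty":0.44,"tz":0.03,"turn":-0.96},
  {"tx":-0.80,"ty":0.38,"tz":0.03,"turn":-0.96},
  {"tx":-0.83,"ty":0.31,"tz":0.03,"turn":-0.96},
  {"tx":-0.85,"ty":0.24,"tz":0.03,"turn":-0.96},
  {"tx":-0.87,"ty":0.17,"tz":0.03,"turn":-0.96},
  {"tx":-0.88,"ty":0.09,"tz":0.03,"turn":-0.96},
```

Bottom row complete: fits at (542.5,202), (587,202) and (631,201), axes about 88°. Three remain, near (595,-325), (501,-331) and (416,-329).

```bash
python3 -m creep '[{"tx":0.11,"ty":0.88,"tz":0,"turn":-0.96},{"tx":0.03,"ty":0.88,"tz":0,"turn":-0.96},{"tx":-0.04,"ty":0.88,"tz":0,"turn":-0.96},{"tx":-0.11,"ty":0.88,"tz":0,"turn":-0.96},{"tx":-0.19,"ty":0.86,"tz":0,"turn":-0.96},{"tx":-0.26,"ty":0.85,"tz":0,"turn":-0.96},{"tx":-0.33,"ty":0.82,"tz":0,"turn":-0.96},{"tx":-0.39,"ty":0.79,"tz":0,"turn":-0.96}]' ; python3 -m creep '[{"tx":-0.46,"ty":0.76,"tz":0,"turn":-0.96},{"tx":-0.52,"ty":0.72,"tz":0,"turn":-0.96},{"tx":-0.58,"ty":0.67,"tz":0,"turn":-0.96},{"tx":-0.63,"ty":0.62,"tz":0,"turn":-0.96},{"tx":-0.68,"ty":0.56,"tz":0,"turn":-0.96},{"tx":-0.73,"ty":0.5,"tz":0,"turn":-0.96},{"tx":-0.77,"ty":0.44,"tz":0,"turn":-0.96},{"tx":-0.8,"ty":0.38,"tz":0,"turn":-0.96}]' 74;  python3 -c "
from fr import *
plan([596,-325,140],95)"
```

```text
time: 36.6
tcp_pos: [562.5, -12.8, 145.5]
ee_rot: [-0.007, 0.945, 0.327, -0.03]
wrist_force: [0.7, 0.1, -1.0]
gripper_width: 0.839
time: 37.6
tcp_pos: [583.5, -229.0, 132.3]
ee_rot: [-0.025, 0.777, 0.628, -0.032]
wrist_force: [-0.3, 0.1, 0.1]
gripper_width: 0.841
t37.6 tcp [ 583.5 -229.   132.3] yaw 77.9 F [-0.3  0.1  0.1] w 73.9
  {"tx":-0.76,"ty":0.27,"tz":-0.06,"turn":-0.85},
  {"tx":-0.78,"ty":0.21,"tz":-0.06,"turn":-0.85},
  {"tx":-0.79,"ty":0.15,"tz":-0.06,"turn":-0.85},
  {"tx":-0.80,"ty":0.09,"tz":-0.06,"turn":-0.85},
```

```bash
cat >> h.py <<'E'
from scipy.spatial.transform import Rotation as Ro
def tilt():
    s=observe();q=s["ee_rot"];R=Ro.from_quat([q[1],q[2],q[3],q[0]]).as_matrix()
    print("tool z world",R[:,2].round(3),"jaw axis slope %.3f  x-axis slope %.3f"%(R[2,1],R[2,0]))
E
python3 -m creep '[{"tx":-0.76,"ty":0.27,"tz":-0.1,"turn":-0.85},{"tx":-0.78,"ty":0.21,"tz":-0.1,"turn":-0.85},{"tx":-0.79,"ty":0.15,"tz":0,"turn":-0.85},{"tx":-0.7,"ty":0.09,"tz":0,"turn":-0.5},{"tx":0,"ty":0,"tz":0,"turn":0},{"tx":0,"ty":0,"tz":0,"turn":0}]' ; python3 -c "
from fr import *
tilt()
rollers('l.png')
plan([596,-325,60],95)"
```

```text
time: 38.35
tcp_pos: [591.7, -323.7, 127.3]
ee_rot: [-0.037, 0.685, 0.727, -0.03]
wrist_force: [-0.4, 0.7, -0.4]
gripper_width: 0.844
tool z world [-0.094  0.006 -0.996] jaw axis slope -0.094  x-axis slope 0.012
0.55 px [197 340] xy 598.4 -323.3 axis 2.2 res 1.15
0.55 px [200 238] xy 503.2 -329.3 axis 6.5 res 0.83
t38.5 tcp [ 592.  -323.6  127.8] yaw 93.5 F [-0.3  0.8  0.3] w 74.2
  {"tx":-0.02,"ty":0.04,"tz":0.75,"turn":-0.10},
  {"tx":-0.02,"ty":0.04,"tz":0.75,"turn":-0.10},
  {"tx":-0.02,"ty":0.04,"tz":0.75,"turn":-0.10},
```

View pics/l.png

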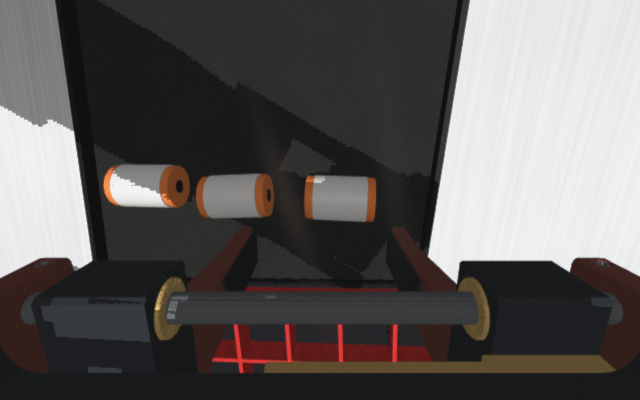

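Target at (340,197), with its neighbours at (235,196) and (147,186). The tool has picked up a 5° lean along the jaws. That's tolerable here, so I'll grip slightly higher and watch it.

```bash
python3 -m creep '[{"tx":-0.01,"ty":0.14,"tz":0.75,"turn":-0.1},{"tx":-0.01,"ty":0.14,"tz":0.75,"turn":0},{"tx":-0.01,"ty":0.1,"tz":0.7,"turn":0},{"tx":0,"ty":0,"tz":0,"turn":0}]' ; python3 -c "
from fr import *
tilt()
plan([597.5,-323.8,11],94)"
```

```text
time: 38.95
tcp_pos: [596.7, -320.9, 54.7]
ee_rot: [-0.038, 0.68, 0.731, -0.03]
wrist_force: [0.4, -0.5, 0.6]
gripper_width: 0.85
tool z world [-0.096  0.007 -0.995] jaw axis slope -0.096  x-axis slope 0.014
t39.0 tcp [ 596.7 -320.9   54.7] yaw 94.1 F [ 0.4 -0.5  0.6] w 74.6
  {"tx":-0.05,"ty":0.01,"tz":0.73,"turn":0.01},
  {"tx":-0.05,"ty":0.01,"tz":0.73,"turn":0.01},
```

```bash
python3 -m creep '[{"tx":-0.08,"ty":0.07,"tz":0.7,"turn":0},{"tx":-0.05,"ty":0.07,"tz":0.5,"turn":0},{"tx":0,"ty":0,"tz":0.25,"turn":0},{"tx":0,"ty":0,"tz":0,"turn":0}]'; python3 -m creep '[{"tx":0,"ty":0,"tz":0,"turn":0},{"tx":0,"ty":0,"tz":0,"turn":0},{"tx":0,"ty":0,"tz":0,"turn":0}]' 45;python3 -c "
from fr import *
tilt()
look('m.png',[])
"
```

```text
time: 39.45
tcp_pos: [597.2, -324.8, 7.9]
ee_rot: [-0.038, 0.68, 0.731, -0.03]
wrist_force: [-0.7, -0.5, 0.0]
gripper_width: 0.845
time: 39.83
tcp_pos: [597.9, -325.2, 9.2]
ee_rot: [-0.037, 0.68, 0.731, -0.03]
wrist_force: [-0.3, 0.2, -1.2]
gripper_width: 0.706
tool z world [-0.094  0.006 -0.996] jaw axis slope -0.094  x-axis slope 0.013
```

View pics/m.png

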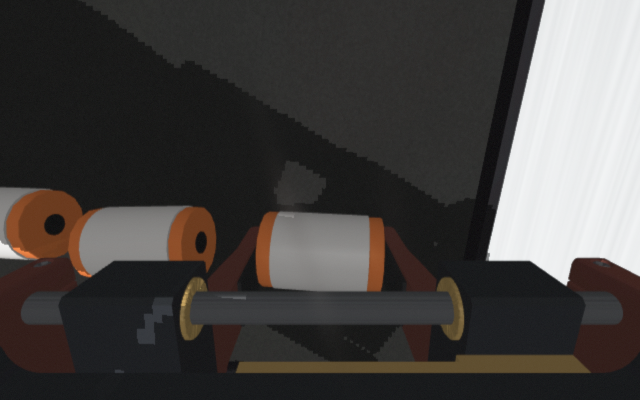

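The roller is pinched between the fingers at (320,252), opening 62 mm, so slightly skewed by the lean. I'll lift and see whether it seats flush.

```bash
 python3 -m creep '[{"tx":0,"ty":0,"tz":-0.5,"turn":0},{"tx":0,"ty":0,"tz":-0.8,"turn":0},{"tx":0,"ty":0,"tz":-0.8,"turn":0},{"tx":0,"ty":0,"tz":0,"turn":0},{"tx":0,"ty":0,"tz":0,"turn":0}]' 45;  python3 -c "
from h import *
tilt(); look('n.png',[])
plan([608.5,201.4,150],-1.8)"
```

```text
time: 40.5
tcp_pos: [604.6, -325.7, 76.6]
ee_rot: [-0.036, 0.68, 0.731, -0.03]
wrist_force: [-0.0, -0.3, -1.3]
gripper_width: 0.709
tool z world [-0.093  0.005 -0.996] jaw axis slope -0.092  x-axis slope 0.012
t40.5 tcp [ 604.8 -325.8   76.6] yaw 94.1 F [-0.5 -0.6 -1. ] w 62.3
  {"tx":0.88,"ty":0.07,"tz":-0.12,"turn":0.96},
  {"tx":0.88,"ty":-0.00,"tz":-0.12,"turn":0.96},
  {"tx":0.88,"ty":-0.08,"tz":-0.12,"turn":0.96},
  {"tx":0.87,"ty":-0.15,"tz":-0.12,"turn":0.96},
  {"tx":0.85,"ty":-0.22,"tz":-0.12,"turn":0.96},
  {"tx":0.83,"ty":-0.29,"tz":-0.12,"turn":0.96},
  {"tx":0.80,"ty":-0.36,"tz":-0.12,"turn":0.96},
  {"tx":0.77,"ty":-0.43,"tz":-0.12,"turn":0.96},
  {"tx":0.73,"ty":-0.49,"tz":-0.12,"turn":0.96},
  {"tx":0.69,"ty":-0.55,"tz":-0.12,"turn":0.96},
  {"tx":0.64,"ty":-0.60,"tz":-0.12,"turn":0.96},
  {"tx":0.59,"ty":-0.66,"tz":-0.12,"turn":0.96},
  {"tx":0.53,"ty":-0.70,"tz":-0.12,"turn":0.96},
  {"tx":0.47,"ty":-0.74,"tz":-0.12,"turn":0.96},
  {"tx":0.40,"ty":-0.78,"tz":-0.12,"turn":0.96},
  {"tx":0.34,"ty":-0.81,"tz":-0.12,"turn":0.96},
  {"tx":0.27,"ty":-0.84,"tz":-0.12,"turn":0.96},
  {"tx":0.20,"ty":-0.86,"tz":-0.12,"turn":0.96},
  {"tx":0.13,"ty":-0.87,"tz":-0.12,"turn":0.96},
  {"tx":0.05,"ty":-0.88,"tz":-0.12,"turn":0.96},
```

View pics/n.png

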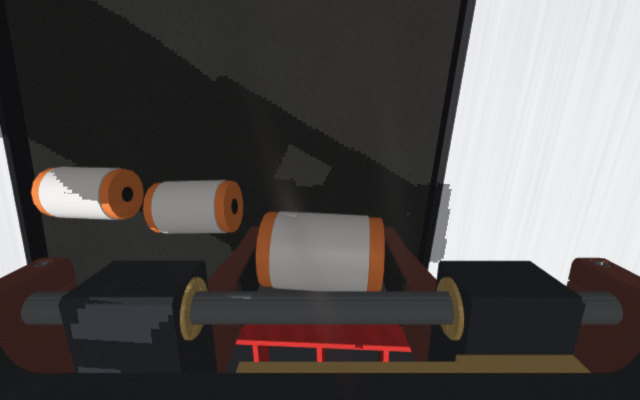

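Both remaining rollers are undisturbed at (193,206) and (87,193). The held roller sits at about 5° to the jaws but is steady. Carrying it to the seat4 gap.

```bash
python3 -m creep '[{"tx":0,"ty":0,"tz":-1,"turn":0.5},{"tx":0.5,"ty":0,"tz":-1,"turn":0.96},{"tx":0.88,"ty":0.04,"tz":-0.3,"turn":0.96},{"tx":0.88,"ty":-0.04,"tz":-0.1,"turn":0.96},{"tx":0.87,"ty":-0.12,"tz":0,"turn":0.96},{"tx":0.85,"ty":-0.2,"tz":0,"turn":0.96},{"tx":0.83,"ty":-0.27,"tz":0,"turn":0.96},{"tx":0.8,"ty":-0.34,"tz":0,"turn":0.96}]';  python3 -c "
from h import *
tilt()
plan([608.5,201.4,145],-1.8)"
```

```text
time: 41.55
tcp_pos: [621.7, -149.8, 141.4]
ee_rot: [-0.03, 0.879, 0.474, -0.044]
wrist_force: [-0.4, 0.0, -0.6]
gripper_width: 0.71
tool z world [-0.105  0.011 -0.994] jaw axis slope -0.093  x-axis slope -0.049
t41.5 tcp [ 621.7 -149.8  141.4] yaw 56.8 F [-0.4  0.  -0.6] w 62.3
  {"tx":0.80,"ty":-0.57,"tz":-0.01,"turn":0.98},
  {"tx":0.74,"ty":-0.63,"tz":-0.01,"turn":0.98},
  {"tx":0.69,"ty":-0.69,"tz":-0.01,"turn":0.98},
  {"tx":0.63,"ty":-0.75,"tz":-0.01,"turn":0.98},
  {"tx":0.56,"ty":-0.80,"tz":-0.01,"turn":0.98},
  {"tx":0.49,"ty":-0.84,"tz":-0.01,"turn":0.98},
  {"tx":0.42,"ty":-0.88,"tz":-0.01,"turn":0.98},
  {"tx":0.34,"ty":-0.91,"tz":-0.01,"turn":0.98},
  {"tx":0.26,"ty":-0.94,"tz":-0.01,"turn":0.98},
  {"tx":0.18,"ty":-0.96,"tz":-0.01,"turn":0.98},
  {"tx":0.10,"ty":-0.97,"tz":-0.01,"turn":0.98},
  {"tx":0.02,"ty":-0.98,"tz":-0.01,"turn":0.98},
```

```bash
python3 -m creep '[{"tx":0.8,"ty":-0.57,"tz":-0.05,"turn":0.98},{"tx":0.74,"ty":-0.63,"tz":-0.05,"turn":0.98},{"tx":0.69,"ty":-0.69,"tz":-0.05,"turn":0.98},{"tx":0.63,"ty":-0.75,"tz":-0.05,"turn":0.98},{"tx":0.56,"ty":-0.8,"tz":0,"turn":0.98},{"tx":0.49,"ty":-0.84,"tz":0,"turn":0.98},{"tx":0.42,"ty":-0.88,"tz":0,"turn":0.98},{"tx":0.34,"ty":-0.91,"tz":0,"turn":0.98}]';  python3 -c "
from h import *
tilt()
plan([608.5,201.4,145],-1.8)"
```

```text
time: 42.55
tcp_pos: [611.5, 91.7, 141.9]
ee_rot: [-0.014, 0.988, 0.139, -0.058]
wrist_force: [0.5, 0.1, -0.9]
gripper_width: 0.706
tool z world [-0.119  0.011 -0.993] jaw axis slope -0.043  x-axis slope -0.111
t42.5 tcp [611.5  91.7 141.9] yaw 16.2 F [ 0.5  0.1 -0.9] w 62.0
  {"tx":0.23,"ty":-0.89,"tz":-0.03,"turn":0.90},
  {"tx":0.16,"ty":-0.90,"tz":-0.03,"turn":0.90},
  {"tx":0.09,"ty":-0.91,"tz":-0.03,"turn":0.90},
  {"tx":0.02,"ty":-0.91,"tz":-0.03,"turn":0.90},
```

```bash
python3 -m creep '[{"tx":0.23,"ty":-0.89,"tz":0,"turn":0.9},{"tx":0.16,"ty":-0.9,"tz":0,"turn":0.9},{"tx":0.09,"ty":-0.8,"tz":0,"turn":0.9},{"tx":0.02,"ty":-0.3,"tz":0,"turn":0.5},{"tx":0,"ty":0,"tz":0,"turn":0},{"tx":0,"ty":0,"tz":0,"turn":0}]';  python3 -c "
from h import *
tilt(); look('o.png',[])
plan([608.5,201.4,75],-1.8)"
```

```text
time: 43.3
tcp_pos: [606.4, 183.7, 136.9]
ee_rot: [-0.004, 0.998, -0.003, -0.064]
wrist_force: [0.2, 0.8, -0.8]
gripper_width: 0.707
tool z world [-0.128  0.008 -0.992] jaw axis slope -0.008  x-axis slope -0.128
t43.4 tcp [606.4 183.6 136.9] yaw -0.3 F [-0.4  0.5 -1.6] w 62.0
  {"tx":0.02,"ty":-0.20,"tz":0.69,"turn":0.10},
  {"tx":0.02,"ty":-0.20,"tz":0.69,"turn":0.10},
  {"tx":0.02,"ty":-0.20,"tz":0.69,"turn":0.10},
```

View pics/o.png

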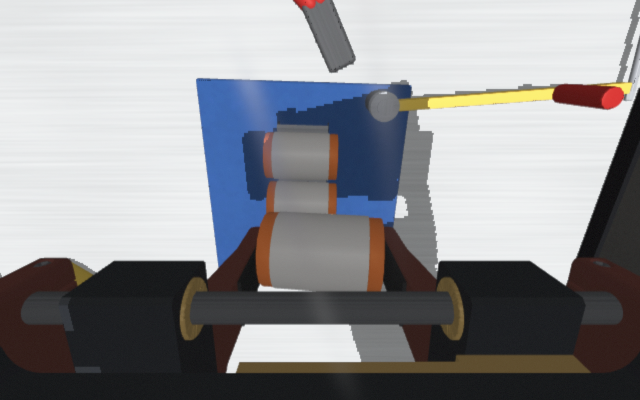

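Held roller at (320,252), with the bottom row behind it at (300,157) and (302,197). The tool now leans 7° about the roller axis. That's harmless for placing, but I'll make the planner account for it.

```bash
python3 - <<'E'
s=open('h.py').read()
s=s.replace('''            v=np.array([c*e[0]+sn*e[1],sn*e[0]-c*e[1],-e[2]])/30; tu''','''            v=(Ro.from_rotvec(tz*(y-yaw)*-1).as_matrix()@R0).T@e/30; tu''')
s=s.replace('''    for N in range(1,60):''','''    q=s["ee_rot"];R0=Ro.from_quat([q[1],q[2],q[3],q[0]]).as_matrix(); tz=R0[:,2]
    for N in range(1,60):''')
open('h.py','w').write(s)
E
python3 -c "
from h import *
plan([606.6,201.4,75],-1.8)"
```

```text
t43.4 tcp [606.4 183.6 136.9] yaw -0.3 F [-0.4  0.5 -1.6] w 62.0
  {"tx":0.09,"ty":-0.19,"tz":0.68,"turn":0.10},
  {"tx":0.09,"ty":-0.19,"tz":0.68,"turn":0.10},
  {"tx":0.09,"ty":-0.19,"tz":0.68,"turn":0.10},
```

```bash
python3 -m creep '[{"tx":0.09,"ty":-0.22,"tz":0.68,"turn":0.1},{"tx":0.09,"ty":-0.22,"tz":0.68,"turn":0.1},{"tx":0.09,"ty":-0.15,"tz":0.6,"turn":0.1},{"tx":0,"ty":0,"tz":0,"turn":0},{"tx":0,"ty":0,"tz":0,"turn":0}]';  python3 -c "
from h import *
tilt()
plan([606.6,201.4,58],-1.8)"
```

```text
time: 43.98
tcp_pos: [606.2, 201.6, 71.5]
ee_rot: [-0.003, 0.998, -0.017, -0.066]
wrist_force: [0.6, 0.4, -0.9]
gripper_width: 0.706
tool z world [-0.131  0.008 -0.991] jaw axis slope -0.003  x-axis slope -0.131
t44.0 tcp [606.2 201.6  71.5] yaw -1.9 F [ 0.6  0.4 -0.9] w 62.0
  {"tx":0.07,"ty":0.01,"tz":0.44,"turn":-0.03},
```

```bash
python3 -m creep '[{"tx":0.05,"ty":0,"tz":0.3,"turn":0},{"tx":0.03,"ty":0,"tz":0.15,"turn":0},{"tx":0,"ty":0,"tz":0.1,"turn":0},{"tx":0,"ty":0,"tz":0,"turn":0}]';  python3 -c "
from h import *
tilt()
plan([606.6,201.4,53],-1.8)"
```

```text
time: 44.48
tcp_pos: [607.8, 202.1, 55.8]
ee_rot: [-0.003, 0.998, -0.017, -0.064]
wrist_force: [-0.7, 0.5, 1.0]
gripper_width: 0.709
tool z world [-0.128  0.009 -0.992] jaw axis slope -0.005  x-axis slope -0.128
t44.5 tcp [607.8 202.1  55.8] yaw -2.0 F [-0.7  0.5  1. ] w 62.2
  {"tx":-0.03,"ty":0.02,"tz":0.10,"turn":-0.03},
```

```bash
python3 -m creep '[{"tx":-0.03,"ty":0,"tz":0.1,"turn":0},{"tx":0,"ty":0,"tz":0,"turn":0}]';  python3 -m creep '[{"tx":0,"ty":0,"tz":0.08,"turn":0},{"tx":0,"ty":0,"tz":0,"turn":0}]'; python3 -c "
from h import *
tilt(); look('p.png',[])
plan([606.6,201.4,52],-1.8)"
```

```text
time: 44.72
tcp_pos: [607.4, 202.9, 55.0]
ee_rot: [-0.004, 0.998, -0.017, -0.063]
wrist_force: [-0.0, -0.7, -0.8]
gripper_width: 0.707
time: 44.98
tcp_pos: [607.6, 203.5, 54.4]
ee_rot: [-0.005, 0.998, -0.017, -0.063]
wrist_force: [-0.3, -1.4, 0.4]
gripper_width: 0.703
tool z world [-0.125  0.012 -0.992] jaw axis slope -0.008  x-axis slope -0.125
t45.0 tcp [607.6 203.5  54.3] yaw -2.0 F [-1.   0.5  2.7] w 62.2
  {"tx":-0.02,"ty":0.07,"tz":0.08,"turn":-0.03},
```

View pics/p.png

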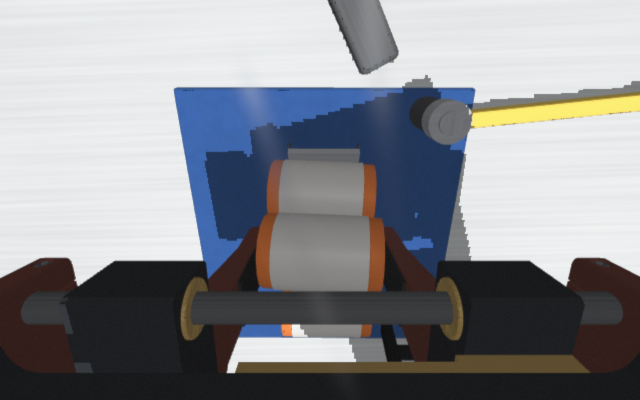

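Roller rests on the two below, (320,252) over (322,188), with contact beginning. Releasing.

```bash
python3 -m creep '[{"tx":-0.02,"ty":0.06,"tz":0.03,"turn":0},{"tx":0,"ty":0,"tz":0,"turn":0}]' >/dev/null;python3 -m creep '[{"tx":0,"ty":0,"tz":0,"turn":0},{"tx":0,"ty":0,"tz":0,"turn":0},{"tx":0,"ty":0,"tz":0,"turn":0}]' 74; python3 -m creep '[{"tx":-0.07,"ty":0,"tz":-0.5,"turn":0},{"tx":-0.12,"ty":0,"tz":-1,"turn":0},{"tx":-0.12,"ty":0,"tz":-1,"turn":0},{"tx":-0.12,"ty":0,"tz":-1,"turn":0},{"tx":0,"ty":0,"tz":0,"turn":0}]' 74;  python3 -c "
from fr import *
tilt()
rollers('q.png',z=66)
rollers('q_top.png','top')"
```

```text
time: 45.65
tcp_pos: [607.3, 201.9, 53.2]
ee_rot: [-0.005, 0.998, -0.017, -0.062]
wrist_force: [-1.0, 0.3, -0.6]
gripper_width: 0.844
time: 46.28
tcp_pos: [608.0, 200.9, 165.2]
ee_rot: [-0.005, 0.998, -0.017, -0.061]
wrist_force: [-0.0, -0.9, -0.4]
gripper_width: 0.846
tool z world [-0.122  0.013 -0.992] jaw axis slope -0.009  x-axis slope -0.122
0.92 px [233 325] xy 561.5 205.8 axis 79.9 res 3.60
0.87 px [212 323] xy 562.8 199.0 axis 85.7 res 2.30
0.84 px [145 318] xy 637.1 204.6 axis 87.0 res 6.66
0.75 px [184 324] xy 608.5 199.1 axis 87.9 res 0.61
0.40 px [141 354] xy 654.8 137.8 axis -38.6 res 84.83
0.69 px [203 422] xy 501.2 -331.0 axis 9.3 res 0.56
0.50 px [223 421] xy 416.2 -329.5 axis 3.9 res 0.43
```

View pics/q.png

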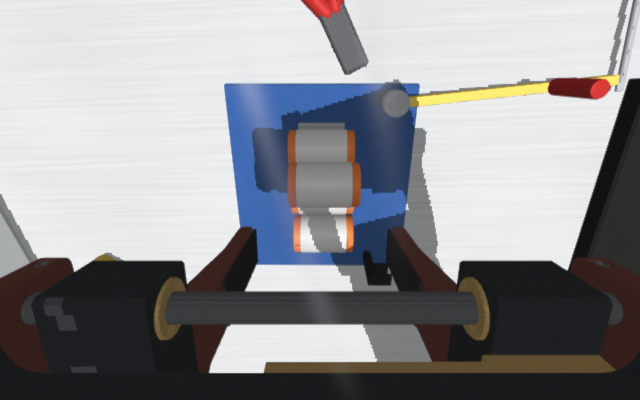

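Seat4 roller settled at (324,184), fitted (608.5,199) with axis 88°. Heading back, turning first to see what drives the lean.

```bash
python3 -m creep '[{"tx":0,"ty":0,"tz":0,"turn":-1},{"tx":0,"ty":0,"tz":0,"turn":-1},{"tx":0,"ty":0,"tz":0,"turn":-1},{"tx":0,"ty":0,"tz":0,"turn":-1},{"tx":0,"ty":0,"tz":0,"turn":-1},{"tx":0,"ty":0,"tz":0,"turn":-1}]';  python3 -c "
from fr import *
tilt()
print(st()[0]['joint_pos'].round(3))
plan([520,-100,165],60)"
```

```text
time: 47.22
tcp_pos: [600.2, 198.7, 151.2]
ee_rot: [-0.021, 0.966, 0.249, -0.069]
wrist_force: [-0.4, 0.4, 0.0]
gripper_width: 0.845
tool z world [-0.145  0.006 -0.989] jaw axis slope -0.075  x-axis slope -0.124
[0.278 0.578 1.562 0.05  1.14  1.32 ]
t47.2 tcp [600.2 198.7 151.2] yaw 29.2 F [-0.4  0.4  0. ] w 74.2
  {"tx":-0.65,"ty":0.67,"tz":-0.01,"turn":-0.56},
  {"tx":-0.69,"ty":0.64,"tz":-0.01,"turn":-0.56},
  {"tx":-0.72,"ty":0.61,"tz":-0.01,"turn":-0.56},
  {"tx":-0.74,"ty":0.57,"tz":-0.01,"turn":-0.56},
  {"tx":-0.77,"ty":0.53,"tz":-0.01,"turn":-0.56},
  {"tx":-0.80,"ty":0.49,"tz":-0.01,"turn":-0.56},
  {"tx":-0.82,"ty":0.46,"tz":-0.01,"turn":-0.56},
  {"tx":-0.84,"ty":0.41,"tz":-0.01,"turn":-0.56},
  {"tx":-0.86,"ty":0.37,"tz":-0.01,"turn":-0.56},
  {"tx":-0.88,"ty":0.33,"tz":-0.01,"turn":-0.56},
  {"tx":-0.89,"ty":0.29,"tz":-0.01,"turn":-0.56},
```

```bash
python3 -m creep '[{"tx":0.95,"ty":0.19,"tz":-0.3,"turn":0},{"tx":0.95,"ty":0.19,"tz":-0.3,"turn":0},{"tx":0.95,"ty":0.19,"tz":-0.3,"turn":0},{"tx":0.95,"ty":0.19,"tz":-0.3,"turn":0}]';  python3 -c "
from fr import *
tilt()"; python3 -m creep '[{"tx":-0.95,"ty":-0.19,"tz":0,"turn":0},{"tx":-0.95,"ty":-0.19,"tz":0,"turn":0},{"tx":-0.95,"ty":-0.19,"tz":0,"turn":0},{"tx":-0.95,"ty":-0.19,"tz":0,"turn":0}]';  python3 -c "
from fr import *
tilt()"
```

```text
time: 47.72
tcp_pos: [712.6, 233.2, 163.3]
ee_rot: [-0.021, 0.965, 0.249, -0.076]
wrist_force: [0.7, 0.0, 0.2]
gripper_width: 0.844
tool z world [-0.158  0.002 -0.987] jaw axis slope -0.079  x-axis slope -0.137
time: 48.22
tcp_pos: [600.5, 197.1, 171.9]
ee_rot: [-0.021, 0.965, 0.249, -0.081]
wrist_force: [0.2, -0.8, -0.4]
gripper_width: 0.843
tool z world [-0.168 -0.001 -0.986] jaw axis slope -0.081  x-axis slope -0.147
```

```bash
python3 -m creep '[{"tx":-0.4,"ty":0.3,"tz":0,"turn":0},{"tx":-0.4,"ty":0.3,"tz":0,"turn":0},{"tx":-0.4,"ty":0.3,"tz":0,"turn":0},{"tx":-0.4,"ty":0.3,"tz":0,"turn":0},{"tx":-0.4,"ty":0.3,"tz":0,"turn":0},{"tx":-0.4,"ty":0.3,"tz":0,"turn":0},{"tx":-0.4,"ty":0.3,"tz":0,"turn":0},{"tx":-0.4,"ty":0.3,"tz":0,"turn":0}]';  python3 -c "
from fr import *
tilt()"; python3 -m creep '[{"tx":0,"ty":0,"tz":0,"turn":0},{"tx":0,"ty":0,"tz":0,"turn":0},{"tx":0,"ty":0,"tz":0,"turn":0},{"tx":0,"ty":0,"tz":0,"turn":0},{"tx":0,"ty":0,"tz":0,"turn":0},{"tx":0,"ty":0,"tz":0,"turn":0},{"tx":0,"ty":0,"tz":0,"turn":0},{"tx":0,"ty":0,"tz":0,"turn":0}]';  python3 -c "
from fr import *
tilt()"
```

```text
time: 49.22
tcp_pos: [549.5, 79.8, 178.5]
ee_rot: [-0.021, 0.965, 0.249, -0.083]
wrist_force: [0.3, -0.3, 0.1]
gripper_width: 0.841
tool z world [-0.17  -0.002 -0.985] jaw axis slope -0.081  x-axis slope -0.150
time: 50.22
tcp_pos: [549.7, 80.1, 178.6]
ee_rot: [-0.021, 0.965, 0.249, -0.083]
wrist_force: [1.2, -0.1, 0.1]
gripper_width: 0.842
tool z world [-0.17  -0.001 -0.986] jaw axis slope -0.081  x-axis slope -0.149
```

```bash
python3 -m creep '[{"tx":0,"ty":0,"tz":0,"turn":1},{"tx":0,"ty":0,"tz":0,"turn":1},{"tx":0,"ty":0,"tz":0,"turn":1},{"tx":0,"ty":0,"tz":0,"turn":1},{"tx":0,"ty":0,"tz":0,"turn":0}]'|head -3;  python3 -c "
from fr import *
tilt()"; python3 -m creep '[{"tx":0,"ty":0,"tz":0,"turn":-0.5},{"tx":0,"ty":0,"tz":0,"turn":-0.5},{"tx":0,"ty":0,"tz":0,"turn":-0.5},{"tx":0,"ty":0,"tz":0,"turn":-0.5},{"tx":0,"ty":0,"tz":0,"turn":-0.5},{"tx":0,"ty":0,"tz":0,"turn":-0.5},{"tx":0,"ty":0,"tz":0,"turn":0}]'|head -3;  python3 -c "
from fr import *
tilt()"
```

```text
time: 50.85
tcp_pos: [549.7, 80.0, 178.6]
ee_rot: [-0.006, 0.994, 0.073, -0.085]
tool z world [-0.17  -0.001 -0.986] jaw axis slope -0.024  x-axis slope -0.168
time: 51.72
tcp_pos: [549.7, 79.9, 178.6]
ee_rot: [-0.018, 0.973, 0.213, -0.083]
tool z world [-0.17  -0.001 -0.986] jaw axis slope -0.070  x-axis slope -0.155
```

```bash
T='python3 -c "from h import *; tilt()"'
python3 -m creep '[{"tx":0,"ty":0,"tz":-1,"turn":0},{"tx":0,"ty":0,"tz":0,"turn":0},{"tx":0,"ty":0,"tz":0,"turn":0}]'|sed -n 2p; eval $T
python3 -m creep '[{"tx":0,"ty":0,"tz":1,"turn":0},{"tx":0,"ty":0,"tz":0,"turn":0},{"tx":0,"ty":0,"tz":0,"turn":0}]'|sed -n 2p; eval $T
python3 -m creep '[{"tx":1,"ty":0,"tz":0,"turn":0},{"tx":0,"ty":0,"tz":0,"turn":0},{"tx":0,"ty":0,"tz":0,"turn":0}]'|sed -n 2p; eval $T
python3 -m creep '[{"tx":-1,"ty":0,"tz":0,"turn":0},{"tx":0,"ty":0,"tz":0,"turn":0},{"tx":0,"ty":0,"tz":0,"turn":0}]'|sed -n 2p; eval $T
```

```text
tcp_pos: [554.1, 79.8, 207.7]
tool z world [-0.171 -0.001 -0.985] jaw axis slope -0.070  x-axis slope -0.156
tcp_pos: [548.3, 79.7, 176.7]
tool z world [-0.173 -0.001 -0.985] jaw axis slope -0.071  x-axis slope -0.158
tcp_pos: [575.9, 92.3, 173.6]
tool z world [-0.172 -0.002 -0.985] jaw axis slope -0.070  x-axis slope -0.157
tcp_pos: [548.1, 79.1, 179.5]
tool z world [-0.17  -0.001 -0.985] jaw axis slope -0.070  x-axis slope -0.155
```

Findings: sustained full-speed rows make the tool lean, now 10° toward world −x, while slow ones don't. From here I'll travel at about half speed. I'll also set each remaining roller down along y and re-grip it, since the lean doesn't matter in that direction.

```bash
python3 -c "
from fr import *
plan([495,-322,150],97,n=26)"
```

```text
t53.2 tcp [548.1  79.1 179.5] yaw 25.0 F [-0.   0.2 -0.2] w 73.8
  {"tx":-0.27,"ty":0.44,"tz":0.05,"turn":-0.55},
  {"tx":-0.29,"ty":0.43,"tz":0.05,"turn":-0.55},
  {"tx":-0.31,"ty":0.41,"tz":0.05,"turn":-0.55},
  {"tx":-0.33,"ty":0.40,"tz":0.05,"turn":-0.55},
  {"tx":-0.35,"ty":0.38,"tz":0.05,"turn":-0.55},
  {"tx":-0.37,"ty":0.36,"tz":0.05,"turn":-0.55},
  {"tx":-0.38,"ty":0.35,"tz":0.05,"turn":-0.55},
  {"tx":-0.40,"ty":0.33,"tz":0.05,"turn":-0.55},
  {"tx":-0.42,"ty":0.31,"tz":0.05,"turn":-0.55},
  {"tx":-0.43,"ty":0.29,"tz":0.05,"turn":-0.55},
  {"tx":-0.44,"ty":0.27,"tz":0.05,"turn":-0.55},
  {"tx":-0.46,"ty":0.24,"tz":0.05,"turn":-0.55},
  {"tx":-0.47,"ty":0.22,"tz":0.05,"turn":-0.55},
  {"tx":-0.48,"ty":0.20,"tz":0.05,"turn":-0.55},
  {"tx":-0.49,"ty":0.18,"tz":0.05,"turn":-0.55},
  {"tx":-0.49,"ty":0.15,"tz":0.05,"turn":-0.55},
  {"tx":-0.50,"ty":0.13,"tz":0.05,"turn":-0.55},
  {"tx":-0.51,"ty":0.10,"tz":0.05,"turn":-0.55},
  {"tx":-0.51,"ty":0.08,"tz":0.05,"turn":-0.55},
  {"tx":-0.51,"ty":0.05,"tz":0.05,"turn":-0.55},
  {"tx":-0.52,"ty":0.03,"tz":0.05,"turn":-0.55},
  {"tx":-0.52,"ty":0.00,"tz":0.05,"turn":-0.55},
  {"tx":-0.52,"ty":-0.02,"tz":0.05,"turn":-0.55},
  {"tx":-0.52,"ty":-0.05,"tz":0.05,"turn":-0.55},
  {"tx":-0.51,"ty":-0.07,"tz":0.05,"turn":-0.55},
  {"tx":-0.51,"ty":-0.10,"tz":0.05,"turn":-0.55},
```

```bash
python3 -m creep '[{"tx":-0.27,"ty":0.44,"tz":0.05,"turn":-0.55},{"tx":-0.29,"ty":0.43,"tz":0.05,"turn":-0.55},{"tx":-0.31,"ty":0.41,"tz":0.05,"turn":-0.55},{"tx":-0.33,"ty":0.4,"tz":0.05,"turn":-0.55},{"tx":-0.35,"ty":0.38,"tz":0.05,"turn":-0.55},{"tx":-0.37,"ty":0.36,"tz":0.05,"turn":-0.55},{"tx":-0.38,"ty":0.35,"tz":0.05,"turn":-0.55},{"tx":-0.4,"ty":0.33,"tz":0.05,"turn":-0.55}]' | sed -n 2p; python3 -m creep '[{"tx":-0.42,"ty":0.31,"tz":0.05,"turn":-0.55},{"tx":-0.43,"ty":0.29,"tz":0.05,"turn":-0.55},{"tx":-0.44,"ty":0.27,"tz":0.05,"turn":-0.55},{"tx":-0.46,"ty":0.24,"tz":0.05,"turn":-0.55},{"tx":-0.47,"ty":0.22,"tz":0.05,"turn":-0.55},{"tx":-0.48,"ty":0.2,"tz":0.05,"turn":-0.55},{"tx":-0.49,"ty":0.18,"tz":0.05,"turn":-0.55},{"tx":-0.49,"ty":0.15,"tz":0.05,"turn":-0.55}]'| sed -n 2p;python3 -c "
from fr import *
tilt()
plan([495,-322,150],97,n=10)"
```

```text
tcp_pos: [538.0, -45.7, 170.6]
tcp_pos: [529.5, -173.8, 160.9]
tool z world [-0.159 -0.002 -0.987] jaw axis slope -0.149  x-axis slope -0.055
t55.2 tcp [ 529.5 -173.8  160.9] yaw 70.6 F [0.1 0.8 0.6] w 74.1
  {"tx":-0.50,"ty":0.07,"tz":0.06,"turn":-0.53},
  {"tx":-0.50,"ty":0.04,"tz":0.06,"turn":-0.53},
  {"tx":-0.51,"ty":0.02,"tz":0.06,"turn":-0.53},
  {"tx":-0.51,"ty":-0.00,"tz":0.06,"turn":-0.53},
  {"tx":-0.50,"ty":-0.03,"tz":0.06,"turn":-0.53},
  {"tx":-0.50,"ty":-0.05,"tz":0.06,"turn":-0.53},
  {"tx":-0.50,"ty":-0.07,"tz":0.06,"turn":-0.53},
  {"tx":-0.50,"ty":-0.10,"tz":0.06,"turn":-0.53},
  {"tx":-0.49,"ty":-0.12,"tz":0.06,"turn":-0.53},
  {"tx":-0.49,"ty":-0.14,"tz":0.06,"turn":-0.53},
```

```bash
python3 -m creep '[{"tx":-0.5,"ty":0.07,"tz":0.06,"turn":-0.53},{"tx":-0.5,"ty":0.04,"tz":0.06,"turn":-0.53},{"tx":-0.5,"ty":0.02,"tz":0.06,"turn":-0.53},{"tx":-0.5,"ty":0,"tz":0.06,"turn":-0.53},{"tx":-0.5,"ty":-0.03,"tz":0.06,"turn":-0.53},{"tx":-0.5,"ty":-0.05,"tz":0.06,"turn":-0.53},{"tx":-0.5,"ty":-0.07,"tz":0.06,"turn":-0.5},{"tx":-0.45,"ty":-0.1,"tz":0.06,"turn":-0.5}]' | sed -n 2p; python3 -m creep '[{"tx":-0.2,"ty":-0.12,"tz":0,"turn":-0.3},{"tx":0,"ty":0,"tz":0,"turn":0},{"tx":0,"ty":0,"tz":0,"turn":0}]'| sed -n 2p;python3 -c "
from fr import *
tilt()
rollers('r.png')
rollers('r_top.png','top')
plan([501,-330,60],97,n=10)"
```

```text
tcp_pos: [508.0, -295.7, 150.5]
tcp_pos: [505.9, -303.1, 150.8]
tool z world [-0.154 -0.004 -0.988] jaw axis slope -0.154  x-axis slope 0.005
0.80 px [218 340] xy 503.6 -329.1 axis 6.6 res 0.55
0.67 px [205 256] xy 417.7 -326.4 axis 2.9 res 0.61
0.56 px [175 267] xy 616.0 202.3 axis 84.4 res 0.75
0.56 px [183 264] xy 578.8 199.2 axis -80.8 res 1.26
0.47 px [198 265] xy 542.6 200.2 axis 87.2 res 0.50
0.41 px [164 269] xy 636.3 196.9 axis -78.4 res 1.72
0.34 px [189 381] xy 561.1 -203.9 axis -15.6 res 29.90
t56.8 tcp [ 505.7 -303.   150.8] yaw 93.4 F [0.3 0.6 0.2] w 74.0
  {"tx":-0.09,"ty":0.03,"tz":0.30,"turn":-0.07},
  {"tx":-0.09,"ty":0.03,"tz":0.30,"turn":-0.07},
  {"tx":-0.09,"ty":0.02,"tz":0.30,"turn":-0.07},
  {"tx":-0.09,"ty":0.02,"tz":0.30,"turn":-0.07},
  {"tx":-0.09,"ty":0.02,"tz":0.30,"turn":-0.07},
  {"tx":-0.09,"ty":0.02,"tz":0.30,"turn":-0.07},
  {"tx":-0.09,"ty":0.02,"tz":0.30,"turn":-0.07},
  {"tx":-0.09,"ty":0.02,"tz":0.30,"turn":-0.07},
  {"tx":-0.09,"ty":0.02,"tz":0.30,"turn":-0.07},
  {"tx":-0.09,"ty":0.02,"tz":0.30,"turn":-0.07},
```

View pics/r.png

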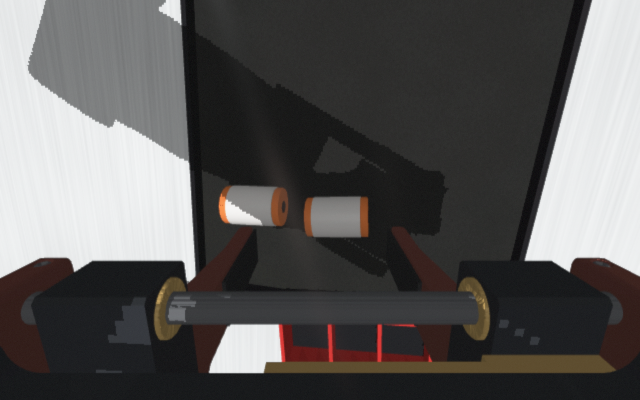

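Two rollers are left: target at (336,217) and its neighbour at (253,205). The rack's four rollers still read fine in the top view.

```bash
python3 -m creep '[{"tx":-0.2,"ty":0.05,"tz":0.4,"turn":-0.3},{"tx":-0.2,"ty":0.05,"tz":0.5,"turn":-0.3},{"tx":-0.2,"ty":0.05,"tz":0.6,"turn":0},{"tx":-0.2,"ty":0.05,"tz":0.6,"turn":0},{"tx":-0.1,"ty":0.05,"tz":0.5,"turn":0},{"tx":0,"ty":0,"tz":0.4,"turn":0},{"tx":0,"ty":0,"tz":0,"turn":0}]' 70| sed -n 2p;python3 -c "
from fr import *
tilt()
plan([502,-329.1,14],96.6)"
```

```text
tcp_pos: [500.3, -330.6, 52.0]
tool z world [-0.157 -0.002 -0.988] jaw axis slope -0.156  x-axis slope 0.016
t57.7 tcp [ 500.3 -330.6   52. ] yaw 96.6 F [0.  0.7 0.4] w 70.1
  {"tx":0.01,"ty":0.13,"tz":0.62,"turn":-0.00},
  {"tx":0.01,"ty":0.13,"tz":0.62,"turn":-0.00},
```

```bash
python3 -m creep '[{"tx":0.02,"ty":0.14,"tz":0.45,"turn":0},{"tx":0.02,"ty":0.1,"tz":0.4,"turn":0},{"tx":0,"ty":0.03,"tz":0.3,"turn":0},{"tx":0,"ty":0,"tz":0,"turn":0}]' 70| sed -n 2,5p;python3 -m creep '[{"tx":0,"ty":0,"tz":0,"turn":0},{"tx":0,"ty":0,"tz":0,"turn":0},{"tx":0,"ty":0,"tz":0,"turn":0},{"tx":0,"ty":0,"tz":0,"turn":0}]' 45;python3 -c "
from fr import *
tilt();look('s.png',[])"
```

```text
tcp_pos: [503.8, -328.3, 15.0]
ee_rot: [-0.057, 0.663, 0.745, -0.053]
wrist_force: [0.1, -0.7, 0.7]
gripper_width: 0.798
time: 58.68
tcp_pos: [503.8, -328.6, 15.8]
ee_rot: [-0.057, 0.663, 0.745, -0.053]
wrist_force: [-0.4, 0.4, -1.8]
gripper_width: 0.717
tool z world [-0.155 -0.003 -0.988] jaw axis slope -0.154  x-axis slope 0.015
```

View pics/s.png

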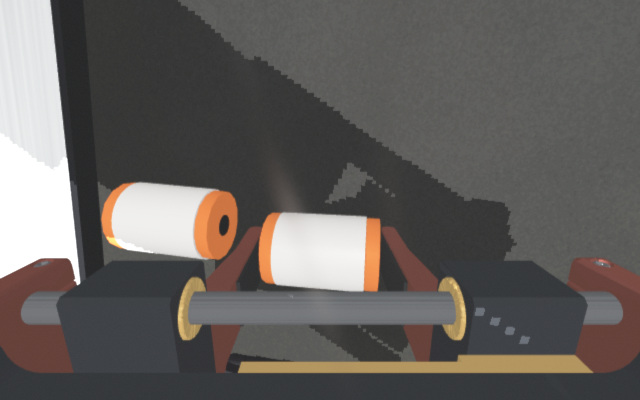

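Gripped at (320,252), 63 mm (skewed, as expected). I'll lift it, turn it to lie along y over the empty part of the tray, set it down and re-grip.

```bash
python3 -m creep '[{"tx":0,"ty":0,"tz":-0.3,"turn":0},{"tx":0,"ty":0,"tz":-0.5,"turn":0},{"tx":0,"ty":0,"tz":-0.6,"turn":0},{"tx":0,"ty":0,"tz":-0.5,"turn":0},{"tx":0,"ty":0,"tz":-0.2,"turn":0},{"tx":0,"ty":0,"tz":0,"turn":0}]' 45|sed -n 2,5p;python3 -c "
from fr import *
tilt()
plan([560,-240,75],-1.8,n=24)"
```

```text
tcp_pos: [515.4, -328.9, 84.3]
ee_rot: [-0.055, 0.663, 0.745, -0.053]
wrist_force: [-0.6, 0.2, -0.4]
gripper_width: 0.722
tool z world [-0.152 -0.005 -0.988] jaw axis slope -0.152  x-axis slope 0.013
t59.5 tcp [ 515.4 -328.9   84.3] yaw 96.6 F [-0.6  0.2 -0.4] w 63.4
  {"tx":0.12,"ty":0.08,"tz":0.00,"turn":0.82},
  {"tx":0.12,"ty":0.07,"tz":0.00,"turn":0.82},
  {"tx":0.13,"ty":0.06,"tz":0.00,"turn":0.82},
  {"tx":0.13,"ty":0.05,"tz":0.00,"turn":0.82},
  {"tx":0.13,"ty":0.04,"tz":0.00,"turn":0.82},
  {"tx":0.13,"ty":0.03,"tz":0.00,"turn":0.82},
  {"tx":0.14,"ty":0.02,"tz":0.00,"turn":0.82},
  {"tx":0.14,"ty":0.01,"tz":0.00,"turn":0.82},
  {"tx":0.14,"ty":0.00,"tz":0.00,"turn":0.82},
  {"tx":0.14,"ty":-0.01,"tz":0.00,"turn":0.82},
  {"tx":0.14,"ty":-0.02,"tz":0.00,"turn":0.82},
  {"tx":0.14,"ty":-0.03,"tz":0.00,"turn":0.82},
  {"tx":0.13,"ty":-0.04,"tz":0.00,"turn":0.82},
  {"tx":0.13,"ty":-0.05,"tz":0.00,"turn":0.82},
  {"tx":0.13,"ty":-0.06,"tz":0.00,"turn":0.82},
  {"tx":0.12,"ty":-0.06,"tz":0.00,"turn":0.82},
  {"tx":0.12,"ty":-0.07,"tz":0.00,"turn":0.82},
  {"tx":0.11,"ty":-0.08,"tz":0.00,"turn":0.82},
  {"tx":0.11,"ty":-0.09,"tz":0.00,"turn":0.82},
  {"tx":0.10,"ty":-0.10,"tz":0.00,"turn":0.82},
  {"tx":0.09,"ty":-0.10,"tz":0.00,"turn":0.82},
  {"tx":0.08,"ty":-0.11,"tz":0.00,"turn":0.82},
  {"tx":0.08,"ty":-0.12,"tz":0.00,"turn":0.82},
  {"tx":0.07,"ty":-0.12,"tz":0.00,"turn":0.82},
```

```bash
python3 -m creep '[{"tx":0.12,"ty":0.08,"tz":0,"turn":0.82},{"tx":0.12,"ty":0.07,"tz":0,"turn":0.82},{"tx":0.13,"ty":0.06,"tz":0,"turn":0.82},{"tx":0.13,"ty":0.05,"tz":0,"turn":0.82},{"tx":0.13,"ty":0.04,"tz":0,"turn":0.82},{"tx":0.13,"ty":0.03,"tz":0,"turn":0.82},{"tx":0.14,"ty":0.02,"tz":0,"turn":0.82},{"tx":0.14,"ty":0.01,"tz":0,"turn":0.82}]' |sed -n 2,5p; python3 -m creep '[{"tx":0.14,"ty":0,"tz":0,"turn":0.82},{"tx":0.14,"ty":-0.01,"tz":0,"turn":0.82},{"tx":0.14,"ty":-0.02,"tz":0,"turn":0.82},{"tx":0.14,"ty":-0.03,"tz":0,"turn":0.82},{"tx":0.13,"ty":-0.04,"tz":0,"turn":0.82},{"tx":0.13,"ty":-0.05,"tz":0,"turn":0.82},{"tx":0.13,"ty":-0.06,"tz":0,"turn":0.82},{"tx":0.12,"ty":-0.06,"tz":0,"turn":0.82}]' |sed -n 2,5p;python3 -c "
from fr import *
tilt()
plan([560,-240,55],-1.8,n=8)"
```

```text
tcp_pos: [527.0, -296.6, 77.1]
ee_rot: [-0.042, 0.851, 0.519, -0.069]
wrist_force: [-0.7, -0.1, -1.6]
gripper_width: 0.714
tcp_pos: [538.6, -264.2, 68.9]
ee_rot: [-0.023, 0.965, 0.248, -0.082]
wrist_force: [1.1, 0.2, -0.8]
gripper_width: 0.718
tool z world [-0.169  0.004 -0.986] jaw axis slope -0.086  x-axis slope -0.146
t61.5 tcp [ 538.6 -264.2   68.9] yaw 29.2 F [ 1.1  0.2 -0.8] w 63.0
  {"tx":0.13,"ty":-0.04,"tz":0.04,"turn":0.78},
  {"tx":0.13,"ty":-0.05,"tz":0.04,"turn":0.78},
  {"tx":0.13,"ty":-0.06,"tz":0.04,"turn":0.78},
  {"tx":0.12,"ty":-0.07,"tz":0.04,"turn":0.78},
  {"tx":0.12,"ty":-0.08,"tz":0.04,"turn":0.78},
  {"tx":0.11,"ty":-0.08,"tz":0.04,"turn":0.78},
  {"tx":0.11,"ty":-0.09,"tz":0.04,"turn":0.78},
  {"tx":0.10,"ty":-0.10,"tz":0.04,"turn":0.78},
```

```bash
python3 -m creep '[{"tx":0.13,"ty":-0.04,"tz":0,"turn":0.78},{"tx":0.13,"ty":-0.05,"tz":0,"turn":0.78},{"tx":0.13,"ty":-0.06,"tz":0,"turn":0.78},{"tx":0.12,"ty":-0.07,"tz":0,"turn":0.78},{"tx":0.12,"ty":-0.08,"tz":0,"turn":0.78},{"tx":0.11,"ty":-0.08,"tz":0,"turn":0.6},{"tx":0,"ty":0,"tz":0,"turn":0},{"tx":0,"ty":0,"tz":0,"turn":0}]' |sed -n 2,5p; python3 -c "
from fr import *
tilt()
plan([560,-240,20],-1.8,n=3)"
```

```text
tcp_pos: [552.3, -243.9, 60.8]
ee_rot: [-0.009, 0.995, 0.049, -0.089]
wrist_force: [-0.4, 0.8, -0.9]
gripper_width: 0.719
tool z world [-0.178  0.008 -0.984] jaw axis slope -0.026  x-axis slope -0.177
t62.5 tcp [ 552.3 -243.9   60.8] yaw 5.8 F [-0.4  0.8 -0.9] w 63.2
  {"tx":0.17,"ty":-0.02,"tz":0.43,"turn":0.51},
  {"tx":0.17,"ty":-0.03,"tz":0.43,"turn":0.51},
  {"tx":0.17,"ty":-0.04,"tz":0.43,"turn":0.51},
```

```bash
python3 -m creep '[{"tx":0.07,"ty":0,"tz":0.43,"turn":0.5},{"tx":0.07,"ty":0,"tz":0.43,"turn":0.5},{"tx":0.06,"ty":0,"tz":0.3,"turn":0.4},{"tx":0.03,"ty":0,"tz":0.15,"turn":0},{"tx":0,"ty":0,"tz":0,"turn":0}]' |sed -n 2,5p;python3 -c "
from fr import *
tilt();look('t.png',[])"
```

```text
tcp_pos: [551.8, -243.9, 19.7]
ee_rot: [-0.003, 0.996, -0.012, -0.09]
wrist_force: [0.6, 0.0, -1.1]
gripper_width: 0.72
tool z world [-0.178  0.008 -0.984] jaw axis slope -0.004  x-axis slope -0.178
```

View pics/t.png

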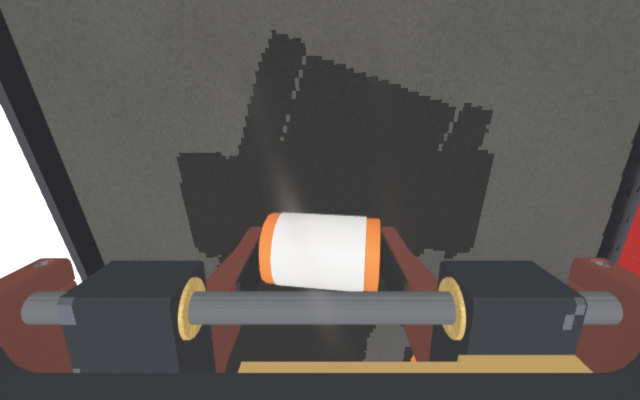

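Roller held at (320,252), just above the tray floor. I'll touch down, open, lower the grip, close again and check the width is 60.

```bash
python3 -m creep '[{"tx":0.01,"ty":0,"tz":0.07,"turn":0},{"tx":0.01,"ty":0,"tz":0.05,"turn":0},{"tx":0,"ty":0,"tz":0,"turn":0}]' |sed -n 2,5p; python3 -m creep '[{"tx":0,"ty":0,"tz":0,"turn":0},{"tx":0,"ty":0,"tz":0,"turn":0},{"tx":0,"ty":0,"tz":0,"turn":0}]' 70|sed -n 2,5p;python3 -c "
from fr import *
tilt();rollers('u.png')
plan([552,-244,11],-1.8)"
```

```text
tcp_pos: [552.9, -244.2, 19.5]
ee_rot: [-0.003, 0.996, -0.012, -0.089]
wrist_force: [-0.8, 0.1, -0.5]
gripper_width: 0.715
tcp_pos: [553.6, -244.6, 20.0]
ee_rot: [-0.002, 0.996, -0.011, -0.088]
wrist_force: [0.4, -0.2, -0.5]
gripper_width: 0.796
tool z world [-0.175  0.007 -0.985] jaw axis slope -0.003  x-axis slope -0.175
0.63 px [244 330] xy 559.4 -248.4 axis 88.4 res 1.11
t64.0 tcp [ 553.6 -244.6   20. ] yaw -1.3 F [ 0.8  0.1 -0.2] w 69.8
  {"tx":-0.00,"ty":-0.02,"tz":0.30,"turn":0.10},
```

View pics/u.png

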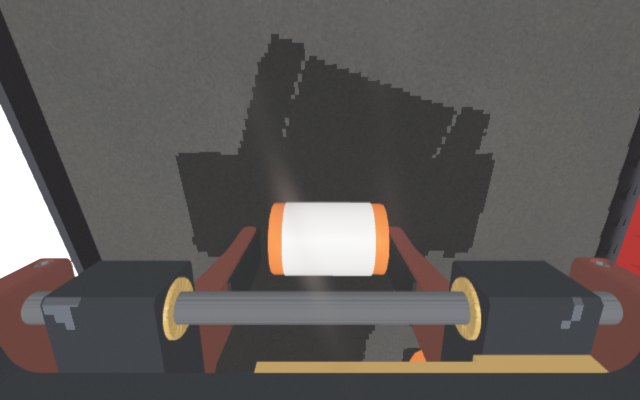

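The roller now lies flat along y at (328,239), fitted (559.4,-248.4).

```bash
python3 -c "
from fr import *
plan([557.4,-247.5,11.5],-1.8,n=3)"; python3 -m creep '[{"tx":0.08,"ty":0.04,"tz":0.1,"turn":0.05},{"tx":0.08,"ty":0.04,"tz":0.1,"turn":0.05},{"tx":0.04,"ty":0.02,"tz":0.08,"turn":0},{"tx":0,"ty":0,"tz":0,"turn":0}]'|sed -n 2,5p;python3 -c "
from fr import *
plan([557.4,-247.5,11.5],-1.8)"
```

```text
t64.0 tcp [ 553.6 -244.6   20. ] yaw -1.3 F [ 0.8  0.1 -0.2] w 69.8
  {"tx":0.06,"ty":0.03,"tz":0.08,"turn":0.03},
  {"tx":0.06,"ty":0.03,"tz":0.08,"turn":0.03},
  {"tx":0.06,"ty":0.03,"tz":0.08,"turn":0.03},
tcp_pos: [558.1, -247.9, 9.5]
ee_rot: [-0.002, 0.996, -0.016, -0.088]
wrist_force: [0.2, 1.2, -0.8]
gripper_width: 0.797
t64.5 tcp [ 558.1 -247.9    9.5] yaw -1.8 F [ 0.2  1.2 -0.8] w 70.0
  {"tx":-0.03,"ty":-0.01,"tz":-0.06,"turn":-0.01},
```

```bash
python3 -m creep '[{"tx":0,"ty":0,"tz":0,"turn":0},{"tx":0,"ty":0,"tz":0,"turn":0},{"tx":0,"ty":0,"tz":0,"turn":0},{"tx":0,"ty":0,"tz":0,"turn":0}]' 45|sed -n 2,5p; python3 -m creep '[{"tx":0,"ty":0,"tz":-0.4,"turn":0},{"tx":0,"ty":0,"tz":-0.6,"turn":0},{"tx":0,"ty":0,"tz":-0.7,"turn":0},{"tx":0,"ty":0,"tz":-0.7,"turn":0},{"tx":0,"ty":0,"tz":-0.7,"turn":0},{"tx":0,"ty":0,"tz":-0.7,"turn":0},{"tx":0,"ty":0,"tz":-0.6,"turn":0},{"tx":0,"ty":0,"tz":-0.3,"turn":0}]' 45|sed -n 2,5p;python3 -c "
from fr import *
tilt()
plan([564.5,202.8,150],-1.8,n=24)"
```

```text
tcp_pos: [558.0, -247.8, 9.4]
ee_rot: [-0.002, 0.996, -0.016, -0.088]
wrist_force: [-0.1, -0.3, -1.3]
gripper_width: 0.683
tcp_pos: [585.6, -249.0, 161.0]
ee_rot: [-0.001, 0.996, -0.016, -0.086]
wrist_force: [-0.4, -0.8, -1.4]
gripper_width: 0.68
tool z world [-0.17   0.005 -0.985] jaw axis slope 0.000  x-axis slope -0.170
t66.0 tcp [ 585.6 -249.   161. ] yaw -1.8 F [-0.4 -0.8 -1.4] w 59.7
  {"tx":-0.05,"ty":-0.63,"tz":0.02,"turn":-0.00},
  {"tx":-0.05,"ty":-0.63,"tz":0.02,"turn":-0.00},
  {"tx":-0.05,"ty":-0.63,"tz":0.02,"turn":-0.00},
  {"tx":-0.05,"ty":-0.63,"tz":0.02,"turn":-0.00},
  {"tx":-0.05,"ty":-0.63,"tz":0.02,"turn":-0.00},
  {"tx":-0.05,"ty":-0.63,"tz":0.02,"turn":-0.00},
  {"tx":-0.05,"ty":-0.63,"tz":0.02,"turn":-0.00},
  {"tx":-0.05,"ty":-0.63,"tz":0.02,"turn":-0.00},
  {"tx":-0.05,"ty":-0.63,"tz":0.02,"turn":-0.00},
  {"tx":-0.05,"ty":-0.63,"tz":0.02,"turn":-0.00},
  {"tx":-0.05,"ty":-0.63,"tz":0.02,"turn":-0.00},
  {"tx":-0.05,"ty":-0.63,"tz":0.02,"turn":-0.00},
  {"tx":-0.05,"ty":-0.63,"tz":0.02,"turn":-0.00},
  {"tx":-0.05,"ty":-0.63,"tz":0.02,"turn":-0.00},
  {"tx":-0.05,"ty":-0.63,"tz":0.02,"turn":-0.00},
  {"tx":-0.05,"ty":-0.63,"tz":0.02,"turn":-0.00},
  {"tx":-0.05,"ty":-0.63,"tz":0.02,"turn":-0.00},
  {"tx":-0.05,"ty":-0.63,"tz":0.02,"turn":-0.00},
  {"tx":-0.05,"ty":-0.63,"tz":0.02,"turn":-0.00},
  {"tx":-0.05,"ty":-0.63,"tz":0.02,"turn":-0.00},
  {"tx":-0.05,"ty":-0.63,"tz":0.02,"turn":-0.00},
  {"tx":-0.05,"ty":-0.63,"tz":0.02,"turn":-0.00},
  {"tx":-0.05,"ty":-0.63,"tz":0.02,"turn":-0.00},
  {"tx":-0.05,"ty":-0.63,"tz":0.02,"turn":-0.00},
```

```bash
python3 -m creep '[{"tx":-0.05,"ty":-0.5,"tz":0,"turn":0},{"tx":-0.05,"ty":-0.63,"tz":0,"turn":0},{"tx":-0.05,"ty":-0.63,"tz":0,"turn":0},{"tx":-0.05,"ty":-0.63,"tz":0,"turn":0},{"tx":-0.05,"ty":-0.63,"tz":0,"turn":0},{"tx":-0.05,"ty":-0.63,"tz":0,"turn":0},{"tx":-0.05,"ty":-0.63,"tz":0,"turn":0},{"tx":-0.05,"ty":-0.63,"tz":0,"turn":0}]'|sed -n 2,5p; python3 -m creep '[{"tx":-0.05,"ty":-0.63,"tz":0,"turn":0},{"tx":-0.05,"ty":-0.63,"tz":0,"turn":0},{"tx":-0.05,"ty":-0.63,"tz":0,"turn":0},{"tx":-0.05,"ty":-0.63,"tz":0,"turn":0},{"tx":-0.05,"ty":-0.63,"tz":0,"turn":0},{"tx":-0.05,"ty":-0.63,"tz":0,"turn":0},{"tx":-0.05,"ty":-0.63,"tz":0,"turn":0},{"tx":-0.05,"ty":-0.63,"tz":0,"turn":0}]'|sed -n 2,5p;python3 -c "
from fr import *
tilt()
plan([562.2,202.8,125],-1.8,n=8)"
```

```text
tcp_pos: [576.3, -90.1, 161.5]
ee_rot: [-0.002, 0.996, -0.016, -0.087]
wrist_force: [-0.0, 0.0, -1.4]
gripper_width: 0.682
tcp_pos: [568.9, 72.1, 164.1]
ee_rot: [-0.002, 0.996, -0.016, -0.087]
wrist_force: [1.0, -0.3, -2.2]
gripper_width: 0.681
tool z world [-0.173  0.007 -0.985] jaw axis slope -0.001  x-axis slope -0.173
t68.0 tcp [568.9  72.1 164.1] yaw -1.8 F [ 1.  -0.3 -2.2] w 59.8
  {"tx":-0.02,"ty":-0.54,"tz":0.17,"turn":-0.00},
  {"tx":-0.02,"ty":-0.54,"tz":0.17,"turn":-0.00},
  {"tx":-0.02,"ty":-0.54,"tz":0.17,"turn":-0.00},
  {"tx":-0.02,"ty":-0.54,"tz":0.17,"turn":-0.00},
  {"tx":-0.02,"ty":-0.54,"tz":0.17,"turn":-0.00},
  {"tx":-0.02,"ty":-0.54,"tz":0.17,"turn":-0.00},
  {"tx":-0.02,"ty":-0.54,"tz":0.17,"turn":-0.00},
  {"tx":-0.02,"ty":-0.54,"tz":0.17,"turn":-0.00},
```

```bash
python3 -m creep '[{"tx":-0.02,"ty":-0.6,"tz":0.1,"turn":0},{"tx":-0.02,"ty":-0.6,"tz":0.15,"turn":0},{"tx":-0.02,"ty":-0.6,"tz":0.2,"turn":0},{"tx":-0.02,"ty":-0.6,"tz":0.2,"turn":0},{"tx":-0.02,"ty":-0.6,"tz":0.2,"turn":0},{"tx":-0.02,"ty":-0.5,"tz":0.2,"turn":0},{"tx":-0.02,"ty":-0.3,"tz":0.2,"turn":0},{"tx":0,"ty":0,"tz":0,"turn":0}]'|sed -n 2,5p;python3 -c "
from fr import *
tilt()
look('v.png',[])
plan([562.2,202.8,62],-1.8,n=4)"
```

```text
tcp_pos: [560.8, 195.8, 124.6]
ee_rot: [-0.002, 0.996, -0.015, -0.088]
wrist_force: [0.3, 0.1, -0.7]
gripper_width: 0.677
tool z world [-0.174  0.006 -0.985] jaw axis slope -0.000  x-axis slope -0.174
t69.0 tcp [561.  195.5 124.8] yaw -1.7 F [-0.9  0.5 -0.9] w 59.8
  {"tx":0.10,"ty":-0.06,"tz":0.51,"turn":0.00},
  {"tx":0.10,"ty":-0.06,"tz":0.51,"turn":0.00},
  {"tx":0.10,"ty":-0.06,"tz":0.51,"turn":0.00},
  {"tx":0.10,"ty":-0.06,"tz":0.51,"turn":0.00},
```

View pics/v.png

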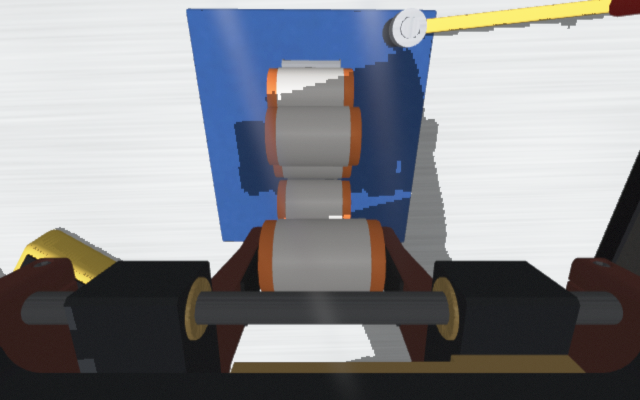

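The stack is intact: seat4 roller at (313,136) and seat0 at (315,199). The held roller is flush at (321,256).

```bash
python3 -m creep '[{"tx":0.1,"ty":-0.07,"tz":0.45,"turn":0},{"tx":0.1,"ty":-0.07,"tz":0.5,"turn":0},{"tx":0.1,"ty":-0.06,"tz":0.5,"turn":0},{"tx":0.08,"ty":-0.04,"tz":0.4,"turn":0},{"tx":0,"ty":0,"tz":0,"turn":0},{"tx":0,"ty":0,"tz":0,"turn":0}]'|sed -n 2,5p;python3 -c "
from fr import *
tilt()
plan([562.2,202.8,53.5],-1.8,n=2)"
```

```text
tcp_pos: [563.0, 201.4, 63.5]
ee_rot: [-0.001, 0.996, -0.016, -0.088]
wrist_force: [0.8, -0.4, -1.3]
gripper_width: 0.68
tool z world [-0.175  0.005 -0.985] jaw axis slope 0.000  x-axis slope -0.175
t69.8 tcp [563.  201.4  63.5] yaw -1.9 F [ 0.8 -0.4 -1.3] w 59.7
  {"tx":0.02,"ty":-0.02,"tz":0.17,"turn":-0.01},
  {"tx":0.02,"ty":-0.02,"tz":0.17,"turn":-0.01},
```

```bash
python3 -m creep '[{"tx":0.02,"ty":-0.02,"tz":0.15,"turn":0},{"tx":0.02,"ty":-0.02,"tz":0.12,"turn":0},{"tx":0,"ty":0,"tz":0.05,"turn":0},{"tx":0,"ty":0,"tz":0,"turn":0}]';python3 -c "
from fr import *
tilt()
plan([562.2,202.8,53],-1.8)"
```

```text
time: 70.3
tcp_pos: [563.2, 202.9, 54.4]
ee_rot: [-0.002, 0.996, -0.016, -0.087]
wrist_force: [-0.1, 0.2, -0.3]
gripper_width: 0.683
tool z world [-0.173  0.006 -0.985] jaw axis slope -0.000  x-axis slope -0.173
t70.3 tcp [563.2 202.9  54.4] yaw -1.9 F [-0.1  0.2 -0.3] w 59.9
  {"tx":-0.03,"ty":0.01,"tz":0.05,"turn":-0.01},
```

```bash
python3 -m creep '[{"tx":-0.03,"ty":0,"tz":0.05,"turn":0},{"tx":0,"ty":0,"tz":0,"turn":0}]'|sed -n 2,4p;python3 -m creep '[{"tx":0,"ty":0,"tz":0,"turn":0},{"tx":0,"ty":0,"tz":0,"turn":0},{"tx":0,"ty":0,"tz":0,"turn":0}]' 74|sed -n 2,4p; python3 -m creep '[{"tx":-0.1,"ty":0,"tz":-0.5,"turn":0},{"tx":-0.12,"ty":0,"tz":-0.6,"turn":0},{"tx":-0.12,"ty":0,"tz":-0.7,"turn":0},{"tx":-0.12,"ty":0,"tz":-0.7,"turn":0},{"tx":-0.12,"ty":0,"tz":-0.7,"turn":0},{"tx":0,"ty":0,"tz":0,"turn":0}]' 74|sed -n 2,4p;  python3 -c "
from fr import *
tilt()
rollers('w.png',z=66)
rollers('w_top.png','top')
plan([412,-310,150],92,n=34)"
```

```text
tcp_pos: [562.2, 203.0, 53.2]
ee_rot: [-0.002, 0.996, -0.016, -0.087]
wrist_force: [-0.6, -0.2, -0.8]
tcp_pos: [562.5, 203.1, 53.7]
ee_rot: [-0.002, 0.996, -0.016, -0.086]
wrist_force: [-0.2, 0.0, 0.9]
tcp_pos: [563.2, 203.5, 161.2]
ee_rot: [-0.003, 0.996, -0.016, -0.084]
wrist_force: [0.6, 0.8, 0.2]
tool z world [-0.166  0.008 -0.986] jaw axis slope -0.003  x-axis slope -0.167
0.82 px [184 326] xy 565.0 202.4 axis 87.8 res 0.92
0.81 px [125 325] xy 608.7 199.3 axis 88.2 res 0.64
0.69 px [ 86 318] xy 621.2 201.4 axis -3.2 res 7.05
0.59 px [208 324] xy 518.8 205.1 axis 88.3 res 2.25
0.48 px [224 423] xy 414.9 -330.2 axis 20.9 res 0.94
t71.9 tcp [561.3 202.9 157.7] yaw -1.9 F [-0.7  1.   0.6] w 74.0
  {"tx":-0.13,"ty":0.51,"tz":0.03,"turn":-0.55},
  {"tx":-0.15,"ty":0.50,"tz":0.03,"turn":-0.55},
  {"tx":-0.17,"ty":0.49,"tz":0.03,"turn":-0.55},
  {"tx":-0.20,"ty":0.48,"tz":0.03,"turn":-0.55},
  {"tx":-0.22,"ty":0.47,"tz":0.03,"turn":-0.55},
  {"tx":-0.24,"ty":0.46,"tz":0.03,"turn":-0.55},
  {"tx":-0.27,"ty":0.45,"tz":0.03,"turn":-0.55},
  {"tx":-0.29,"ty":0.44,"tz":0.03,"turn":-0.55},
 
[... 578 characters left out ...]
:-0.55},
  {"tx":-0.49,"ty":0.19,"tz":0.03,"turn":-0.55},
  {"tx":-0.50,"ty":0.16,"tz":0.03,"turn":-0.55},
  {"tx":-0.50,"ty":0.14,"tz":0.03,"turn":-0.55},
  {"tx":-0.51,"ty":0.11,"tz":0.03,"turn":-0.55},
  {"tx":-0.52,"ty":0.09,"tz":0.03,"turn":-0.55},
  {"tx":-0.52,"ty":0.06,"tz":0.03,"turn":-0.55},
  {"tx":-0.52,"ty":0.04,"tz":0.03,"turn":-0.55},
  {"tx":-0.52,"ty":0.01,"tz":0.03,"turn":-0.55},
  {"tx":-0.52,"ty":-0.01,"tz":0.03,"turn":-0.55},
  {"tx":-0.52,"ty":-0.04,"tz":0.03,"turn":-0.55},
  {"tx":-0.52,"ty":-0.06,"tz":0.03,"turn":-0.55},
  {"tx":-0.52,"ty":-0.09,"tz":0.03,"turn":-0.55},
  {"tx":-0.51,"ty":-0.11,"tz":0.03,"turn":-0.55},
  {"tx":-0.50,"ty":-0.14,"tz":0.03,"turn":-0.55},
```

View pics/w.png

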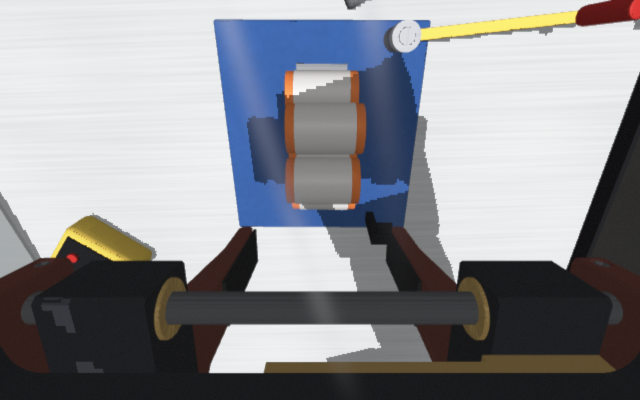

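Five stacked: second row fits at (565,202) and (608.7,199), axes 88°. Now the last roller.

```bash
python3 -m creep '[{"tx":-0.13,"ty":0.5,"tz":0.03,"turn":-0.55},{"tx":-0.15,"ty":0.5,"tz":0.03,"turn":-0.55},{"tx":-0.17,"ty":0.49,"tz":0.03,"turn":-0.55},{"tx":-0.2,"ty":0.48,"tz":0.03,"turn":-0.55},{"tx":-0.22,"ty":0.47,"tz":0.03,"turn":-0.55},{"tx":-0.24,"ty":0.46,"tz":0.03,"turn":-0.55},{"tx":-0.27,"ty":0.45,"tz":0.03,"turn":-0.55},{"tx":-0.29,"ty":0.44,"tz":0.03,"turn":-0.55}]'|sed -n 2p
python3 -m creep '[{"tx":-0.31,"ty":0.42,"tz":0.03,"turn":-0.55},{"tx":-0.33,"ty":0.41,"tz":0.03,"turn":-0.55},{"tx":-0.35,"ty":0.39,"tz":0.03,"turn":-0.55},{"tx":-0.37,"ty":0.37,"tz":0.03,"turn":-0.55},{"tx":-0.38,"ty":0.36,"tz":0.03,"turn":-0.55},{"tx":-0.4,"ty":0.34,"tz":0.03,"turn":-0.55},{"tx":-0.42,"ty":0.32,"tz":0.03,"turn":-0.55},{"tx":-0.43,"ty":0.3,"tz":0.03,"turn":-0.55}]'|sed -n 2p
python3 -m creep '[{"tx":-0.44,"ty":0.28,"tz":0.03,"turn":-0.55},{"tx":-0.46,"ty":0.25,"tz":0.03,"turn":-0.55},{"tx":-0.47,"ty":0.23,"tz":0.03,"turn":-0.55},{"tx":-0.48,"ty":0.21,"tz":0.03,"turn":-0.55},{"tx":-0.49,"ty":0.19,"tz":0.03,"turn":-0.55},{"tx":-0.5,"ty":0.16,"tz":0.03,"turn":-0.55},{"tx":-0.5,"ty":0.14,"tz":0.03,"turn":-0.55},{"tx":-0.51,"ty":0.11,"tz":0.03,"turn":-0.55}]'|sed -n 2p
python3 -c "
from fr import *
tilt()
plan([412,-310,150],95,n=8)"
```

```text
tcp_pos: [520.4, 78.9, 147.4]
tcp_pos: [480.4, -46.8, 138.5]
tcp_pos: [442.3, -171.2, 130.1]
tool z world [-0.218  0.007 -0.976] jaw axis slope -0.202  x-axis slope -0.080
t74.9 tcp [ 442.3 -171.2  130.1] yaw 67.0 F [ 1.3 -0.6  1.2] w 73.7
  {"tx":-0.59,"ty":0.10,"tz":-0.06,"turn":-0.70},
  {"tx":-0.59,"ty":0.06,"tz":-0.06,"turn":-0.70},
  {"tx":-0.59,"ty":0.03,"tz":-0.06,"turn":-0.70},
  {"tx":-0.60,"ty":-0.01,"tz":-0.06,"turn":-0.70},
  {"tx":-0.59,"ty":-0.04,"tz":-0.06,"turn":-0.70},
  {"tx":-0.59,"ty":-0.08,"tz":-0.06,"turn":-0.70},
  {"tx":-0.58,"ty":-0.12,"tz":-0.06,"turn":-0.70},
  {"tx":-0.58,"ty":-0.15,"tz":-0.06,"turn":-0.70},
```

```bash
python3 -m creep '[{"tx":-0.55,"ty":0.1,"tz":-0.15,"turn":-0.6},{"tx":-0.55,"ty":0.06,"tz":-0.15,"turn":-0.6},{"tx":-0.55,"ty":0.03,"tz":-0.15,"turn":-0.6},{"tx":-0.55,"ty":0,"tz":-0.15,"turn":-0.6},{"tx":-0.55,"ty":-0.04,"tz":-0.1,"turn":-0.6},{"tx":-0.4,"ty":-0.08,"tz":-0.1,"turn":-0.6},{"tx":-0.2,"ty":-0.1,"tz":0,"turn":-0.3},{"tx":0,"ty":0,"tz":0,"turn":0}]'|sed -n 2p
python3 -c "
from fr import *
tilt()
rollers('x.png')
plan([412,-325,60],95,n=8)"
```

```text
tcp_pos: [414.4, -270.8, 152.3]
tool z world [-0.231  0.014 -0.973] jaw axis slope -0.231  x-axis slope 0.001
0.55 px [243 358] xy 417.2 -326.5 axis 2.5 res 1.08
t76.0 tcp [ 414.7 -270.4  152.4] yaw 86.6 F [ 0.1  0.2 -0.5] w 74.0
  {"tx":-0.23,"ty":0.09,"tz":0.37,"turn":-0.21},
  {"tx":-0.23,"ty":0.09,"tz":0.37,"turn":-0.21},
  {"tx":-0.23,"ty":0.08,"tz":0.37,"turn":-0.21},
  {"tx":-0.23,"ty":0.08,"tz":0.37,"turn":-0.21},
  {"tx":-0.23,"ty":0.07,"tz":0.37,"turn":-0.21},
  {"tx":-0.24,"ty":0.07,"tz":0.37,"turn":-0.21},
  {"tx":-0.24,"ty":0.07,"tz":0.37,"turn":-0.21},
  {"tx":-0.24,"ty":0.06,"tz":0.37,"turn":-0.21},
```

View pics/x.png

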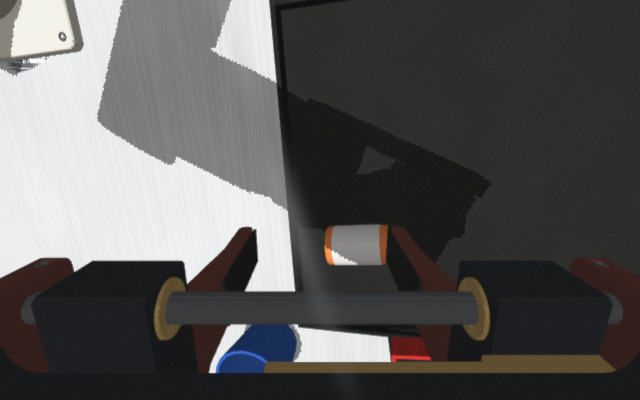

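The last roller is at (357,244), undisturbed. Turning while translating seems to cause the lean, so I'll try the opposite turn/shift pairing to unwind it.

```bash
python3 -m creep '[{"tx":0,"ty":0.7,"tz":0,"turn":-0.9},{"tx":0,"ty":0.7,"tz":0,"turn":-0.9},{"tx":0,"ty":0.7,"tz":0,"turn":-0.9},{"tx":0,"ty":0.7,"tz":0,"turn":-0.9},{"tx":0,"ty":0.7,"tz":0,"turn":-0.9},{"tx":0,"ty":0,"tz":0,"turn":0}]'|sed -n 2p
python3 -c "
from fr import *
tilt()"
python3 -m creep '[{"tx":0,"ty":-0.7,"tz":0,"turn":0.9},{"tx":0,"ty":-0.7,"tz":0,"turn":0.9},{"tx":0,"ty":-0.7,"tz":0,"turn":0.9},{"tx":0,"ty":-0.7,"tz":0,"turn":0.9},{"tx":0,"ty":-0.7,"tz":0,"turn":0.9},{"tx":0,"ty":0,"tz":0,"turn":0}]'|sed -n 2p
python3 -c "
from fr import *
tilt()"
```

```text
tcp_pos: [518.2, -256.4, 125.7]
tool z world [-0.234  0.016 -0.972] jaw axis slope -0.215  x-axis slope 0.094
tcp_pos: [410.6, -274.1, 149.7]
tool z world [-0.239  0.017 -0.971] jaw axis slope -0.240  x-axis slope 0.000
```

No unwinding, so I'll keep the lean and use the same pick, lay along y, re-grip routine, turning only in place.

```bash
python3 -m creep '[{"tx":0,"ty":0,"tz":0,"turn":-0.6},{"tx":0,"ty":0,"tz":0,"turn":-0.6},{"tx":0,"ty":0,"tz":0,"turn":0}]' 72|sed -n 2p; python3 -c "
from fr import *
tilt()
plan([415.8,-326.5,90],92.5,n=5)"
```

```text
tcp_pos: [411.5, -274.2, 149.7]
tool z world [-0.238  0.017 -0.971] jaw axis slope -0.237  x-axis slope 0.026
t77.8 tcp [ 411.5 -274.2  149.7] yaw 92.0 F [ 0.1  0.3 -0. ] w 71.9
  {"tx":-0.36,"ty":0.11,"tz":0.37,"turn":-0.02},
  {"tx":-0.36,"ty":0.11,"tz":0.37,"turn":-0.02},
  {"tx":-0.36,"ty":0.11,"tz":0.37,"turn":-0.02},
  {"tx":-0.36,"ty":0.11,"tz":0.37,"turn":-0.02},
  {"tx":-0.36,"ty":0.11,"tz":0.37,"turn":-0.02},
```

```bash
python3 -m creep '[{"tx":-0.36,"ty":0.11,"tz":0.37,"turn":0},{"tx":-0.36,"ty":0.11,"tz":0.37,"turn":0},{"tx":-0.36,"ty":0.11,"tz":0.37,"turn":0},{"tx":-0.36,"ty":0.11,"tz":0.37,"turn":0},{"tx":-0.3,"ty":0.11,"tz":0.3,"turn":0},{"tx":0,"ty":0,"tz":0,"turn":0},{"tx":0,"ty":0,"tz":0,"turn":0}]' 72|sed -n 2p; python3 -c "
from fr import *
tilt()
rollers('y.png')
plan([415.8,-326.5,45],92.5,n=3)"
```

```text
tcp_pos: [416.9, -328.7, 86.9]
tool z world [-0.239  0.018 -0.971] jaw axis slope -0.238  x-axis slope 0.027
0.80 px [209 343] xy 417.8 -326.1 axis 2.9 res 0.84
t78.8 tcp [ 417.  -328.6   87.1] yaw 91.9 F [0.2 0.3 1.2] w 71.8
  {"tx":0.01,"ty":0.10,"tz":0.46,"turn":-0.04},
  {"tx":0.01,"ty":0.10,"tz":0.46,"turn":-0.04},
  {"tx":0.01,"ty":0.10,"tz":0.46,"turn":-0.04},
```

```bash
python3 -m creep '[{"tx":0.03,"ty":0.1,"tz":0.46,"turn":-0.1},{"tx":0.03,"ty":0.1,"tz":0.46,"turn":0},{"tx":0.01,"ty":0.1,"tz":0.46,"turn":0},{"tx":0,"ty":0.08,"tz":0.35,"turn":0},{"tx":0,"ty":0.05,"tz":0.2,"turn":0},{"tx":0,"ty":0,"tz":0,"turn":0},{"tx":0,"ty":0,"tz":0,"turn":0}]' 72|sed -n 2,5p; python3 -c "
from fr import *
tilt()
look('z.png',[])
plan([416.4,-326.3,17],92.8,n=2)"
```

```text
tcp_pos: [415.6, -323.9, 23.7]
ee_rot: [-0.093, 0.685, 0.718, -0.077]
wrist_force: [0.0, 0.2, -0.7]
gripper_width: 0.82
tool z world [-0.239  0.018 -0.971] jaw axis slope -0.238  x-axis slope 0.029
t79.8 tcp [ 415.6 -323.9   23.8] yaw 92.5 F [-0.  -0.3  0.3] w 71.8
  {"tx":-0.04,"ty":0.04,"tz":0.11,"turn":-0.03},
  {"tx":-0.04,"ty":0.04,"tz":0.11,"turn":-0.03},
```

View pics/z.png

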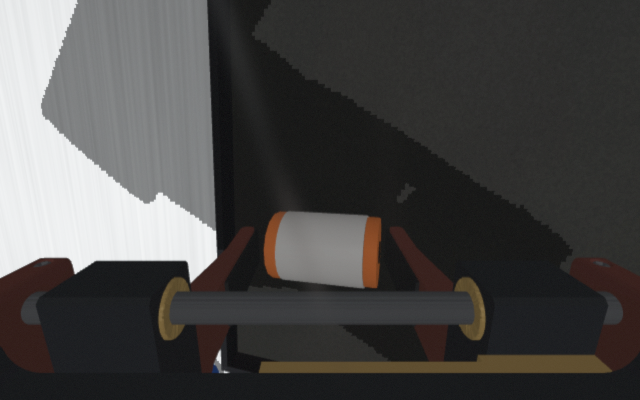

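The roller sits between the open fingers at (323,250). Lowering the last few mm and closing.

```bash
python3 -m creep '[{"tx":-0.05,"ty":0.04,"tz":0.11,"turn":0},{"tx":-0.04,"ty":0.04,"tz":0.1,"turn":0},{"tx":0,"ty":0,"tz":0,"turn":0}]' 72|sed -n 2,5p; python3 -m creep '[{"tx":0,"ty":0,"tz":0,"turn":0},{"tx":0,"ty":0,"tz":0,"turn":0},{"tx":0,"ty":0,"tz":0,"turn":0},{"tx":0,"ty":0,"tz":0,"turn":0}]' 45|sed -n 2,5p;  python3 -m creep '[{"tx":0,"ty":0,"tz":-0.2,"turn":0},{"tx":0,"ty":0,"tz":-0.4,"turn":0},{"tx":0,"ty":0,"tz":-0.5,"turn":0},{"tx":0,"ty":0,"tz":-0.5,"turn":0},{"tx":0,"ty":0,"tz":-0.4,"turn":0},{"tx":0,"ty":0,"tz":0,"turn":0},{"tx":0,"ty":0,"tz":0,"turn":0}]' 45|sed -n 2,5p; python3 -c "
from fr import *
tilt()
look('aa.png',[])"
```

```text
tcp_pos: [417.1, -327.1, 17.3]
ee_rot: [-0.092, 0.686, 0.718, -0.077]
wrist_force: [1.0, 0.6, -0.5]
gripper_width: 0.819
tcp_pos: [416.7, -327.0, 17.5]
ee_rot: [-0.093, 0.686, 0.718, -0.077]
wrist_force: [-1.0, -1.4, -0.8]
gripper_width: 0.736
tcp_pos: [433.0, -328.3, 81.0]
ee_rot: [-0.091, 0.686, 0.718, -0.076]
wrist_force: [-0.9, -0.5, -1.3]
gripper_width: 0.733
tool z world [-0.236  0.016 -0.972] jaw axis slope -0.235  x-axis slope 0.026
```

View pics/aa.png

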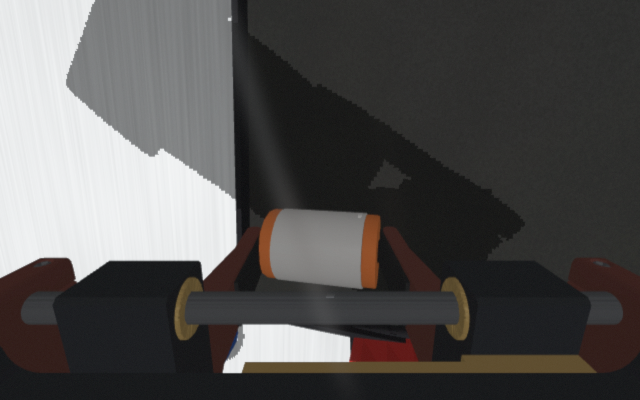

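Held, skewed as expected. Turning in place now.

```bash
for i in 1 2; do :; done; python3 -m creep '[{"tx":0,"ty":0,"tz":0,"turn":0.8},{"tx":0,"ty":0,"tz":0,"turn":0.8},{"tx":0,"ty":0,"tz":0,"turn":0.8},{"tx":0,"ty":0,"tz":0,"turn":0.8},{"tx":0,"ty":0,"tz":0,"turn":0.8},{"tx":0,"ty":0,"tz":0,"turn":0.8},{"tx":0,"ty":0,"tz":0,"turn":0.8},{"tx":0,"ty":0,"tz":0,"turn":0.8}]' |sed -n 2,5p; python3 -m creep '[{"tx":0,"ty":0,"tz":0,"turn":0.8},{"tx":0,"ty":0,"tz":0,"turn":0.8},{"tx":0,"ty":0,"tz":0,"turn":0.8},{"tx":0,"ty":0,"tz":0,"turn":0.8},{"tx":0,"ty":0,"tz":0,"turn":0.8},{"tx":0,"ty":0,"tz":0,"turn":0.8},{"tx":0,"ty":0,"tz":0,"turn":0.8},{"tx":0,"ty":0,"tz":0,"turn":0.8}]' |sed -n 2,5p; python3 -c "
from fr import *
tilt()
plan([433,-320,60],-1.8,n=3)"
```

```text
tcp_pos: [429.0, -326.3, 75.9]
ee_rot: [-0.071, 0.861, 0.493, -0.101]
wrist_force: [0.7, -0.2, -1.2]
gripper_width: 0.741
tcp_pos: [424.8, -324.1, 70.5]
ee_rot: [-0.043, 0.965, 0.227, -0.121]
wrist_force: [0.2, 0.7, -0.8]
gripper_width: 0.74
tool z world [-0.253  0.028 -0.967] jaw axis slope -0.138  x-axis slope -0.214
t83.5 tcp [ 424.8 -324.1   70.5] yaw 27.4 F [ 0.2  0.7 -0.8] w 65.0
  {"tx":0.06,"ty":0.01,"tz":0.05,"turn":0.97},
  {"tx":0.06,"ty":0.00,"tz":0.05,"turn":0.97},
  {"tx":0.06,"ty":-0.00,"tz":0.05,"turn":0.97},
  {"tx":0.06,"ty":-0.01,"tz":0.05,"turn":0.97},
  {"tx":0.06,"ty":-0.01,"tz":0.05,"turn":0.97},
  {"tx":0.06,"ty":-0.02,"tz":0.05,"turn":0.97},
```

```bash
python3 -m creep '[{"tx":0.06,"ty":0,"tz":-0.02,"turn":0.97},{"tx":0.06,"ty":0,"tz":-0.02,"turn":0.97},{"tx":0.06,"ty":0,"tz":-0.02,"turn":0.97},{"tx":0.06,"ty":0,"tz":-0.02,"turn":0.97},{"tx":0.06,"ty":0,"tz":-0.02,"turn":0.97},{"tx":0.06,"ty":0,"tz":-0.02,"turn":0.8},{"tx":0,"ty":0,"tz":0,"turn":0},{"tx":0,"ty":0,"tz":0,"turn":0}]' |sed -n 2,5p; python3 -c "
from fr import *
tilt()
look('bb.png',[])
plan([440,-322,26],-1.8,n=4)"
```

```text
tcp_pos: [432.1, -319.5, 66.5]
ee_rot: [-0.014, 0.991, -0.023, -0.132]
wrist_force: [0.1, 0.0, -1.9]
gripper_width: 0.737
tool z world [-0.262  0.034 -0.965] jaw axis slope -0.022  x-axis slope -0.263
t84.6 tcp [ 432.1 -319.5   66.5] yaw -2.5 F [-0.2  0.5 -2. ] w 64.1
  {"tx":0.15,"ty":0.02,"tz":0.31,"turn":-0.03},
  {"tx":0.15,"ty":0.03,"tz":0.31,"turn":-0.03},
  {"tx":0.15,"ty":0.03,"tz":0.31,"turn":-0.03},
  {"tx":0.15,"ty":0.03,"tz":0.31,"turn":-0.03},
```

View pics/bb.png

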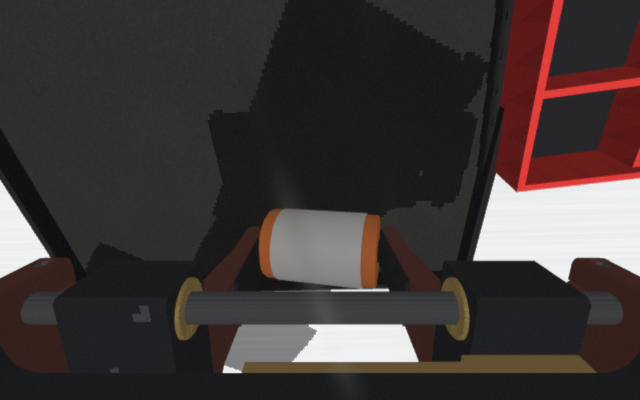

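Roller at (320,248), skewed about 13°. Lowering to contact.

```bash
python3 -m creep '[{"tx":0.08,"ty":0,"tz":0.31,"turn":0},{"tx":0.08,"ty":0,"tz":0.31,"turn":0},{"tx":0.08,"ty":0,"tz":0.31,"turn":0},{"tx":0.08,"ty":0,"tz":0.25,"turn":0},{"tx":0,"ty":0,"tz":0.1,"turn":0},{"tx":0,"ty":0,"tz":0,"turn":0}]' |sed -n 2,5p; python3 -c "
from fr import *
tilt()"
```

```text
tcp_pos: [430.7, -318.3, 23.3]
ee_rot: [-0.015, 0.991, -0.022, -0.133]
wrist_force: [-0.0, 0.8, -0.9]
gripper_width: 0.74
tool z world [-0.263  0.035 -0.964] jaw axis slope -0.023  x-axis slope -0.264
```

```bash
python3 -m creep '[{"tx":0.02,"ty":0,"tz":0.08,"turn":0},{"tx":0.02,"ty":0,"tz":0.08,"turn":0},{"tx":0,"ty":0,"tz":0,"turn":0}]' |sed -n 2,5p; python3 -m creep '[{"tx":0,"ty":0,"tz":0,"turn":0},{"tx":0,"ty":0,"tz":0,"turn":0},{"tx":0,"ty":0,"tz":0,"turn":0}]' 72 |sed -n 2,5p; python3 -c "
from fr import *
tilt()
rollers('cc.png')"
```

```text
tcp_pos: [432.0, -319.0, 22.5]
ee_rot: [-0.014, 0.991, -0.022, -0.132]
wrist_force: [0.2, -0.1, -1.3]
gripper_width: 0.735
tcp_pos: [432.6, -319.4, 22.9]
ee_rot: [-0.013, 0.991, -0.022, -0.131]
wrist_force: [0.0, 0.8, -0.2]
gripper_width: 0.822
tool z world [-0.26   0.032 -0.965] jaw axis slope -0.021  x-axis slope -0.261
0.70 px [218 332] xy 450.6 -325.1 axis 86.7 res 1.35
```

View pics/cc.png

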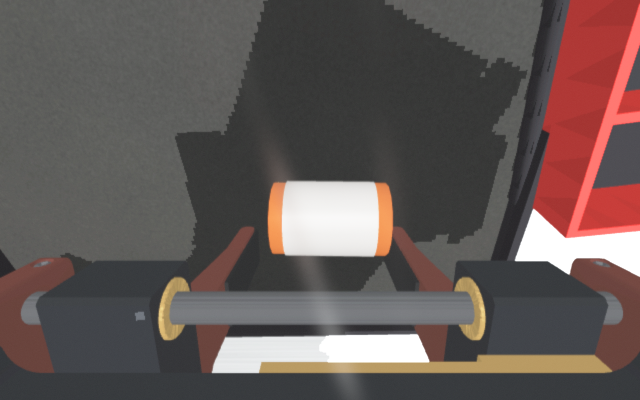

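```bash
python3 -m creep '[{"tx":0,"ty":0,"tz":0,"turn":0},{"tx":0,"ty":0,"tz":0,"turn":0}]' |sed -n 2p; python3 -c "
from fr import *
rollers('cc2.png')
plan([448,-324,13],-2.6,n=3)"
```

```text
tcp_pos: [432.4, -319.3, 22.7]
0.98 px [213 334] xy 454.4 -325.4 axis 87.5 res 0.88
0.17 px [128 252] xy 453.5 -333.0 axis 84.3 res 82.83
t86.5 tcp [ 432.4 -319.3   22.7] yaw -2.4 F [ 0.3 -0.2  0.8] w 71.9
  {"tx":0.20,"ty":0.05,"tz":0.06,"turn":0.01},
  {"tx":0.20,"ty":0.05,"tz":0.06,"turn":0.01},
  {"tx":0.20,"ty":0.05,"tz":0.06,"turn":0.01},
```

It's still creeping along x, so I'll let it settle.

```bash
python3 -m creep '[{"tx":0,"ty":0,"tz":0,"turn":0},{"tx":0,"ty":0,"tz":0,"turn":0},{"tx":0,"ty":0,"tz":0,"turn":0},{"tx":0,"ty":0,"tz":0,"turn":0},{"tx":0,"ty":0,"tz":0,"turn":0},{"tx":0,"ty":0,"tz":0,"turn":0}]' |sed -n 2p; python3 -c "
from fr import *
rollers('cc3.png')
"; python3 -m creep '[{"tx":0,"ty":0,"tz":0,"turn":0},{"tx":0,"ty":0,"tz":0,"turn":0},{"tx":0,"ty":0,"tz":0,"turn":0},{"tx":0,"ty":0,"tz":0,"turn":0},{"tx":0,"ty":0,"tz":0,"turn":0},{"tx":0,"ty":0,"tz":0,"turn":0}]' |sed -n 2p; python3 -c "
from fr import *
rollers('cc4.png')
"
```

```text
tcp_pos: [432.5, -319.3, 22.8]
0.82 px [212 333] xy 454.2 -325.3 axis 87.5 res 1.25
tcp_pos: [432.5, -319.3, 22.7]
0.62 px [211 333] xy 454.2 -325.2 axis 87.2 res 0.56
```

```bash
python3 -m creep '[{"tx":0.15,"ty":0.04,"tz":0,"turn":0},{"tx":0.2,"ty":0.06,"tz":0.05,"turn":0},{"tx":0.2,"ty":0.06,"tz":0.06,"turn":0},{"tx":0.1,"ty":0.03,"tz":0.05,"turn":0},{"tx":0,"ty":0,"tz":0,"turn":0},{"tx":0,"ty":0,"tz":0,"turn":0}]' |sed -n 2p; python3 -c "
from fr import *
tilt()
plan([451.5,-325,12],-2.6,n=1)"
```

```text
tcp_pos: [451.2, -326.1, 11.8]
tool z world [-0.26   0.033 -0.965] jaw axis slope -0.021  x-axis slope -0.262
t89.0 tcp [ 451.2 -326.1   11.8] yaw -2.4 F [ 0.3 -0.1 -0. ] w 71.8
  {"tx":0.01,"ty":-0.04,"tz":-0.01,"turn":0.04},
```

```bash
python3 -m creep '[{"tx":0,"ty":0,"tz":0,"turn":0},{"tx":0,"ty":0,"tz":0,"turn":0},{"tx":0,"ty":0,"tz":0,"turn":0},{"tx":0,"ty":0,"tz":0,"turn":0}]' 45|sed -n 2,5p; python3 -m creep '[{"tx":0,"ty":0,"tz":-0.3,"turn":0},{"tx":0,"ty":0,"tz":-0.5,"turn":0},{"tx":0,"ty":0,"tz":-0.6,"turn":0},{"tx":0,"ty":0,"tz":-0.6,"turn":0},{"tx":0,"ty":0,"tz":-0.6,"turn":0},{"tx":0,"ty":0,"tz":-0.6,"turn":0},{"tx":0,"ty":0,"tz":-0.6,"turn":0},{"tx":0,"ty":0,"tz":-0.6,"turn":0}]' 45|sed -n 2,5p; python3 -m creep '[{"tx":0,"ty":0,"tz":-0.6,"turn":0},{"tx":0,"ty":0,"tz":-0.6,"turn":0},{"tx":0,"ty":0,"tz":-0.5,"turn":0},{"tx":0,"ty":0,"tz":-0.3,"turn":0},{"tx":0,"ty":0,"tz":0,"turn":0}]' 45|sed -n 2,5p;python3 -c "
from fr import *
tilt()
look('dd.png',[])
plan([583,202,180],-1.8,n=32)"
```

```text
tcp_pos: [450.9, -325.9, 12.0]
ee_rot: [-0.014, 0.991, -0.022, -0.132]
wrist_force: [-0.5, 0.7, -0.6]
gripper_width: 0.685
tcp_pos: [487.7, -330.5, 148.9]
ee_rot: [-0.013, 0.991, -0.022, -0.131]
wrist_force: [0.0, 0.7, -0.9]
gripper_width: 0.683
tcp_pos: [505.0, -332.7, 212.6]
ee_rot: [-0.013, 0.991, -0.022, -0.13]
wrist_force: [0.3, -0.0, -1.7]
gripper_width: 0.687
tool z world [-0.258  0.031 -0.966] jaw axis slope -0.020  x-axis slope -0.259
t91.2 tcp [ 504.6 -332.5  212.1] yaw -2.4 F [-0.3  0.4 -1.3] w 60.0
  {"tx":0.06,"ty":-0.56,"tz":0.03,"turn":-0.00},
  {"tx":0.07,"ty":-0.56,"tz":0.03,"turn":-0.00},
  {"tx":0.07,"ty":-0.56,"tz":0.03,"turn":-0.00},
  {"tx":0.07,"ty":-0.56,"tz":0.03,"turn":-0.00},
  {"tx":0.07,"ty":-0.56,"tz":0.03,"turn":-0.00},
  {"tx":0.07,"ty":-0.56,"tz":0.03,"turn":-0.00},
  {"tx":0.07,"ty":-0.56,"tz":0.03,"turn":-0.00},
  {"tx":0.07,"ty":-0.56,"tz":0.03,"turn":-0.00},
  {"tx":0.07,"ty":-0.56,"tz":0.03,"turn":-0.00},
  {"tx":0.07,"ty":-0.56,"tz":0.03,"turn":-0.00},
  {"tx":0.07,"ty":-0.56,"tz":0.03,"turn":-0.00},
  {"tx":0.07,"ty":-0.56,"tz":0.03,"turn":-0.0
[... 283 characters left out ...]
"turn":-0.00},
  {"tx":0.07,"ty":-0.56,"tz":0.03,"turn":-0.00},
  {"tx":0.07,"ty":-0.56,"tz":0.03,"turn":-0.00},
  {"tx":0.07,"ty":-0.56,"tz":0.03,"turn":-0.00},
  {"tx":0.07,"ty":-0.56,"tz":0.03,"turn":-0.00},
  {"tx":0.07,"ty":-0.56,"tz":0.03,"turn":-0.00},
  {"tx":0.07,"ty":-0.56,"tz":0.03,"turn":-0.00},
  {"tx":0.07,"ty":-0.56,"tz":0.03,"turn":-0.00},
  {"tx":0.07,"ty":-0.56,"tz":0.03,"turn":-0.00},
  {"tx":0.07,"ty":-0.56,"tz":0.03,"turn":-0.00},
  {"tx":0.07,"ty":-0.56,"tz":0.03,"turn":-0.00},
  {"tx":0.07,"ty":-0.56,"tz":0.03,"turn":-0.00},
  {"tx":0.07,"ty":-0.56,"tz":0.03,"turn":-0.00},
  {"tx":0.07,"ty":-0.56,"tz":0.03,"turn":-0.00},
  {"tx":0.07,"ty":-0.56,"tz":0.03,"turn":-0.00},
```

View pics/dd.png

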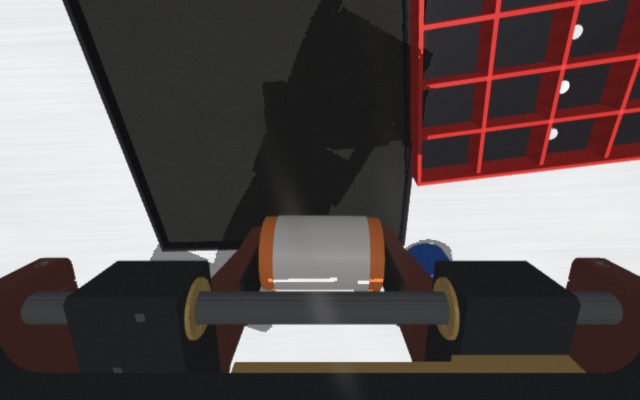

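Held flush (60 mm) at (321,253). Carrying to the top seat.

```bash
python3 -m creep '[{"tx":0.06,"ty":-0.5,"tz":0,"turn":0},{"tx":0.07,"ty":-0.56,"tz":0.03,"turn":0},{"tx":0.07,"ty":-0.56,"tz":0.03,"turn":0},{"tx":0.07,"ty":-0.56,"tz":0.03,"turn":0},{"tx":0.07,"ty":-0.56,"tz":0.03,"turn":0},{"tx":0.07,"ty":-0.56,"tz":0.03,"turn":0},{"tx":0.07,"ty":-0.56,"tz":0.03,"turn":0},{"tx":0.07,"ty":-0.56,"tz":0.03,"turn":0}]'|sed -n 2,5p; python3 -m creep '[{"tx":0.07,"ty":-0.56,"tz":0.03,"turn":0},{"tx":0.07,"ty":-0.56,"tz":0.03,"turn":0},{"tx":0.07,"ty":-0.56,"tz":0.03,"turn":0},{"tx":0.07,"ty":-0.56,"tz":0.03,"turn":0},{"tx":0.07,"ty":-0.56,"tz":0.03,"turn":0},{"tx":0.07,"ty":-0.56,"tz":0.03,"turn":0},{"tx":0.07,"ty":-0.56,"tz":0.03,"turn":0},{"tx":0.07,"ty":-0.56,"tz":0.03,"turn":0}]'|sed -n 2,5p;python3 -m creep '[{"tx":0.07,"ty":-0.56,"tz":0.03,"turn":0},{"tx":0.07,"ty":-0.56,"tz":0.03,"turn":0},{"tx":0.07,"ty":-0.56,"tz":0.03,"turn":0},{"tx":0.07,"ty":-0.56,"tz":0.03,"turn":0},{"tx":0.07,"ty":-0.56,"tz":0.03,"turn":0},{"tx":0.07,"ty":-0.56,"tz":0.03,"turn":0},{"tx":0.07,"ty":-0.56,"tz":0.03,"turn":0},{"tx":0.07,"ty":-0.56,"tz":0.03,"turn":0}]'|sed -n 2,5p;python3 -c "
from fr import *
tilt()
plan([583.4,202,165],-1.8,n=8)"
```

```text
tcp_pos: [525.2, -190.2, 202.1]
ee_rot: [-0.014, 0.991, -0.022, -0.132]
wrist_force: [0.1, -0.4, -0.7]
gripper_width: 0.683
tcp_pos: [547.4, -47.0, 193.2]
ee_rot: [-0.014, 0.991, -0.022, -0.132]
wrist_force: [0.1, -0.3, -1.4]
gripper_width: 0.683
tcp_pos: [569.5, 96.4, 184.1]
ee_rot: [-0.014, 0.991, -0.022, -0.132]
wrist_force: [-0.3, -0.2, -1.3]
gripper_width: 0.681
tool z world [-0.261  0.034 -0.965] jaw axis slope -0.022  x-axis slope -0.262
t94.2 tcp [569.5  96.4 184.1] yaw -2.4 F [-0.3 -0.2 -1.3] w 59.8
  {"tx":0.06,"ty":-0.44,"tz":0.08,"turn":-0.01},
  {"tx":0.06,"ty":-0.44,"tz":0.08,"turn":-0.01},
  {"tx":0.06,"ty":-0.44,"tz":0.08,"turn":-0.01},
  {"tx":0.06,"ty":-0.44,"tz":0.08,"turn":-0.01},
  {"tx":0.06,"ty":-0.44,"tz":0.08,"turn":-0.01},
  {"tx":0.06,"ty":-0.44,"tz":0.08,"turn":-0.01},
  {"tx":0.06,"ty":-0.44,"tz":0.08,"turn":-0.01},
  {"tx":0.06,"ty":-0.44,"tz":0.08,"turn":-0.01},
```

```bash
python3 -m creep '[{"tx":0.07,"ty":-0.5,"tz":0.1,"turn":0},{"tx":0.07,"ty":-0.5,"tz":0.1,"turn":0},{"tx":0.07,"ty":-0.5,"tz":0.1,"turn":0},{"tx":0.07,"ty":-0.5,"tz":0.1,"turn":0},{"tx":0.07,"ty":-0.5,"tz":0.1,"turn":0},{"tx":0.06,"ty":-0.44,"tz":0.1,"turn":0},{"tx":0.03,"ty":-0.2,"tz":0.1,"turn":0},{"tx":0,"ty":0,"tz":0,"turn":0}]'|sed -n 2,5p;python3 -c "
from fr import *
tilt()
ci=camera_info('wrist'); im=camera('wrist'); cv2.imwrite('pics/ee.png',im)
# predicted outline of second row
for x,y in((565,202.4),(608.7,199.3)): print(proj(ci,[x,y,66]).round())
plan([583.4,202,105],-1.8,n=4)"
```

```text
tcp_pos: [581.8, 198.3, 160.3]
ee_rot: [-0.014, 0.991, -0.021, -0.132]
wrist_force: [-0.2, 0.3, -1.1]
gripper_width: 0.685
tool z world [-0.262  0.033 -0.965] jaw axis slope -0.021  x-axis slope -0.263
[319. 190.]
[321. 142.]
t95.2 tcp [581.8 198.1 160.4] yaw -2.3 F [ 0.   0.5 -1.3] w 60.2
  {"tx":0.13,"ty":-0.02,"tz":0.44,"turn":-0.03},
  {"tx":0.13,"ty":-0.02,"tz":0.44,"turn":-0.03},
  {"tx":0.13,"ty":-0.02,"tz":0.44,"turn":-0.03},
  {"tx":0.13,"ty":-0.02,"tz":0.44,"turn":-0.03},
```

View pics/ee.png

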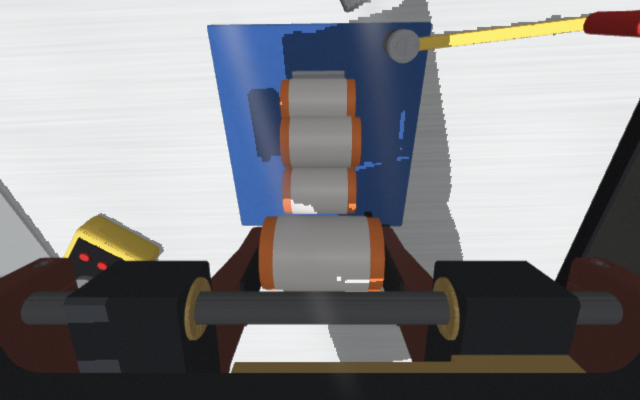

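Second row still seated at (319,190) and (321,142), as predicted. Lowering.

```bash
python3 -m creep '[{"tx":0.13,"ty":-0.02,"tz":0.4,"turn":0},{"tx":0.13,"ty":-0.02,"tz":0.44,"turn":0},{"tx":0.13,"ty":-0.02,"tz":0.44,"turn":0},{"tx":0.12,"ty":-0.01,"tz":0.35,"turn":0},{"tx":0,"ty":0,"tz":0,"turn":0},{"tx":0,"ty":0,"tz":0,"turn":0}]'|sed -n 2,5p;python3 -c "
from fr import *
tilt()
plan([583.4,202,91],-1.8,n=3)"
```

```text
tcp_pos: [583.7, 199.9, 104.8]
ee_rot: [-0.013, 0.991, -0.022, -0.133]
wrist_force: [0.6, 1.4, -0.4]
gripper_width: 0.685
tool z world [-0.263  0.033 -0.964] jaw axis slope -0.021  x-axis slope -0.264
t96.0 tcp [583.7 199.9 104.8] yaw -2.4 F [ 0.6  1.4 -0.4] w 60.2
  {"tx":0.04,"ty":-0.02,"tz":0.15,"turn":-0.04},
  {"tx":0.04,"ty":-0.02,"tz":0.15,"turn":-0.04},
  {"tx":0.04,"ty":-0.02,"tz":0.15,"turn":-0.04},
```

```bash
python3 -m creep '[{"tx":0.04,"ty":-0.01,"tz":0.15,"turn":0},{"tx":0.04,"ty":-0.01,"tz":0.15,"turn":0},{"tx":0.03,"ty":0,"tz":0.12,"turn":0},{"tx":0,"ty":0,"tz":0,"turn":0}]'|sed -n 2,5p;python3 -c "
from fr import *
tilt()
plan([583.4,201.5,88.5],-1.8,n=1)"
```

```text
tcp_pos: [584.1, 201.0, 91.9]
ee_rot: [-0.014, 0.991, -0.022, -0.132]
wrist_force: [0.0, -0.4, -1.4]
gripper_width: 0.679
tool z world [-0.261  0.033 -0.965] jaw axis slope -0.021  x-axis slope -0.263
t96.5 tcp [584.1 201.   91.9] yaw -2.4 F [ 0.  -0.4 -1.4] w 59.6
  {"tx":0.01,"ty":-0.01,"tz":0.12,"turn":-0.12},
```

```bash
python3 -m creep '[{"tx":0.01,"ty":0,"tz":0.07,"turn":0},{"tx":0,"ty":0,"tz":0.04,"turn":0},{"tx":0,"ty":0,"tz":0,"turn":0}]'|sed -n 2,5p;python3 -c "
from fr import *
plan([583.4,201.5,88.2],-1.8,n=1)"
```

```text
tcp_pos: [583.6, 201.1, 88.6]
ee_rot: [-0.014, 0.991, -0.022, -0.132]
wrist_force: [0.7, -0.8, -2.0]
gripper_width: 0.684
t96.8 tcp [583.6 201.1  88.6] yaw -2.4 F [ 0.7 -0.8 -2. ] w 60.1
  {"tx":-0.00,"ty":-0.01,"tz":0.01,"turn":-0.12},
```

```bash
python3 -m creep '[{"tx":0.01,"ty":0,"tz":0.04,"turn":0},{"tx":0,"ty":0,"tz":0,"turn":0},{"tx":0,"ty":0,"tz":0,"turn":0}]'|sed -n 2,5p; python3 -m creep '[{"tx":0,"ty":0,"tz":0,"turn":0},{"tx":0,"ty":0,"tz":0,"turn":0},{"tx":0,"ty":0,"tz":0,"turn":0}]' 74|sed -n 2,5p; python3 -m creep '[{"tx":-0.1,"ty":0,"tz":-0.35,"turn":0},{"tx":-0.13,"ty":0,"tz":-0.5,"turn":0},{"tx":-0.13,"ty":0,"tz":-0.6,"turn":0},{"tx":-0.13,"ty":0,"tz":-0.6,"turn":0},{"tx":-0.13,"ty":0,"tz":-0.5,"turn":0},{"tx":0,"ty":0,"tz":0,"turn":0}]' 74|sed -n 2,4p;  python3 -c "
from fr import *
tilt()
rollers('ff.png',z=99)
rollers('ff_top.png','top')
look('ff_s.png',[],'scene')"
```

```text
tcp_pos: [583.9, 201.3, 88.4]
ee_rot: [-0.014, 0.991, -0.022, -0.132]
wrist_force: [-0.7, -0.4, -0.9]
gripper_width: 0.684
tcp_pos: [584.1, 201.3, 88.4]
ee_rot: [-0.014, 0.991, -0.022, -0.132]
wrist_force: [-0.3, -0.2, -0.2]
gripper_width: 0.842
tcp_pos: [587.4, 199.7, 175.0]
ee_rot: [-0.015, 0.991, -0.022, -0.13]
wrist_force: [0.5, 1.0, 0.0]
tool z world [-0.257  0.035 -0.966] jaw axis slope -0.023  x-axis slope -0.258
0.84 px [137 323] xy 618.0 202.7 axis 87.9 res 6.91
0.84 px [100 320] xy 629.8 198.6 axis -0.7 res 6.45
0.77 px [182 323] xy 586.7 200.0 axis 87.9 res 0.90
0.27 px [244 116] xy 527.1 382.2 axis 48.8 res 4.77
0.32 px [159 290] xy 642.5 87.5 axis -6.9 res 4.83
```

View pics/ff.png

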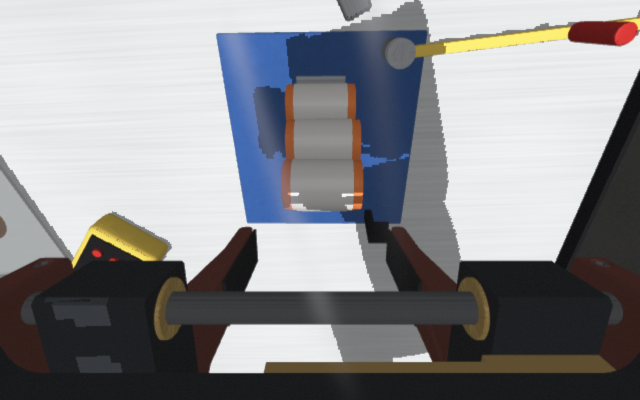

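View pics/ff_s.png

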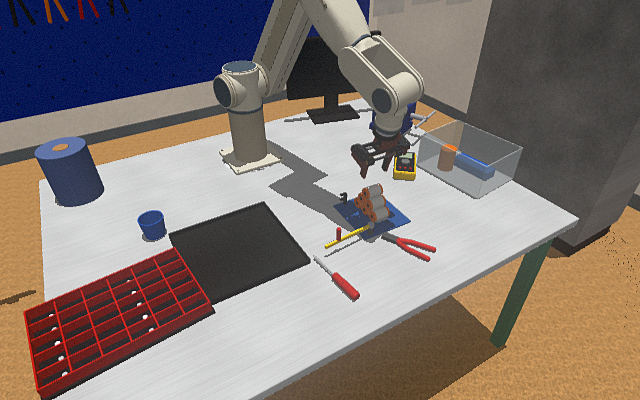

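Pyramid complete: the top roller fits at (586.7,200.0) with axis 88°, and the scene view shows all six stacked, the tray empty and the bystanders in place. Now to the keeper knob.

```bash
python3 -c "
from fr import *
plan([660,20,165],-1.8,n=13)"|head -3; python3 -m creep '[{"tx":0.18,"ty":0.42,"tz":-0.05,"turn":0},{"tx":0.18,"ty":0.45,"tz":-0.05,"turn":0},{"tx":0.18,"ty":0.45,"tz":-0.05,"turn":0},{"tx":0.18,"ty":0.45,"tz":-0.05,"turn":0},{"tx":0.18,"ty":0.45,"tz":-0.05,"turn":0},{"tx":0.18,"ty":0.45,"tz":-0.05,"turn":0},{"tx":0.18,"ty":0.45,"tz":-0.05,"turn":0},{"tx":0.18,"ty":0.45,"tz":-0.05,"turn":0}]' 50|sed -n 2,5p;python3 -c "
from fr import *
tilt()
plan([660,20,165],-1.8,n=5)"
```

```text
t98.6 tcp [585.9 199.3 172.2] yaw -2.4 F [ 0.3  0.2 -0.1] w 73.9
  {"tx":0.21,"ty":0.45,"tz":-0.05,"turn":-0.01},
  {"tx":0.21,"ty":0.45,"tz":-0.05,"turn":-0.01},
tcp_pos: [627.7, 81.8, 168.4]
ee_rot: [-0.013, 0.991, -0.023, -0.133]
wrist_force: [0.9, -0.4, -0.0]
gripper_width: 0.571
tool z world [-0.263  0.032 -0.964] jaw axis slope -0.020  x-axis slope -0.265
t99.6 tcp [627.7  81.8 168.4] yaw -2.4 F [ 0.9 -0.4 -0. ] w 50.1
  {"tx":0.23,"ty":0.40,"tz":-0.05,"turn":-0.03},
  {"tx":0.23,"ty":0.40,"tz":-0.05,"turn":-0.03},
  {"tx":0.23,"ty":0.40,"tz":-0.05,"turn":-0.03},
  {"tx":0.23,"ty":0.40,"tz":-0.05,"turn":-0.03},
  {"tx":0.23,"ty":0.40,"tz":-0.05,"turn":-0.03},
```

```bash
python3 -m creep '[{"tx":0.23,"ty":0.4,"tz":-0.05,"turn":0},{"tx":0.23,"ty":0.4,"tz":-0.05,"turn":0},{"tx":0.23,"ty":0.4,"tz":-0.05,"turn":0},{"tx":0.23,"ty":0.4,"tz":-0.05,"turn":0},{"tx":0.2,"ty":0.4,"tz":-0.05,"turn":0},{"tx":0,"ty":0,"tz":0,"turn":0},{"tx":0,"ty":0,"tz":0,"turn":0}]' 50|sed -n 2,5p;python3 -c "
from fr import *
tilt()
ci=camera_info('wrist'); im=camera('wrist'); cv2.imwrite('pics/gg.png',im)
g=cv2.cvtColor(im,cv2.COLOR_BGR2HSV)
m=(((g[...,0]<8)|(g[...,0]>172))&(g[...,1]>150)&(g[...,2]>50)).astype(np.uint8)
n,l,s,c=cv2.connectedComponentsWithStats(m)
for i in range(1,n):
    if s[i,4]>60: print(s[i],c[i].round(1),ray(ci,c[i][1],c[i][0],70).round(1))
for th in(1.5,1.6,1.65,1.7,1.8):
    b=RA+np.pi+th; X=[HX+130*np.cos(b),HY+130*np.sin(b)]; print(th,np.round(X,1),proj(ci,[*X,92]).round(),proj(ci,[*X,48]).round())
"
```

```text
tcp_pos: [661.7, 15.0, 164.9]
ee_rot: [-0.014, 0.991, -0.023, -0.133]
wrist_force: [-0.3, -0.4, 0.2]
gripper_width: 0.57
tool z world [-0.264  0.033 -0.964] jaw axis slope -0.021  x-axis slope -0.265
[  38    0  100   70 2818] [96.7 30.4] [773.5 162.9  70. ]
[405   0  30  14 365] [418.4   5.7] [776.9 -51.4  70. ]
[325 133  17  34 475] [333.2 149.7] [681.3   6.   70. ]
1.5 [659.1   6. ] [334. 187.] [334. 164.]
1.6 [672.    5.3] [335. 172.] [334. 150.]
1.65 [678.5   5.4] [334. 164.] [334. 143.]
1.7 [685.    5.9] [334. 156.] [333. 136.]
1.8 [697.9   7.8] [330. 140.] [330. 122.]
```

View pics/gg.png

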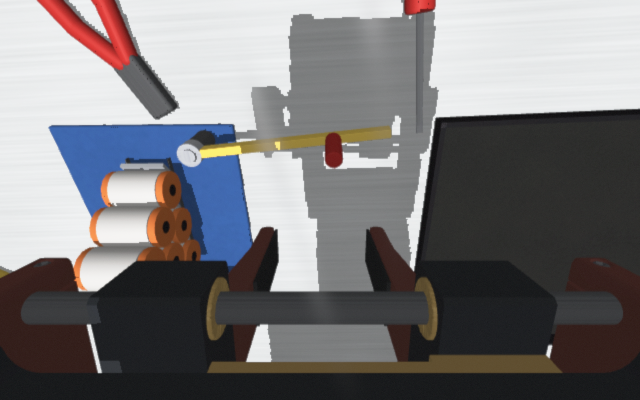

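The pyramid shows clearly at left (6 rollers). The knob stands at (333,150), which is about (681,6). Descending over it.

```bash
python3 -c "
from fr import *
plan([678.5,6,115],-2.4,n=5)"; 
```

```text
t100.5 tcp [661.7  15.1 165. ] yaw -2.5 F [-0.5 -0.1 -0.1] w 50.4
  {"tx":0.20,"ty":0.06,"tz":0.29,"turn":-0.00},
  {"tx":0.20,"ty":0.06,"tz":0.29,"turn":-0.00},
  {"tx":0.20,"ty":0.06,"tz":0.29,"turn":-0.00},
  {"tx":0.20,"ty":0.06,"tz":0.29,"turn":-0.00},
  {"tx":0.20,"ty":0.06,"tz":0.29,"turn":-0.00},
```

```bash
python3 -m creep '[{"tx":0.2,"ty":0.06,"tz":0.29,"turn":0},{"tx":0.2,"ty":0.06,"tz":0.29,"turn":0},{"tx":0.2,"ty":0.06,"tz":0.29,"turn":0},{"tx":0.2,"ty":0.06,"tz":0.29,"turn":0},{"tx":0.18,"ty":0.06,"tz":0.25,"turn":0},{"tx":0,"ty":0,"tz":0,"turn":0}]' 50|sed -n 2p;python3 -c "
from fr import *
plan([678.5,6,72],-2.4,n=4)"
```

```text
tcp_pos: [678.7, 6.8, 111.5]
t101.3 tcp [678.7   6.8 111.5] yaw -2.4 F [ 1.  -0.2 -0.7] w 50.0
  {"tx":0.09,"ty":0.01,"tz":0.32,"turn":-0.00},
  {"tx":0.09,"ty":0.01,"tz":0.32,"turn":-0.00},
  {"tx":0.09,"ty":0.01,"tz":0.32,"turn":-0.00},
  {"tx":0.09,"ty":0.01,"tz":0.32,"turn":-0.00},
```

```bash
python3 -m creep '[{"tx":0.09,"ty":0.01,"tz":0.32,"turn":0},{"tx":0.09,"ty":0.01,"tz":0.32,"turn":0},{"tx":0.09,"ty":0.01,"tz":0.32,"turn":0},{"tx":0.08,"ty":0.01,"tz":0.28,"turn":0},{"tx":0,"ty":0,"tz":0,"turn":0},{"tx":0,"ty":0,"tz":0,"turn":0}]' 50|sed -n 2,4p; python3 -m creep '[{"tx":0,"ty":0,"tz":0,"turn":0},{"tx":0,"ty":0,"tz":0,"turn":0},{"tx":0,"ty":0,"tz":0,"turn":0},{"tx":0,"ty":0,"tz":0,"turn":0},{"tx":0,"ty":0,"tz":0,"turn":0}]' 5|sed -n 2,5p;python3 -c "
from fr import *
tilt()
keep(1.5)"
```

```text
tcp_pos: [678.9, 6.4, 70.4]
ee_rot: [-0.013, 0.991, -0.022, -0.134]
wrist_force: [0.1, -0.2, 0.9]
tcp_pos: [679.6, 6.9, 71.6]
ee_rot: [-0.014, 0.991, -0.022, -0.133]
wrist_force: [-0.4, 0.3, -0.6]
gripper_width: 0.15
tool z world [-0.263  0.033 -0.964] jaw axis slope -0.022  x-axis slope -0.265
implied th from tcp 1.66 r 128.6 [-0.4  0.3 -0.6] 0.1495761209564423
t102.7 tcp [679.6   6.9  71.6] yaw -2.4 toolshift/30 at present yaw: tx -0.68 ty 0.06 tz -0.00 turn -0.00
```

Knob pinched (13 mm). Working out the arc back to shut.

```bash
cat >> h.py <<'E'
def arc(th0,th1,n):
    s=observe();q=s["ee_rot"];R=Ro.from_quat([q[1],q[2],q[3],q[0]]).as_matrix()
    f=lambda th:np.array([130*np.cos(RA+np.pi+th),130*np.sin(RA+np.pi+th),0])
    T=np.linspace(th0,th1,n+1)
    for a,b in zip(T,T[1:]):
        v=R.T@(f(b)-f(a))/30; print("  ->%.2f"%b,'{"tx":%.2f,"ty":%.2f,"tz":%.2f,"turn":0},'%tuple(v))
E
python3 -c "
from h import *
arc(1.66,0.1,12)"
```

```text
->1.53 {"tx":-0.54,"ty":0.02,"tz":0.15,"turn":0},
  ->1.40 {"tx":-0.54,"ty":-0.05,"tz":0.15,"turn":0},
  ->1.27 {"tx":-0.53,"ty":-0.12,"tz":0.15,"turn":0},
  ->1.14 {"tx":-0.51,"ty":-0.19,"tz":0.14,"turn":0},
  ->1.01 {"tx":-0.48,"ty":-0.26,"tz":0.14,"turn":0},
  ->0.88 {"tx":-0.44,"ty":-0.32,"tz":0.13,"turn":0},
  ->0.75 {"tx":-0.40,"ty":-0.38,"tz":0.12,"turn":0},
  ->0.62 {"tx":-0.35,"ty":-0.43,"tz":0.11,"turn":0},
  ->0.49 {"tx":-0.29,"ty":-0.47,"tz":0.09,"turn":0},
  ->0.36 {"tx":-0.23,"ty":-0.51,"tz":0.07,"turn":0},
  ->0.23 {"tx":-0.16,"ty":-0.54,"tz":0.06,"turn":0},
  ->0.10 {"tx":-0.09,"ty":-0.55,"tz":0.04,"turn":0},
```

```bash
python3 -m creep '[{"tx":-0.54,"ty":0.02,"tz":0.15,"turn":0},{"tx":-0.54,"ty":-0.05,"tz":0.15,"turn":0},{"tx":-0.53,"ty":-0.12,"tz":0.15,"turn":0},{"tx":-0.51,"ty":-0.19,"tz":0.14,"turn":0},{"tx":0,"ty":0,"tz":0,"turn":0}]' 5|sed -n 2,5p;python3 -c "
from fr import *
tilt()
keep(1.0)
arc(1.13,0.6,4)"
```

```text
tcp_pos: [615.8, 17.5, 71.6]
ee_rot: [-0.012, 0.991, -0.023, -0.129]
wrist_force: [1.3, 1.1, -3.4]
gripper_width: 0.154
tool z world [-0.256  0.03  -0.966] jaw axis slope -0.018  x-axis slope -0.257
implied th from tcp 1.15 r 130.7 [ 1.3  1.1 -3.4] 0.15374355222106045
t103.3 tcp [615.8  17.5  71.6] yaw -2.6 toolshift/30 at present yaw: tx -0.58 ty -0.33 tz -0.00 turn -0.00
  ->1.00 {"tx":-0.49,"ty":-0.27,"tz":0.13,"turn":0},
  ->0.86 {"tx":-0.45,"ty":-0.33,"tz":0.13,"turn":0},
  ->0.73 {"tx":-0.40,"ty":-0.39,"tz":0.11,"turn":0},
  ->0.60 {"tx":-0.35,"ty":-0.44,"tz":0.10,"turn":0},
```

```bash
python3 -m creep '[{"tx":-0.49,"ty":-0.27,"tz":0.13,"turn":0},{"tx":-0.45,"ty":-0.33,"tz":0.13,"turn":0},{"tx":-0.4,"ty":-0.39,"tz":0.11,"turn":0},{"tx":-0.35,"ty":-0.44,"tz":0.1,"turn":0},{"tx":0,"ty":0,"tz":0,"turn":0}]' 5|sed -n 2,5p;python3 -c "
from fr import *
tilt()
keep(.5)
arc(.6,0.14,4)"
```

```text
tcp_pos: [562.5, 55.7, 71.5]
ee_rot: [-0.006, 0.991, -0.024, -0.134]
wrist_force: [0.6, 1.3, -2.6]
gripper_width: 0.153
tool z world [-0.265  0.019 -0.964] jaw axis slope -0.006  x-axis slope -0.265
implied th from tcp 0.66 r 135.7 [ 0.6  1.3 -2.6] 0.1531462270299086
t103.9 tcp [562.5  55.7  71.5] yaw -2.7 toolshift/30 at present yaw: tx -0.24 ty -0.69 tz -0.00 turn -0.00
  ->0.48 {"tx":-0.25,"ty":-0.42,"tz":0.07,"turn":0},
  ->0.37 {"tx":-0.21,"ty":-0.45,"tz":0.06,"turn":0},
  ->0.26 {"tx":-0.15,"ty":-0.47,"tz":0.05,"turn":0},
  ->0.14 {"tx":-0.10,"ty":-0.49,"tz":0.03,"turn":0},
```

```bash
python3 -m creep '[{"tx":-0.24,"ty":-0.42,"tz":0.07,"turn":0},{"tx":-0.19,"ty":-0.45,"tz":0.06,"turn":0},{"tx":-0.13,"ty":-0.47,"tz":0.05,"turn":0},{"tx":-0.08,"ty":-0.49,"tz":0.03,"turn":0},{"tx":0,"ty":0,"tz":0,"turn":0}]' 5|sed -n 2,5p;python3 -c "
from fr import *
tilt()
keep(0)
look('hh.png',[])"
```

```text
tcp_pos: [537.9, 106.8, 71.5]
ee_rot: [-0.002, 0.989, -0.024, -0.144]
wrist_force: [-0.5, 0.4, -0.8]
gripper_width: 0.15
tool z world [-0.285  0.012 -0.958] jaw axis slope 0.002  x-axis slope -0.285
implied th from tcp 0.24 r 137.5 [-0.5  0.4 -0.8] 0.15047045057901834
t104.5 tcp [537.9 106.8  71.5] yaw -2.8 toolshift/30 at present yaw: tx 0.10 ty -1.10 tz -0.00 turn -0.00
```

View pics/hh.png

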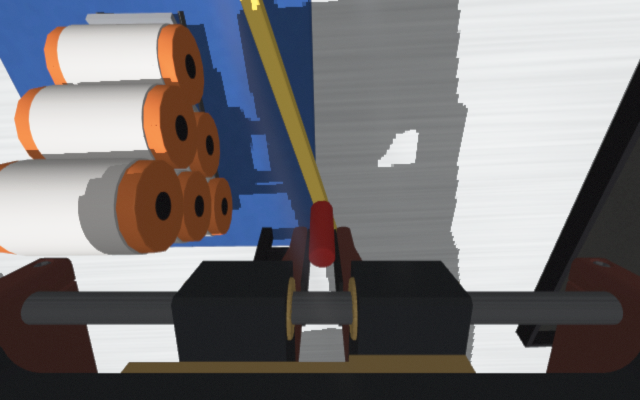

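The knob is pinched at (322,233), with the bar about 33 mm short of shut at the knob and the stack clear on the left. Closing gently and watching the force.

```bash
python3 -m creep '[{"tx":-0.06,"ty":-0.24,"tz":0.02,"turn":0},{"tx":-0.04,"ty":-0.24,"tz":0.01,"turn":0},{"tx":-0.02,"ty":-0.22,"tz":0,"turn":0},{"tx":0,"ty":0,"tz":0,"turn":0}]' 5|sed -n 2,5p;python3 -c "
from fr import *
keep(0)
look('ii.png',[])"
```

```text
tcp_pos: [535.7, 128.1, 71.5]
ee_rot: [-0.002, 0.989, -0.025, -0.144]
wrist_force: [-2.9, -1.3, 2.5]
gripper_width: 0.151
implied th from tcp 0.08 r 136.9 [-2.9 -1.3  2.5] 0.15062805384736716
t105.1 tcp [535.7 128.1  71.5] yaw -2.9 toolshift/30 at present yaw: tx 0.21 ty -0.39 tz -0.00 turn -0.00
```

View pics/ii.png

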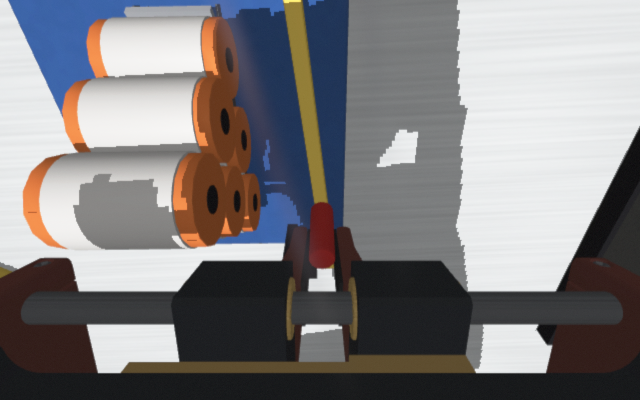

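Stack still clear; about 11 mm to go.

```bash
python3 -m creep '[{"tx":0,"ty":-0.14,"tz":0,"turn":0},{"tx":0,"ty":-0.12,"tz":0,"turn":0},{"tx":0,"ty":0,"tz":0,"turn":0}]' 5|sed -n 2,5p; python3 -m creep '[{"tx":0,"ty":-0.1,"tz":0,"turn":0},{"tx":0,"ty":0,"tz":0,"turn":0}]' 5|sed -n 2,5p;python3 -c "
from fr import *
keep(0)"
```

```text
tcp_pos: [535.8, 136.2, 71.5]
ee_rot: [-0.002, 0.989, -0.025, -0.145]
wrist_force: [-3.6, -0.0, 2.0]
gripper_width: 0.15
tcp_pos: [536.0, 139.5, 71.5]
ee_rot: [-0.002, 0.989, -0.025, -0.145]
wrist_force: [-3.4, -0.3, 1.3]
gripper_width: 0.151
implied th from tcp 0.00 r 136.4 [-3.4 -0.3  1.3] 0.15142300724320581
t105.8 tcp [536.  139.5  71.5] yaw -2.9 toolshift/30 at present yaw: tx 0.21 ty -0.01 tz -0.00 turn -0.00
```

```bash
python3 -m creep '[{"tx":0,"ty":-0.08,"tz":0,"turn":0},{"tx":0,"ty":0,"tz":0,"turn":0}]' 5|sed -n 2,4p; python3 -m creep '[{"tx":0,"ty":-0.08,"tz":0,"turn":0},{"tx":0,"ty":0,"tz":0,"turn":0}]' 5|sed -n 2,4p;python3 -c "
from fr import *
keep(0);look('jj.png',[])"
```

```text
tcp_pos: [536.2, 141.2, 71.5]
ee_rot: [-0.002, 0.989, -0.025, -0.144]
wrist_force: [-2.9, -2.3, 2.6]
tcp_pos: [536.1, 141.1, 71.5]
ee_rot: [0.0, 0.989, -0.024, -0.145]
wrist_force: [-4.5, 1.0, 1.1]
implied th from tcp -0.01 r 136.4 [-4.5  1.   1.1] 0.15290888326885005
t106.2 tcp [536.1 141.1  71.5] yaw -2.9 toolshift/30 at present yaw: tx 0.21 ty 0.04 tz -0.00 turn -0.00
```

View pics/jj.png

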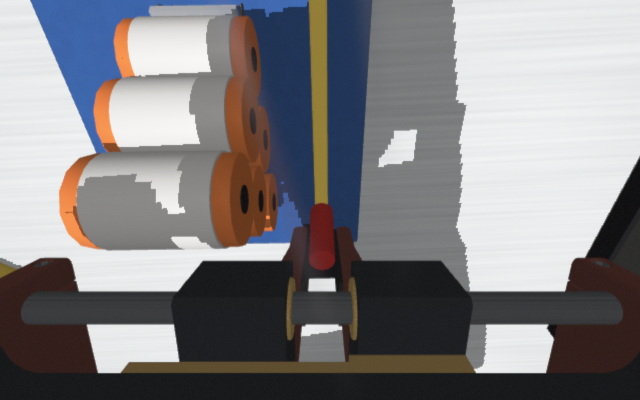

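The bar reached its stop (no motion on the last push) and lies parallel to the plate edge. Releasing with a small opening and rising straight up.

```bash
python3 -m creep '[{"tx":0,"ty":0,"tz":0,"turn":0},{"tx":0,"ty":0,"tz":0,"turn":0},{"tx":0,"ty":0,"tz":0,"turn":0}]' 23|sed -n 2,5p;  python3 -m creep '[{"tx":-0.11,"ty":0,"tz":-0.38,"turn":0},{"tx":-0.14,"ty":0,"tz":-0.48,"turn":0},{"tx":-0.14,"ty":0.05,"tz":-0.48,"turn":0},{"tx":-0.17,"ty":0.1,"tz":-0.58,"turn":0},{"tx":-0.17,"ty":0.2,"tz":-0.58,"turn":0},{"tx":-0.17,"ty":0.2,"tz":-0.58,"turn":0},{"tx":-0.17,"ty":0.2,"tz":-0.5,"turn":0},{"tx":0,"ty":0,"tz":0,"turn":0}]'|sed -n 2,4p; python3 -c "
from fr import *
look('kk.png',[]);look('kk_s.png',[],'scene'); look('kk_t.png',[],'top');rows([0,0,0])"
```

```text
tcp_pos: [538.5, 142.4, 71.6]
ee_rot: [-0.001, 0.99, -0.024, -0.142]
wrist_force: [0.2, -0.3, -0.8]
gripper_width: 0.263
tcp_pos: [538.2, 119.1, 194.1]
ee_rot: [-0.001, 0.99, -0.024, -0.14]
wrist_force: [-0.6, -0.1, 0.2]
t107.8 tcp [537.1 119.4 192.1] yaw -2.8 toolshift/30 at present yaw: tx -17.68 ty 4.86 tz 6.40 turn -0.00
```

View pics/kk.png

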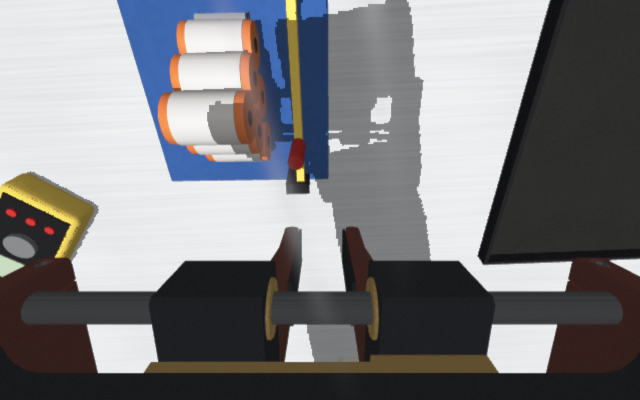

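View pics/kk_s.png

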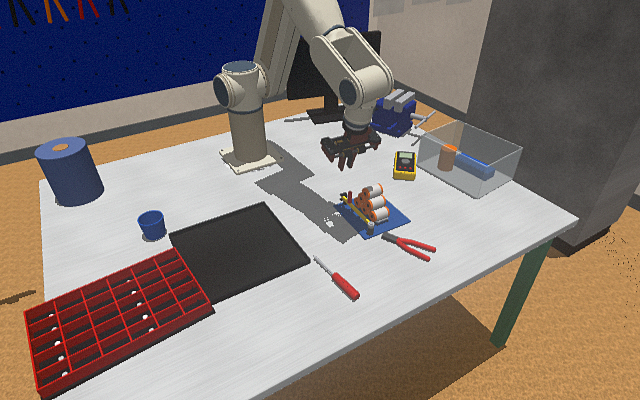

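The bar ends in the catch at (297,183) and the stack is intact. Checking the keeper angle and the top rollers numerically.

```bash
python3 -c "
from fr import *
tilt()
for z in (99,66): rollers('ll%d.png'%z,z=z)
ci=camera_info('wrist'); im=camera('wrist'); cv2.imwrite('pics/mm.png',im)
g=cv2.cvtColor(im,cv2.COLOR_BGR2HSV)
m=(((g[...,0]<8)|(g[...,0]>172))&(g[...,1]>150)&(g[...,2]>50)).astype(np.uint8)
n,l,s,c=cv2.connectedComponentsWithStats(m)
for i in range(1,n):
    if s[i,4]>60: print('red',s[i],c[i].round(1))
y=((g[...,0]>20)&(g[...,0]<35)&(g[...,1]>120)&(g[...,2]>60)).astype(np.uint8); y[:, :280]=0; y[:,330:]=0; y[190:]=0
rr,cc=np.nonzero(y)
for r in (40,80,120,170): print('bar row',r,cc[rr==r].min() if (rr==r).any() else None,cc[rr==r].max() if (rr==r).any() else None)
for th in(0,.05,.1):
    b=RA+np.pi+th; f=lambda d,z:proj(ci,[HX+d*np.cos(b),HY+d*np.sin(b),z]).round(1)
    print(th,'knob',f(130,92),f(130,48),'bar',f(20,48),f(60,48),f(100,48),f(165,48))
"
python3 - <<'E'
import cv2
im=cv2.imread('pics/mm.png');cv2.imwrite('pics/mm2.png',cv2.resize(im[0:200,110:340],None,fx=3,fy=3,interpolation=2))
E
```

```text
tool z world [-0.28   0.008 -0.96 ] jaw axis slope 0.005  x-axis slope -0.280
0.93 px [ 35 215] xy 621.0 180.3 axis -0.7 res 7.17
0.91 px [ 67 216] xy 602.9 187.5 axis 10.1 res 8.81
0.86 px [116 208] xy 586.6 200.1 axis 88.1 res 1.17
0.71 px [156 259] xy 575.1 191.6 axis 84.9 res 3.07
0.70 px [150 246] xy 582.0 197.9 axis 84.7 res 3.27
0.95 px [116 207] xy 579.0 213.8 axis 88.7 res 3.79
0.92 px [ 35 215] xy 631.1 195.6 axis 87.8 res 8.85
0.80 px [ 69 214] xy 609.4 198.5 axis 89.8 res 5.15
0.73 px [155 260] xy 560.8 198.4 axis 86.0 res 2.81
0.67 px [150 240] xy 567.7 204.4 axis 85.8 res 3.72
red [289 138  17  31 387] [297.2 152.6]
red [  3 208  13   9  89] [  9.  211.7]
red [ 23 217  12   9  82] [ 28.5 220.8]
red [ 42 226  12   9  75] [ 47.3 229.6]
bar row 40 289 297
bar row 80 291 299
bar row 120 294 301
bar row 170 296 304
0 knob [296.2 163.2] [299.1 143.8] bar [291.6  10. ] [294.7  65.5] [297.4 112.8] [300.9 176.1]
0.05 knob [303.9 162.9] [305.9 143.5] bar [292.9   9.9] [298.3  65.4] [302.8 112.5] [309.  175.8]
0.1 knob [311.6 162.2] [312.6 142.9] bar [294.1   9.8] [301.8  65. ] [308.3 112. ] [317.  175.1]
```

View pics/mm2.png

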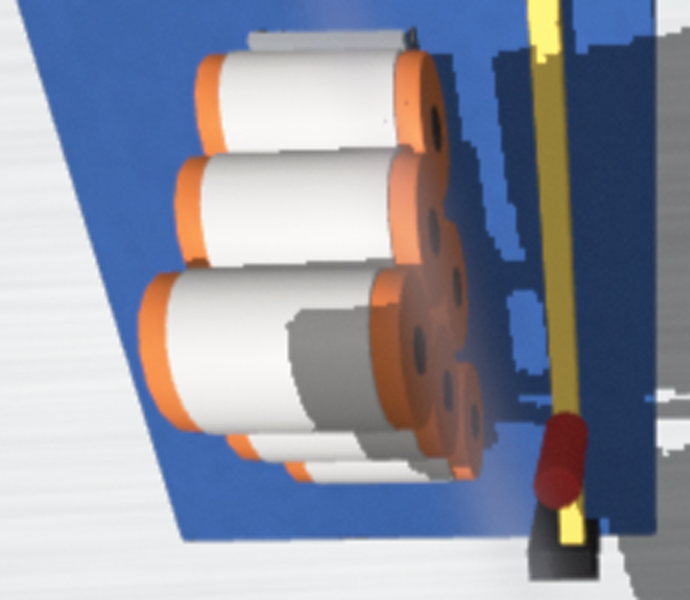

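The knob top at (296,163) matches 0 rad, the bar end is inside the catch, and the top roller fits at (586.6,200.1). Handing in.

```bash
python3 -c "
from plant import *
s=observe();print(s['time'],s['wrist_force'].round(1)); print(sign_off())"
```

```text
108.075 [ 0.9  0.5 -0.7]
the job is handed in; nothing more can be done
None
```

I swung the keeper open to about 1.65 rad, stacked all six rollers as a 3-2-1 pyramid, swung the keeper shut and handed in at 108 s of the 210 s allowed. The hand-in gave no verdict.

**Last checks**
- **Keeper:** its knob and bar appear where the 0 rad prediction puts them, with the free end inside the catch.
- **Rollers:** by camera fit, each lay within about 3 mm of its seat and about 1° of the groove direction. The top roller was re-fitted after the keeper was shut. The other five were fitted when placed, and the last close-up shows them still in place.
- **Arm and bystanders:** the arm was clear of everything. The multimeter, screwdriver, pliers and pot look unmoved in the pictures.

**What went wrong or disagreed**
- **Tool lean:** the tool picked up a lean of up to about 15° during fast moves, and I could not undo it. The fourth roller went in from a slightly skewed grip and settled flush. I laid the last two down in the tray and re-gripped them squarely before stacking.
- **Rejected fits:** after the keeper was shut, the fits on the partly hidden lower rollers came out poor, so I did not count those numbers.

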